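# Lock the stop screws with the boxed holding spanner

## Robot

A 6-joint arm with a two-finger parallel gripper is mounted at the origin on a cart in front of the work surface, level with it; the furniture and walls round the work are solid. World frame = base frame: x ahead of the robot, y to its left, z up, the work surface at z = 0. Lengths are in m, angles in degrees, forces in N, time in s.
With the tool pointing down it reaches from about 0.35 to 0.875 m from the base axis. Payload 4.2 kg.
Tool frame: the origin (TCP) lies between the finger pads; the fingertips stand 19 mm ahead of it and the grasp point (between the pads) is the TCP; z points along the fingers, y is the line along which they close (so a half turn about z gives the same grasp; the last joint's range is limited). The gripper opens to 87 mm and grips with 3 to 60 N. Pads are 19 mm wide; open, the fingers measure 117 mm over their backs; the gripper's body (75 mm by 190 mm) begins 51 mm behind the grasp point.
Start: joints at [-56.631, 22.042, 0.453, 0, -68.411, -14.817], TCP at [0.199, -0.592, 0.242] pointing down, gripper open.
Joint ranges: [-179.83, 179.83], [-69.29, 118.12], [-61.27, 80.66], [-181.25, 117.63], [-171.15, -9.14], [-177.46, 177.46]. Speed limits (degrees/s): [159.86, 159.86, 180, 180, 180, 180].

## Interface

Orientations are given as a 3x3 rotation matrix whose columns are the frame's x, y, z axes.
In Python, from station import r gives the robot as it stands.
- The arm moves only by the tool drive_tool, never from a script. Its argument "steps" is one flat list of numbers, 7 for each row, row after row: the turn, a rotation vector about the tool's x, y, z in rad, then the shift along the tool's x, y, z in m, then the opening, from 0 (shut) to 1 (fully open). A call has 1 to 10 rows; each row shifts and turns the commanded pose from where the row before left it, along the tool's axes as they then stand; what a row does not reach is not made up. A row lasts 1/12 s, in which the tool goes at most 41.7 mm and 7.16 degrees, less where a joint would pass 70% of its speed; a pose out of reach is approached as far as the arm can. A call is refused whole if a number of a shift passes 0.0417 or a number of a turn 0.125, either way. A call with a gripper value outside its range is refused whole. The fingers move at their own pace and stop on an object; the grip force is fixed at half the most. Time passes only in rows, so rows that do not move let the fingers close. It gives the time, the measured TCP pose, the force, the opening and the grip force at its end, in the units of the state.
- r.sense(): the state, without advancing time (a new reading comes with each control period).
- r.capture(name): name is "scene" or "top"; returns the picture (384x512x3 uint8, blue, green, red); there is no depth.
- r.camera_params(name): a dict with "camera_matrix" (3x3 intrinsics, pixels), "extrinsics" (4x4, takes a point from world to camera coordinates). Camera axes: x right, y down, z forward; pixel columns grow to the right and rows downward; lengths in m; the calibration is good to about 2 mm. A picture is of the moment at which its call begins. camera_params takes no time and is no camera call.
- r.finish_job(): hands the job in; it is judged then, once.
The state is a dict: "time_s": time; "joints": joint angles; "joint_velocities": joint speeds; "effort": joint torques, N m; "tcp_pos": TCP position; "ee_rot": TCP orientation; "wrist_force": force on the tool from outside, world axes, zero at the start; "moment": the same for the moment, N m; "gripper_width": opening from 0.0 (shut) to 1.0 (fully open); "gripper_force": force on a finger pad.
Only numpy, scipy, OpenCV 4.12 (cv2) and the standard library are available. Lean on these libraries where they do the work, as an engineer would, in place of code of your own. Each camera call takes 0.05 s, during which the arm holds its last target. There are 200 camera calls.

## Task

Pull the retaining pin from the staple of the grey spanner box and lift the lid off; lay the pin and then the lid, flat and handle up, on the bench. With the holding spanner from the box on the lower nut and its shank between the stop posts, turn the jam nut of every stop-screw stand clockwise until it stops, so that the lower nut stays at its setting. Then put the spanner back flat on the floor of the open box; leave the dial gauge and the tin alone.

Things in the scene. Friction and masses are not known exactly. Their poses are not given: they have to be found in the camera images.
- stand_a: heavy stop-screw stand (6 kg, stays put), None if absent: grey base plate (x -110 to +40 mm, y +-45 mm, top z = 16 mm) with upright stud, 23 mm diameter, top z = 74 mm. Origin: on the stud's axis at bench level, z up. On the stud: LOWER nut below, spring washer, JAM nut above. Spanner goes on flat on the plate along the x axis, shank towards -x
- stand_a_posts (a point): point on the base plate's top (z = 16 mm) midway between the two stop posts at x = -99 mm, y = +-17.5 mm (11 mm diameter, tapered tops at z = 44 mm, 24 mm clear between them for the spanner's 18 mm shank); frame parallel to the stand's
- lower_a_top (a point): centre of the lower nut's top face, z = 36 mm; turns with the lower nut. Nut: hexagon 46 mm across flats, z = 18 to 36 mm; two flats face this frame's +-y (the stand's +-y when the joint reads 0). Black line on the rim at +x
- lower_a (a joint): turn of the lower nut from its setting, rad, clockwise from above positive, starts within 0.03 of 0, no end stops. It turns at 0.20 N m, more easily than the jam nut turns on it, so it goes round with the jam nut unless the spanner holds it
- jam_a (a joint): turn of the jam nut relative to the lower nut, rad, clockwise from above (tightening) positive; starts at 0 to 0.5, takes a steady 0.50 N m, hard stop (fully tight) at 3.14, where the black line on its top meets the line on the lower nut. Stays where left; does not move up or down
- jam_a_top (a point): centre of the jam nut's top face, z = 56 mm; turns with the jam nut. Nut: hexagon 40 mm across flats, z = 38 to 56 mm; flats face this frame's y axis and 60 and 120 degrees from it. The stud stands 18 mm above it
- stand_b: heavy stop-screw stand (6 kg, stays put), None if absent: grey base plate (x -110 to +40 mm, y +-45 mm, top z = 16 mm) with upright stud, 23 mm diameter, top z = 74 mm. Origin: on the stud's axis at bench level, z up. On the stud: LOWER nut below, spring washer, JAM nut above. Spanner goes on flat on the plate along the x axis, shank towards -x
- stand_b_posts (a point): point on the base plate's top (z = 16 mm) midway between the two stop posts at x = -99 mm, y = +-17.5 mm (11 mm diameter, tapered tops at z = 44 mm, 24 mm clear between them for the spanner's 18 mm shank); frame parallel to the stand's
- lower_b_top (a point): centre of the lower nut's top face, z = 36 mm; turns with the lower nut. Nut: hexagon 46 mm across flats, z = 18 to 36 mm; two flats face this frame's +-y (the stand's +-y when the joint reads 0). Black line on the rim at +x
- lower_b (a joint): turn of the lower nut from its setting, rad, clockwise from above positive, starts within 0.03 of 0, no end stops. It turns at 0.20 N m, more easily than the jam nut turns on it, so it goes round with the jam nut unless the spanner holds it
- jam_b (a joint): turn of the jam nut relative to the lower nut, rad, clockwise from above (tightening) positive; starts at 0 to 0.5, takes a steady 0.50 N m, hard stop (fully tight) at 3.14, where the black line on its top meets the line on the lower nut. Stays where left; does not move up or down
- jam_b_top (a point): centre of the jam nut's top face, z = 56 mm; turns with the jam nut. Nut: hexagon 40 mm across flats, z = 38 to 56 mm; flats face this frame's y axis and 60 and 120 degrees from it. The stud stands 18 mm above it
- spanner_box: fixed grey steel box, 224 (x) x 128 (y) x 50 mm, walls and floor 6 mm, open on top. Origin: centre of its underside. A steel staple on the outside of its -x end stands up through the lid's slotted lip. Inside, on the floor, rubber rests for the spanner: two by the head (x 25 to 95 mm, 84 mm apart, 14 mm tall), two by the shank (x -22 to -4 mm, 32 mm apart, 10 mm tall)
- staple (a point): middle of the staple's eye, 61.5 mm above the bench, at x = -128 mm of the box, frame parallel to the box's: clear width 11 mm along x, from the lip's top (z = 56 mm) to the cross bar (z = 67.5 mm); staple top z = 72.5 mm, staple 21 mm (x) by 6 mm (y)
- lid: loose aluminium lid on the box, axes as the box: plate 228 x 132 x 6 mm; lip at the -x end reaches to x = -146 mm, +-50 mm wide, with a slot 24 x 12 mm round the staple. Origin: centre of its underside (z = 50 mm on the box). 0.35 kg. Lift straight up 30 mm or more to clear the staple
- lid_handle (a point): middle of the lid's handle bar, 26 mm above the underside: bar 66 mm long along x, 16 mm wide, 16 mm tall (18 to 34 mm above the underside), on two legs
- pin: retaining pin on the lid's lip through the staple's eye, parallel to the box's y axis: 8 mm shank along its y (-27 to +27 mm), pull at +y. Origin: under the middle of the shank, at the start within 5 mm of the staple's middle and z = 56 mm. It is drawn out along its +y, 35 mm or more
- pin_pull (a point): middle of the pin's black upright flat pull: 14 mm thick (x), 26 mm long (y), 30 mm tall; at y = 38 mm, 15 mm above the pin's underside
- hold_spanner: holding spanner, starts flat in the box (underside z = 6 mm), grip to the box's -x end. Origin: jaw centre, underside. Jaw 49 mm wide opens to +x, throat 30 mm behind the origin; head 10 mm thick, 72 mm wide, x -40 to +21 mm; shank 18 x 10 mm along -x. 0.3 kg, balances 85 mm behind the origin. Fully on when the origin is over the stud's axis; slides on from the side, 48 mm along x
- spanner_grip (a point): middle of the spanner's black upright grip: 48 mm long (x -159 to -111 mm of the spanner), 20 mm wide, 34 mm tall; 17 mm above the spanner's underside
- gauge: bystander: dial gauge lying on the bench, 108 x 57 x 21 mm; leave alone
- tin: bystander: small round tin, 54 mm diameter, 38 mm tall; leave alone
There are look-alikes about, which are no part of the job. What is shaped like the stand_a but yellow is not meant.

How it is judged:
By the outcome, as a careful person would: the job done as asked, in the order asked, and still so for the second after the job is handed in, with the robot touching nothing.
Of stand_a, stand_b only 1 to 2 are there at a start; the rules pass over those that are not, and their reading is None.
At some moment in a run one of hold_spanner may be knocked a few centimetres aside while the robot is not near it.
Once in a run the grip may slacken for a moment while it holds something.
It also fails if it takes over 210 s, if anything falls off the work surface, if the arm or the gripper's body presses on something with over 40 N, if the wrist force passes 120 N, or if a joint passes its speed limit or range.

## Working session

There is one attempt and no reset: what is moved stays moved. The work goes in short steps, Python scripts to look and compute and a tool call to move; the robot and the scene stay as the last step left them, time stands still between calls to the robot, and variables do not carry over. Pictures are saved under pics/ and viewed, at most 14 in all, crops included, and the job is handed in when it is done.

Besides the shell and the picture viewer there is one more tool, called after "Call:" by a JSON object that holds its "fn" and its "kwargs", one argument or row to a line. drive_tool: Moves the arm, as the interface text tells. Its arguments: {"type":"object","properties":{"steps":{"type":"array"}},"required":["steps"]}

```bash
ls; mkdir -p pics
python3 - <<'E'
from station import r
import cv2,numpy as np
np.set_printoptions(precision=4,suppress=True)
for n in("scene","top"):
    cv2.imwrite(f"pics/{n}0.png",cv2.resize(r.capture(n),(800,600),interpolation=cv2.INTER_CUBIC)); p=r.camera_params(n); print(n,p["camera_matrix"],p["extrinsics"])
s=r.sense();print(s)
E
```

```text
pics
scene [[479.3389   0.     255.4064]
 [  0.     479.3389 198.2268]
 [  0.       0.       1.    ]] [[-0.564  -0.8255  0.0208  0.2416]
 [-0.5683  0.3698 -0.735   0.3738]
 [ 0.599  -0.4264 -0.6777  1.1089]
 [ 0.      0.      0.      1.    ]]
top [[382.2677   0.     255.903 ]
 [  0.     382.2677 189.0986]
 [  0.       0.       1.    ]] [[ 0.007  -1.     -0.0002 -0.0576]
 [-0.9964 -0.0069 -0.085   0.4973]
 [ 0.085   0.0008 -0.9964  1.14  ]
 [ 0.      0.      0.      1.    ]]
{'time_s': 0.1, 'joints': array([-56.632 ,  22.0863,   0.3863,  -0.0238, -68.4114, -14.8154]), 'joint_velocities': array([-0.0243, -0.1003,  0.1337,  0.0665, -0.1115,  0.0428]), 'effort': array([ -0.0003, -39.1691,  18.7934,   4.232 ,   0.0134,  -0.0001]), 'tcp_pos': array([ 0.1987, -0.592 ,  0.2406]), 'ee_rot': array([[-0.9481, -0.318 , -0.0007],
       [-0.318 ,  0.9481,  0.0018],
       [ 0.0001,  0.002 , -1.    ]]), 'wrist_force': array([-0.4479, -0.3801, -0.4789]), 'moment': array([-0.0161,  0.0073, -0.0093]), 'gripper_force': 0.0, 'gripper_width': 1.0012082514912435}
```

View pics/top0.png

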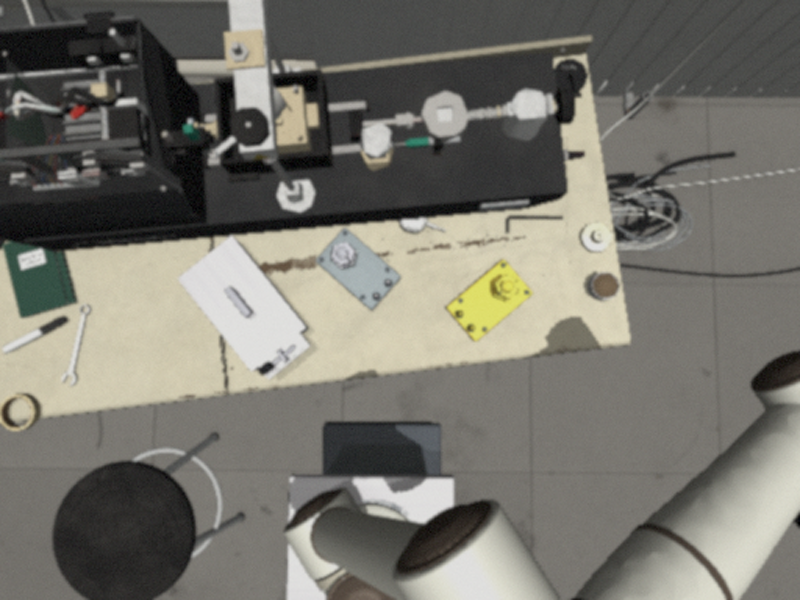

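View pics/scene0.png

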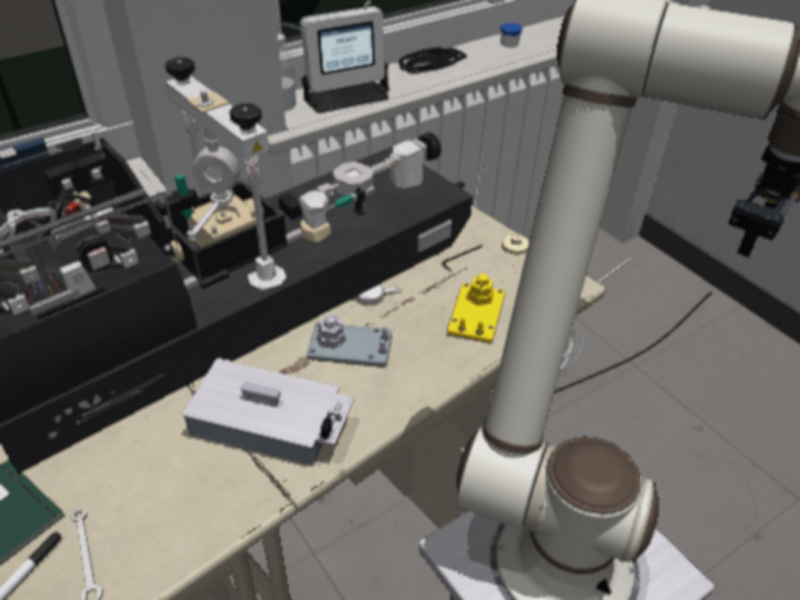

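The top view shows the grey stand at about (358,268), the grey box at about (245,305) with its pin end at (285,360), and the yellow decoy at (490,300), with no second grey stand. I'll crop in for accurate corners.

```bash
cat > h.py <<'E'
import cv2,numpy as np
from scipy.optimize import least_squares
np.set_printoptions(precision=4,suppress=True)
from station import r
_P={}
def P(n):
    if n not in _P:_P[n]=r.camera_params(n)
    return _P[n]
def proj(n,X):
    p=P(n);X=np.atleast_2d(X);c=X@p["extrinsics"][:3,:3].T+p["extrinsics"][:3,3]
    q=c@p["camera_matrix"].T;return q[:,:2]/q[:,2:]
def ray(n,uv,z):
    p=P(n);E=p["extrinsics"];C=-E[:3,:3].T@E[:3,3]
    d=E[:3,:3].T@np.linalg.inv(p["camera_matrix"])@np.r_[uv,1];return C+d*(z-C[2])/d[2]
def crop(n,u,v,w,h,k,f,img=None):
    im=r.capture(n) if img is None else img
    cv2.imwrite(f,cv2.resize(im[v:v+h,u:u+w],None,fx=k,fy=k,interpolation=cv2.INTER_CUBIC));return im
def fit(obs,x0):
    """obs: list of (cam,uv,local xyz); pose x,y,yaw(z from bench)"""
    def f(x):
        c,s=np.cos(x[2]),np.sin(x[2]);R=np.array([[c,-s,0],[s,c,0],[0,0,1]])
        return np.concatenate([(proj(n,R@np.array(l)+[x[0],x[1],0])[0]-uv) for n,uv,l in obs])
    s=least_squares(f,x0,loss='soft_l1');return s.x,f(s.x).reshape(-1,2)
E
python3 - <<'E'
from h import *
a=crop("top",110,140,160,110,5,"pics/t1.png")
crop("scene",110,190,160,110,5,"pics/s1.png")
E
```

```text
(no output)
```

View pics/t1.png

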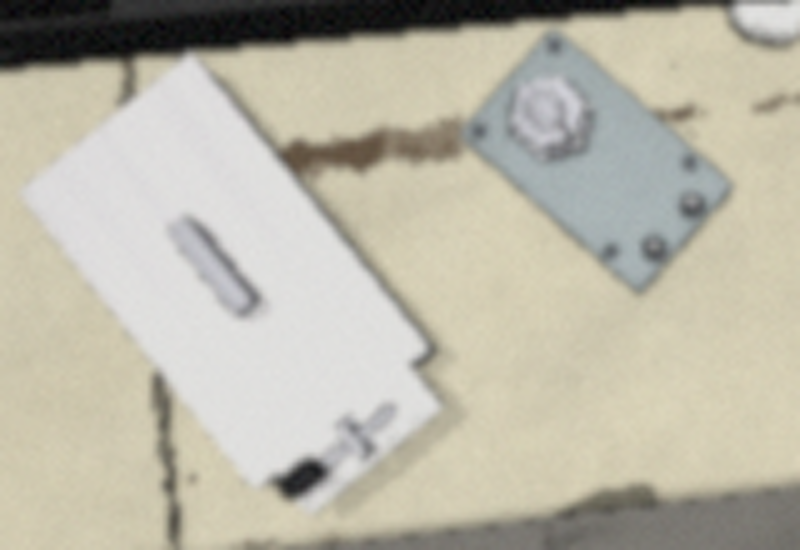

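View pics/s1.png

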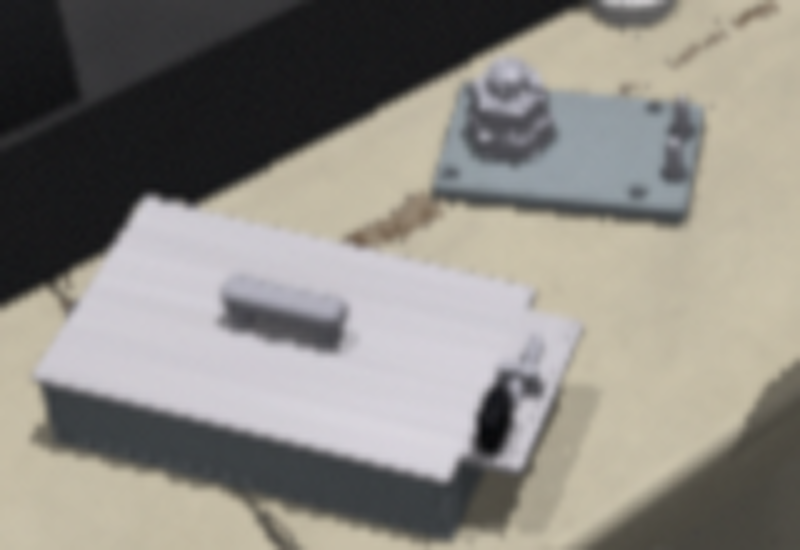

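```bash
cat >> h.py <<'E'
def ob(n,c,l,u,v,k=5): return (n,np.array([(c[0]+.5)/k-.5+u,(c[1]+.5)/k-.5+v]),np.array(l)/1000)
E
python3 - <<'E'
from h import *
T=lambda c,l:ob("top",c,l,110,140); S=lambda c,l:ob("scene",c,l,110,190)
box=[T((195,52),(114,-66,56)),T((22,192),(114,66,56)),T((256,487),(-114,66,56)),T((432,348),(-114,-66,56)),T((310,515),(-146,50,56)),T((442,408),(-146,-50,56)),
S((150,197),(114,-66,56)),S((38,378),(114,66,56)),S((535,293),(-114,-66,56)),S((452,480),(-114,66,56)),S((583,325),(-146,-50,56)),S((520,470),(-146,50,56))]
st=[T((465,142),(40,45,16)),T((553,30),(40,-45,16)),T((733,187),(-110,-45,16)),T((640,293),(-110,45,16)),
S((433,187),(40,45,16)),S((460,90),(40,-45,16)),S((703,118),(-110,-45,16)),S((685,212),(-110,45,16))]
for n,o in(("box",box),("st",st)):
    for oo in(o,[q for q in o if q[0]=="top"],[q for q in o if q[0]=="scene"]):
        x,e=fit(oo,[.5,.1,.8]);print(n,x,np.degrees(x[2]))
    
    x,e=fit(o,[.5,.1,.8]);print(e)
x,e=fit(box,[.5,.1,.8])
for c in [(302,478)]: print("pull top", ray("top",T(c,(0,0,0))[1],.086))
print("pull scene",ray("scene",S((495,412),(0,0,0))[1],.071))
c,s=np.cos(x[2]),np.sin(x[2]);R=np.array([[c,-s],[s,c]])
print("pull nominal",x[:2]+R@[-.128,.038],"handle",x[:2])
E
```

```text
box [0.4797 0.2444 0.6904] 39.55685938432906
box [0.4803 0.2441 0.6894] 39.50120492845527
box [0.4788 0.2447 0.6912] 39.60211767949394
[[-0.1776 -0.1616]
 [-0.9007 -0.2898]
 [-0.2307  0.9963]
 [ 0.0679  0.1704]
 [ 0.0645  0.4858]
 [ 0.5757  0.1176]
 [-0.3997 -0.131 ]
 [-1.1394 -0.6796]
 [ 0.721  -0.9759]
 [-0.4875  0.0318]
 [ 0.5859 -0.3015]
 [ 0.319   0.0883]]
st [0.5722 0.0569 0.8671] 49.681793089744666
st [0.5721 0.0555 0.8702] 49.8581230423604
st [0.571  0.0587 0.8549] 48.98107022441291
[[-2.2059 -0.6176]
 [-0.4794 -0.1704]
 [ 0.4244 -0.0155]
 [-0.2572  1.0515]
 [-0.3261  0.5159]
 [ 0.069  -1.3969]
 [ 0.6771 -2.6695]
 [ 0.7995  0.1956]]
pull top [0.3591 0.1887 0.086 ]
pull scene [0.3635 0.1879 0.071 ]
pull nominal [0.3568 0.1921] handle [0.4797 0.2444]
```

```bash
cat >> h.py <<'E'
def pose(x,l):
    c,s=np.cos(x[2]),np.sin(x[2]);return np.asarray(l)@np.array([[c,-s,0],[s,c,0],[0,0,1]]).T+[x[0],x[1],0]
def track(imgs,segs,x,w=4,it=6,use=None):
    """imgs {cam:img}; segs: list of (p,q) local m; refine pose by edges"""
    x=np.array(x,float)
    for k in range(it):
        D=[]
        for n,im in imgs.items():
            g=cv2.GaussianBlur(im,(0,0),.7).astype(np.float32)
            for p,q in segs:
                L=np.array([np.array(p)+(np.array(q)-p)*t for t in np.linspace(.08,.92,25)])
                uv=proj(n,pose(x,L));d=uv[-1]-uv[0];d/=np.linalg.norm(d);nn=np.array([-d[1],d[0]])
                s=np.arange(-w,w+.01,.25)
                pts=(uv[:,None]+s[None,:,None]*nn).astype(np.float32)
                v=cv2.remap(g,pts[...,0],pts[...,1],cv2.INTER_LINEAR)
                gr=np.linalg.norm(np.gradient(v,axis=1),axis=2)
                j=gr.argmax(1)
                for i in range(len(L)):
                    if 0<j[i]<len(s)-1 and gr[i,j[i]]>2: D.append((n,L[i],uv[i]+s[j[i]]*nn,nn))
        def f(y):
            out=[]
            for n in imgs:
                S=[d for d in D if d[0]==n]
                if S: out.append(np.sum((proj(n,pose(y,np.array([d[1] for d in S])))-np.array([d[2] for d in S]))*np.array([d[3] for d in S]),1))
            return np.concatenate(out)
        x=least_squares(f,x,loss='soft_l1',f_scale=.5).x;w=max(1.5,w*.8)
    return x,np.median(abs(f(x))),len(D)
def rect(x0,x1,y0,y1,z):
    c=np.array([(x0,y0,z),(x1,y0,z),(x1,y1,z),(x0,y1,z)])/1000.;return [(c[i],c[(i+1)%4]) for i in range(4)]
PLATE=rect(-110,40,-45,45,16);LID=rect(-114,114,-66,66,56)[:3]+[(np.array([-.146,-.05,.056]),np.array([-.146,.05,.056]))]
E
python3 - <<'E'
from h import *
im={n:r.capture(n) for n in("top","scene")}
for nm,sg,x0 in(("plate",PLATE,[.5722,.0569,.867]),("lid",LID,[.4797,.2444,.69])):
    for q in(im,{"top":im["top"]},{"scene":im["scene"]}): print(nm,*track(q,sg,x0))
x=track(im,PLATE,[.5722,.0569,.867])[0]
o=[]
for n,(u,v) in(("top",(195,140)),("scene",(190,185))):
    a=cv2.resize(im[n][v:v+70,u:u+75],None,fx=5.3,fy=5.3,interpolation=cv2.INTER_CUBIC)
    L=[(0,0,.074),(-.099,.0175,.044),(-.099,-.0175,.044)]+[s[0] for s in PLATE]
    for p in proj(n,pose(x,L)): 
        c=((p-[u,v]+.5)*5.3-.5).round().astype(int);cv2.circle(a,tuple(int(t) for t in c),2,(0,0,255),-1)
    o.append(a)
cv2.imwrite("pics/ov.png",np.hstack(o))
E
```

```text
plate [0.5738 0.0555 0.8521] 0.4899554223518017 195
plate [0.5733 0.0559 0.8617] 0.5192235996117154 96
plate [0.5641 0.0635 0.8459] 0.34371904437725287 81
lid [0.48   0.2462 0.6966] 0.2766747078778776 192
lid [0.4798 0.2459 0.6944] 0.45018661056899334 94
lid [0.4803 0.2464 0.7005] 0.26089601185542444 96
```

View pics/ov.png

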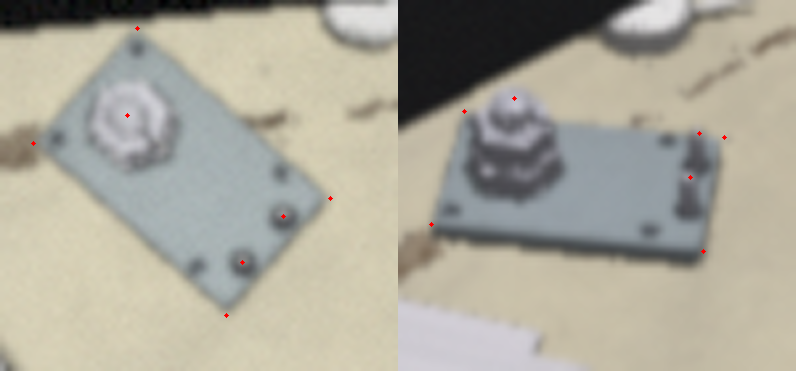

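```bash
cat >> h.py <<'E'
from scipy.spatial.transform import Rotation as Ro
def down(ya):
    a=np.radians(ya);y=np.array([np.cos(a),np.sin(a),0]);z=np.array([0,0,-1.]);return np.c_[np.cross(y,z),y,z]
def st():
    s=r.sense();R=s['ee_rot'];print("t",round(s['time_s'],2),"p",s['tcp_pos'],"ya %.2f"%np.degrees(np.arctan2(R[1,1],R[0,1])),"tilt",np.degrees(R[:2,2]).round(2),"F",s['wrist_force'].round(1),"M",s['moment'].round(2),"w %.3f gf %.1f"%(s['gripper_width'],s['gripper_force']),"j",s['joints'].round(0));return s
def plan(wps,g,v=.033,w=.11,start=None):
    """wps: list of (x,y,z,tool-y deg or None, [vmax]); prints rows in blocks of 10"""
    s=r.sense();p,R=(s['tcp_pos'],s['ee_rot']) if start is None else start
    rows=[]
    for wp in wps:
        vm=wp[4] if len(wp)>4 else v
        t=np.array(wp[:3]);ya=np.degrees(np.arctan2(R[1,1],R[0,1])) if wp[3] is None else ya0(R,wp[3]);Rt=down(ya)
        r0,r1=np.hypot(*p[:2]),np.hypot(*t[:2]);a0,a1=np.arctan2(p[1],p[0]),np.arctan2(t[1],t[0])
        arc=abs(a1-a0)>.5; p0,R0=p.copy(),R.copy()
        rv=Ro.from_matrix(R0.T@Rt).as_rotvec()
        L=np.hypot(max(r0,r1)*(a1-a0),np.hypot(r1-r0,t[2]-p[2])) if arc else np.linalg.norm(t-p)
        n=max(1,int(np.ceil(max(L/vm,np.linalg.norm(rv)/w)-.02)))
        for i in range(1,n+1):
            f=i/n
            q=np.r_[(r0+(r1-r0)*f)*np.array([np.cos(a0+(a1-a0)*f),np.sin(a0+(a1-a0)*f)]),p0[2]+(t[2]-p0[2])*f] if arc else p0+(t-p0)*f
            Rq=R0@Ro.from_rotvec(rv*f).as_matrix()
            d=(R.T@(q-p)).round(4);e=Ro.from_matrix(R.T@Rq).as_rotvec().round(3)
            p=p+R@d;R=R@Ro.from_rotvec(e).as_matrix()
            rows.append(list(e)+list(d)+[g])
    for i in range(0,len(rows),10): print(i,"["+",".join("%g"%(k+0.) for q in rows[i:i+10] for k in q)+"]")
    return p,R
def ya0(R,a):
    c=np.degrees(np.arctan2(R[1,1],R[0,1]));return c+(a-c+90)%180-90
E
python3 - <<'E'
from h import *
st()
b=[.480,.246,.6965]
print(pose(b,[[-.128,.038,0]]),[ray("top",(110+302/5,140+478/5),.086),ray("scene",(110+495/5,190+412/5),.071)])
plan([(.36,.190,.16,39.9)],1)
E
```

```text
t 0.3 p [ 0.1988 -0.5923  0.2412] ya 108.55 tilt [-0.02  0.04] F [0.1 0.  0.1] M [-0.02  0.01 -0.01] w 0.997 gf 0.0 j [-57.  22.   0.  -0. -68. -15.]
[[0.3574 0.193  0.    ]] [array([0.358 , 0.1875, 0.086 ]), array([0.3619, 0.1877, 0.071 ])]
0 [0,0,0.035,-0.0315,0.0072,0.0024,1,0,0,0.035,-0.0304,0.0099,0.0024,1,0,0,0.036,-0.0292,0.0123,0.0024,1,0,0,0.035,-0.0277,0.0148,0.0024,1,0,0,0.035,-0.026,0.0169,0.0024,1,0,0,0.035,-0.0241,0.019,0.0024,1,0,0,0.036,-0.0222,0.0208,0.0024,1,0,0,0.035,-0.0199,0.0225,0.0024,1,0,0,0.035,-0.0178,0.0239,0.0024,1,0,0,0.035,-0.0154,0.0251,0.0024,1]
10 [0,0,0.036,-0.013,0.0261,0.0024,1,0,0,0.035,-0.0105,0.0268,0.0024,1,0,0,0.035,-0.0079,0.0273,0.0024,1,0,0,0.035,-0.0055,0.0277,0.0024,1,0,0,0.036,-0.003,0.0276,0.0024,1,0,0,0.035,-0.0005,0.0276,0.0024,1,0,0,0.035,0.002,0.0271,0.0024,1,0,0,0.035,0.0043,0.0266,0.0024,1,0,0,0.036,0.0065,0.0257,0.0024,1,0,0,0.035,0.0088,0.0248,0.0024,1]
20 [0,0,0.035,0.0108,0.0236,0.0024,1,0,0,0.035,0.0126,0.0223,0.0024,1,0,0,0.036,0.0145,0.0208,0.0024,1,0,0,0.035,0.016,0.0192,0.0024,1,0,0,0.035,0.0175,0.0174,0.0024,1,0,0,0.035,0.0187,0.0156,0.0024,1,0,-0.001,0.035,0.0198,0.0137,0.0024,1,0,0,0.036,0.0206,0.0117,0.0024,1,0,0,0.035,0.0214,0.0097,0.0024,1,0,0,0.035,0.0218,0.0076,0.0024,1]
30 [0,0,0.035,0.0221,0.0055,0.0024,1,0,0,0.036,0.0222,0.0035,0.0023,1,0,0,0.035,0.0221,0.0015,0.0024,1,0,0,0.035,0.0219,-0.0006,0.0024,1]
```

```bash
sed -i 's/d=(R.T@(q-p)).round(4);e=Ro.from_matrix(R.T@Rq).as_rotvec().round(3)/d=(R.T@(q-p)*2).round(3)\/2;e=(Ro.from_matrix(R.T@Rq).as_rotvec()*2).round(2)\/2/; s/"%g"%(k+0.) for/("%g"%(k+0.)).replace("0.",".",1).replace("-0.","-.") for/' h.py
python3 -c "
from h import *
plan([(.36,.190,.16,39.9)],1,v=.036,w=.12)"
```

```text
0 [0,0,.04,-.0345,.008,.0025,1,0,0,.035,-.033,.011,.0025,1,0,0,.04,-.032,.0145,.003,1,0,0,.04,-.0295,.0165,.0025,1,0,0,.04,-.028,.02,.0025,1,0,0,.035,-.025,.0215,.003,1,0,0,.04,-.023,.024,.0025,1,0,0,.04,-.0205,.026,.0025,1,0,0,.04,-.017,.027,.0025,1,0,0,.035,-.0145,.0285,.003,1]
10 [0,0,.04,-.0115,.0295,.0025,1,0,0,.04,-.0085,.03,.0025,1,0,0,.035,-.0055,.0305,.0025,1,0,0,.04,-.0025,.0305,.003,1,0,0,.04,.0005,.03,.0025,1,0,0,.04,.0035,.0295,.0025,1,0,0,.035,.006,.0285,.0025,1,0,0,.04,.0085,.0275,.003,1,0,0,.04,.0115,.026,.0025,1,0,0,.04,.0135,.025,.0025,1]
20 [0,0,.035,.016,.0225,.003,1,0,0,.04,.0175,.021,.0025,1,0,0,.04,.0195,.019,.0025,1,0,0,.04,.021,.0165,.0025,1,0,0,.035,.022,.014,.003,1,0,0,.04,.023,.012,.0025,1,0,0,.04,.0235,.0095,.0025,1,0,0,.035,.0245,.007,.0025,1,0,0,.04,.024,.0045,.003,1,0,0,.04,.0245,.0015,.0025,1]
30 [0,0,.04,.024,-.0005,.0025,1]
```

Call:
{"fn": "drive_tool", "kwargs": {
  "steps": [0,0,0.04,-0.0345,0.008,0.0025,1,0,0,0.035,-0.033,0.011,0.0025,1,0,0,0.04,-0.032,0.0145,0.003,1,0,0,0.04,-0.0295,0.0165,0.0025,1,0,0,0.04,-0.028,0.02,0.0025,1,0,0,0.035,-0.025,0.0215,0.003,1,0,0,0.04,-0.023,0.024,0.0025,1,0,0,0.04,-0.0205,0.026,0.0025,1,0,0,0.04,-0.017,0.027,0.0025,1,0,0,0.035,-0.0145,0.0285,0.003,1]
}}

```text
time_s: 1.13
tcp_pos: [0.4294, -0.3512, 0.215]
ee_rot: [[-0.998, 0.063, 0.0], [0.063, 0.998, -0.0], [-0.0, -0.0, -1.0]]
wrist_force: [0.7, -0.0, -1.4]
gripper_width: 1.0
gripper_force: 0.0
```

Call:
{"fn": "drive_tool", "kwargs": {
  "steps": [0,0,0.04,-0.0115,0.0295,0.0025,1,0,0,0.04,-0.0085,0.03,0.0025,1,0,0,0.035,-0.0055,0.0305,0.0025,1,0,0,0.04,-0.0025,0.0305,0.003,1,0,0,0.04,0.0005,0.03,0.0025,1,0,0,0.04,0.0035,0.0295,0.0025,1,0,0,0.035,0.006,0.0285,0.0025,1,0,0,0.04,0.0085,0.0275,0.003,1,0,0,0.04,0.0115,0.026,0.0025,1,0,0,0.04,0.0135,0.025,0.0025,1]
}}

```text
time_s: 1.97
tcp_pos: [0.4806, -0.061, 0.189]
ee_rot: [[-0.899, 0.438, 0.0], [0.438, 0.899, 0.0], [-0.0, 0.0, -1.0]]
wrist_force: [-0.6, -0.2, -0.3]
gripper_width: 0.997
gripper_force: 0.0
```

Call:
{"fn": "drive_tool", "kwargs": {
  "steps": [0,0,0.035,0.016,0.0225,0.003,1,0,0,0.04,0.0175,0.021,0.0025,1,0,0,0.04,0.0195,0.019,0.0025,1,0,0,0.04,0.021,0.0165,0.0025,1,0,0,0.035,0.022,0.014,0.003,1,0,0,0.04,0.023,0.012,0.0025,1,0,0,0.04,0.0235,0.0095,0.0025,1,0,0,0.035,0.0245,0.007,0.0025,1,0,0,0.04,0.024,0.0045,0.003,1,0,0,0.04,0.0245,0.0015,0.0025,1]
}}

```text
time_s: 2.8
tcp_pos: [0.3892, 0.1578, 0.1617]
ee_rot: [[-0.691, 0.722, -0.024], [0.722, 0.692, 0.028], [0.037, 0.002, -0.999]]
wrist_force: [0.4, -0.1, -0.7]
gripper_width: 0.999
gripper_force: 0.0
```

Call:
{"fn": "drive_tool", "kwargs": {
  "steps": [0,0,0.04,0.024,-0.0005,0.0025,1,0,0,0,0,0,0,1,0,0,0,0,0,0,1]
}}

```text
time_s: 3.05
tcp_pos: [0.3846, 0.1612, 0.1583]
ee_rot: [[-0.671, 0.741, -0.041], [0.739, 0.672, 0.048], [0.063, 0.002, -0.998]]
wrist_force: [-0.3, -0.4, 0.4]
gripper_width: 1.002
gripper_force: 0.0
```

```bash
python3 -c "
from h import *
st()
plan([(.36,.190,.082,39.9)],1,v=.03)"
```

```text
t 3.05 p [0.3846 0.1612 0.1583] ya 42.21 tilt [-2.34  2.73] F [-0.3 -0.4  0.4] M [-0.19 -0.13  0.  ] w 1.002 gf 0.0 j [  43.    7.  -32.   -5.  -51. -177.]
0 [0,-.02,.015,.011,.0005,.026,1,0,-.02,.01,.0115,0,.026,1,0,-.025,.015,.012,0,.026,1]
```

```bash
cat >> h.py <<'E'
def plan(wps,g,v=.036,w=.12,j6=None):
    """as before; ya None = keep; wrist turn chosen by joint 6 (nearest 0 unless j6 given)"""
    s=r.sense();p,R=s['tcp_pos'],s['ee_rot'];J=s['joints'];y=J[0]+J[5]+180
    a=np.degrees(np.arctan2(R[1,1],R[0,1]));y+=(a-y+180)%360-180
    rows=[]
    for wp in wps:
        vm=wp[4] if len(wp)>4 else v
        t=np.array(wp[:3]);a0,a1=np.arctan2(p[1],p[0]),np.arctan2(t[1],t[0])
        if wp[3] is None: y1=y
        else:
            c=[wp[3]+180*k for k in range(-4,6)];want=0 if j6 is None else j6
            y1=min(c,key=lambda q:abs(q-180-np.degrees(a1)-want))
        r0,r1=np.hypot(*p[:2]),np.hypot(*t[:2]);arc=abs(a1-a0)>.5;p0=p.copy()
        L=np.hypot(max(r0,r1)*(a1-a0),np.hypot(r1-r0,t[2]-p[2])) if arc else np.linalg.norm(t-p)
        n=max(1,int(np.ceil(max(L/vm,abs(np.radians(y1-y))/w)-.02)))
        for i in range(1,n+1):
            f=i/n
            q=np.r_[(r0+(r1-r0)*f)*np.array([np.cos(a0+(a1-a0)*f),np.sin(a0+(a1-a0)*f)]),p0[2]+(t[2]-p0[2])*f] if arc else p0+(t-p0)*f
            d=(R.T@(q-p)*2).round(3)/2;e=(Ro.from_matrix(R.T@down(y+(y1-y)*f)).as_rotvec()*2).round(2)/2
            p=p+R@d;R=R@Ro.from_rotvec(e).as_matrix();rows.append(list(e)+list(d)+[g])
        y=y1
    print("end j6 ~",y-180-np.degrees(np.arctan2(p[1],p[0])))
    for i in range(0,len(rows),10): print(i,"["+",".join(("%g"%(k+0.)).replace("-0.","-.").replace("0.",".") if k else "0" for q in rows[i:i+10] for k in q)+"]")
E
python3 -c "
from h import *
plan([(.36,.190,.16,39.9)],1)"
```

```text
end j6 ~ 12.049248264056612
0 [.005,-.065,-.12,.0015,0,0,1,0,0,-.12,.0015,.0005,0,1,0,0,-.12,.0015,0,0,1,0,0,-.115,.001,.0005,0,1,0,0,-.12,.0015,.001,-.0005,1,0,0,-.12,.001,.0005,0,1,0,0,-.12,.001,.001,0,1,0,0,-.12,.001,.0015,0,1,0,0,-.12,.001,.001,0,1,0,0,-.12,.0005,.0015,0,1]
10 [0,0,-.115,.0005,.001,0,1,0,0,-.12,.0005,.0015,-.0005,1,0,0,-.12,0,.0015,0,1,0,0,-.12,0,.0015,0,1,0,0,-.12,0,.0015,0,1,0,0,-.12,-.0005,.0015,0,1,0,0,-.12,-.0005,.001,0,1,0,0,-.115,-.001,.0015,0,1,0,0,-.12,-.0005,.001,0,1,0,0,-.12,-.001,.0015,-.0005,1]
20 [0,0,-.12,-.001,.001,0,1,0,0,-.12,-.0015,.0005,0,1,0,0,-.12,-.001,.001,0,1,0,0,-.12,-.0015,.0005,0,1,0,0,-.115,-.0015,0,0,1,0,0,-.12,-.0015,.0005,0,1]
```

Call:
{"fn": "drive_tool", "kwargs": {
  "steps": [0,-0.065,-0.12,0,0,0,1,0,0,-0.12,0,0,0,1,0,0,-0.12,0,0,0,1,0,0,-0.12,0,0,0,1,0,0,-0.12,0,0,0,1,0,0,-0.12,0,0,0,1,0,0,-0.12,0,0,0,1,0,0,-0.12,0,0,0,1,0,0,-0.12,0,0,0,1,0,0,-0.12,0,0,0,1]
}}

```text
time_s: 3.88
tcp_pos: [0.3849, 0.1608, 0.1584]
ee_rot: [[-0.936, -0.353, 0.002], [-0.353, 0.936, 0.006], [-0.004, 0.005, -1.0]]
wrist_force: [-0.3, 0.5, -0.7]
gripper_width: 0.997
gripper_force: 0.0
```

Call:
{"fn": "drive_tool", "kwargs": {
  "steps": [0,0,-0.12,0,0,0,1,0,0,-0.12,0,0,0,1,0,0,-0.12,0,0,0,1,0,0,-0.12,0,0,0,1,0,0,-0.12,0,0,0,1,0,0,-0.12,0,0,0,1,0,0,-0.12,0,0,0,1,0,0,-0.12,0,0,0,1,0,0,-0.12,0,0,0,1,0,0,-0.12,0,0,0,1]
}}

```text
time_s: 4.72
tcp_pos: [0.3849, 0.1609, 0.1584]
ee_rot: [[-0.01, -1.0, 0.002], [-1.0, 0.01, 0.006], [-0.006, -0.002, -1.0]]
wrist_force: [-0.0, 0.0, 0.3]
gripper_width: 0.997
gripper_force: 0.0
```

Call:
{"fn": "drive_tool", "kwargs": {
  "steps": [0,0,-0.12,0,0,0,1,0,0,-0.12,0,0,0,1,0,0,-0.12,0,0,0,1,0,0,-0.12,0,0,0,1,0,0,-0.12,0,0,0,1,0,0,-0.12,0,0,0,1,0,0,0,0,0,0,1,0,0,0,0,0,0,1]
}}

```text
time_s: 5.38
tcp_pos: [0.3847, 0.161, 0.1583]
ee_rot: [[0.645, -0.764, 0.001], [-0.764, -0.645, 0.006], [-0.004, -0.005, -1.0]]
wrist_force: [0.1, 0.4, 0.2]
gripper_width: 1.0
gripper_force: 0.0
```

```bash
python3 -c "
from h import *
st()
plan([(.359,.190,.16,39.9),(.359,.190,.081,39.9,.03)],1)"
```

```text
t 5.38 p [0.3847 0.161  0.1583] ya -139.84 tilt [0.08 0.35] F [0.1 0.4 0.2] M [-0.06  0.15  0.02] w 1.000 gf 0.0 j [ 45.   7. -34.  -0. -49.  -5.]
end j6 ~ 11.990762428348887
0 [-.005,.005,0,-.0195,.0005,-.001,1,0,0,.005,-.0195,.0005,-.0005,1,0,0,0,0,0,.0265,1,0,0,0,0,0,.026,1,0,0,0,0,0,.0265,1]
```

Call:
{"fn": "drive_tool", "kwargs": {
  "steps": [-0.005,0.005,0,-0.0195,0.0005,-0.001,1,0,0,0.005,-0.0195,0.0005,-0.0005,1,0,0,0,0,0,0.0265,1,0,0,0,0,0,0.026,1,0,0,0,0,0,0.025,1,0,0,0,0,0,0,1]
}}

```text
time_s: 5.88
tcp_pos: [0.3563, 0.1879, 0.0788]
ee_rot: [[0.641, -0.768, -0.006], [-0.768, -0.641, -0.008], [0.002, 0.009, -1.0]]
wrist_force: [-0.5, -0.1, -0.0]
gripper_width: 0.998
gripper_force: 0.0
```

```bash
python3 -c "
from h import *
st()
a=crop('top',130,170,100,100,6,'pics/a.png')
b=crop('scene',170,210,100,100,6,'pics/b.png')
cv2.imwrite('pics/ab.png',cv2.resize(np.hstack([cv2.imread('pics/a.png'),cv2.imread('pics/b.png')]),(800,400)))"
```

```text
t 5.88 p [0.3563 0.1879 0.0788] ya -140.13 tilt [-0.34 -0.43] F [-0.5 -0.1 -0. ] M [-0.08  0.22 -0.02] w 0.998 gf 0.0 j [ 51.  13. -42.   0. -36. -11.]
```

View pics/ab.png

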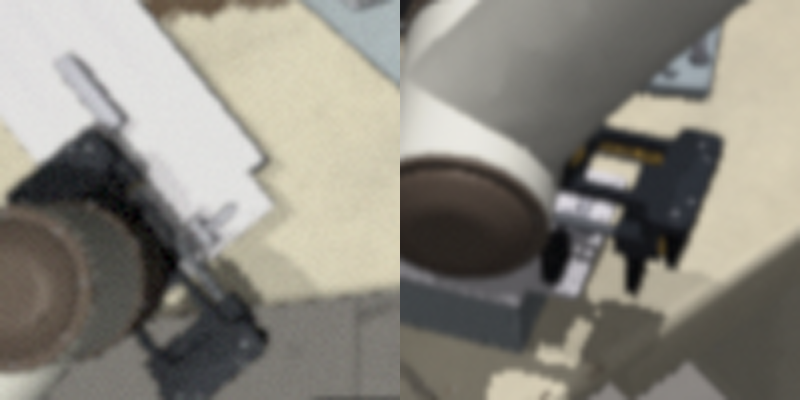

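The pull sits between the fingers, at about (552,255) in the right half. I'll close on it.

Call:
{"fn": "drive_tool", "kwargs": {
  "steps": [0,0,0,0,0,0,0,0,0,0,0,0,0,0,0,0,0,0,0,0,0,0,0,0,0,0,0,0,0,0,0,0,0,0,0,0,0,0,0,0,0,0,0,0,0,0,0,0,0,0,0,0,0,0,0,0]
}}

```text
time_s: 6.65
tcp_pos: [0.3585, 0.1903, 0.0822]
ee_rot: [[0.643, -0.765, 0.0], [-0.765, -0.643, -0.001], [0.001, 0.0, -1.0]]
wrist_force: [-0.1, -0.9, 0.1]
gripper_width: 0.481
gripper_force: 0.0
```

```bash
python3 -c "
from h import *
s=st();print(s['gripper_width']*87, s['tcp_pos']+s['ee_rot']@[-0,0,0])
b=[.48,.246,.6965];d=pose([0,0,b[2]],[[0,1,0]])[0];print('draw dir world',d,'tool',s['ee_rot'].T@d)
print('draw end',s['tcp_pos']+.06*d)"
```

```text
t 6.65 p [0.3585 0.1903 0.0822] ya -139.95 tilt [ 0.02 -0.03] F [-0.1 -0.9  0.1] M [-0.06  0.17  0.06] w 0.481 gf 0.0 j [ 51.  13. -41.   0. -36. -11.]
41.85714146643543 [0.3585 0.1903 0.0822]
draw dir world [-0.6415  0.7671  0.    ] tool [-1.     -0.0026 -0.0007]
draw end [0.32   0.2363 0.0822]
```

Call:
{"fn": "drive_tool", "kwargs": {
  "steps": [0,0,0,0,0,0,0,0,0,0,0,0,0,0,0,0,0,0,0,0,0,0,0,0,0,0,0,0,0,0,0,0,0,0,0,0,0,0,0,0,0,0,0,0,0,0,0,0,0,0,0,0,0,0,0,0]
}}

```text
time_s: 7.32
tcp_pos: [0.3586, 0.1905, 0.0822]
ee_rot: [[0.644, -0.765, 0.001], [-0.765, -0.644, -0.0], [0.001, -0.0, -1.0]]
wrist_force: [0.6, 1.7, -0.0]
gripper_width: 0.157
gripper_force: 30.0
```

```bash
python3 -c "
from h import *
s=st()
for c in [(0,420),(225,392),(330,378),(630,345),(330,350),(150,320),(90,300),(180,400)]: print(c,ray('top',np.array(c)/1.5625,0))
"
```

```text
t 7.32 p [0.3586 0.1905 0.0822] ya -139.94 tilt [ 0.04 -0.02] F [ 0.6  1.7 -0. ] M [ 0.14 -0.1   0.04] w 0.157 gf 30.0 j [ 51.  13. -41.   0. -36. -11.]
(0, 420) [0.2509 0.722  0.    ]
(225, 392) [0.3079 0.286  0.    ]
(330, 378) [0.3365 0.0814 0.    ]
(630, 345) [ 0.4049 -0.5072  0.    ]
(330, 350) [0.391  0.0823 0.    ]
(150, 320) [0.4475 0.4384 0.    ]
(90, 300) [0.4862 0.5588 0.    ]
(180, 400) [0.2918 0.3733 0.    ]
```

Call:
{"fn": "drive_tool", "kwargs": {
  "steps": [0,0,0,-0.005,0,0,0,0,0,0,-0.01,0,0,0,0,0,0,-0.01,0,0,0,0,0,0,-0.01,0,0,0,0,0,0,-0.01,0,0,0,0,0,0,-0.01,0,0,0,0,0,0,-0.01,0,0,0]
}}

```text
time_s: 7.9
tcp_pos: [0.3158, 0.24, 0.082]
ee_rot: [[0.643, -0.765, -0.0], [-0.765, -0.643, -0.002], [0.001, 0.001, -1.0]]
wrist_force: [0.3, -1.2, -0.1]
gripper_width: 0.157
gripper_force: 30.0
```

```bash
python3 -c "
from h import *
s=st()
p=s['tcp_pos']
plan([(p[0],p[1],.15,39.9,.025),(.405,.10,.15,39.9,.03),(.405,.10,.03,39.9,.025)],0)
"
```

```text
t 7.9 p [0.3158 0.24   0.082 ] ya -139.95 tilt [-0.02 -0.11] F [ 0.3 -1.2 -0.1] M [-0.17 -0.03  0.  ] w 0.157 gf 30.0 j [ 61.  12. -42.   0. -36. -21.]
end j6 ~ 26.02370765279749
0 [0,0,0,0,0,-.0225,0,0,0,0,0,0,-.023,0,0,0,.005,0,0,-.0225,0,0,0,0,.0275,.0035,0,0,0,0,0,.0275,.0035,0,0,0,0,0,.0275,.0035,0,0,0,0,0,.0275,.0035,0,0,0,0,0,.0275,.0035,0,0,0,0,0,.027,.0035,.0005,0,0,0,0,0,0,.024,0]
10 [0,0,0,0,0,.024,0,0,0,0,0,0,.024,0,0,0,0,0,0,.024,0,0,0,0,0,0,.024,0]
```

Call:
{"fn": "drive_tool", "kwargs": {
  "steps": [0,0,0,0,0,-0.0225,0,0,0,0,0,0,-0.023,0,0,0,0,0,0,-0.0225,0,0,0,0,0.0275,0.0035,0,0,0,0,0,0.0275,0.0035,0,0,0,0,0,0.0275,0.0035,0,0,0,0,0,0.0275,0.0035,0,0,0,0,0,0.0275,0.0035,0,0,0,0,0,0.027,0.0035,0,0,0,0,0,0,0,0.024,0]
}}

```text
time_s: 8.73
tcp_pos: [0.4102, 0.0998, 0.1291]
ee_rot: [[0.641, -0.767, 0.008], [-0.767, -0.641, 0.003], [0.003, -0.008, -1.0]]
wrist_force: [2.0, 1.1, -0.9]
gripper_width: 0.159
gripper_force: 30.0
```

Call:
{"fn": "drive_tool", "kwargs": {
  "steps": [0,0,0,0,0,0.024,0,0,0,0,0,0,0.024,0,0,0,0,0,0,0.024,0,0,0,0,0,0,0.02,0,0,0,0,0,0,0,0,0,0,0,0,0,0,0]
}}

```text
time_s: 9.23
tcp_pos: [0.4056, 0.1002, 0.0336]
ee_rot: [[0.644, -0.765, -0.003], [-0.765, -0.644, -0.003], [0.0, 0.004, -1.0]]
wrist_force: [0.3, 0.3, 0.1]
gripper_width: 0.159
gripper_force: 30.0
```

```bash
python3 -c "
from h import *
s=st()
a=crop('top',130,150,130,100,6,'pics/a.png')"
```

```text
t 9.23 p [0.4056 0.1002 0.0336] ya -139.94 tilt [-0.15 -0.16] F [0.3 0.3 0.1] M [-0.02  0.13 -0.01] w 0.159 gf 30.0 j [ 36.  19. -42.   0. -28.   4.]
```

View pics/a.png

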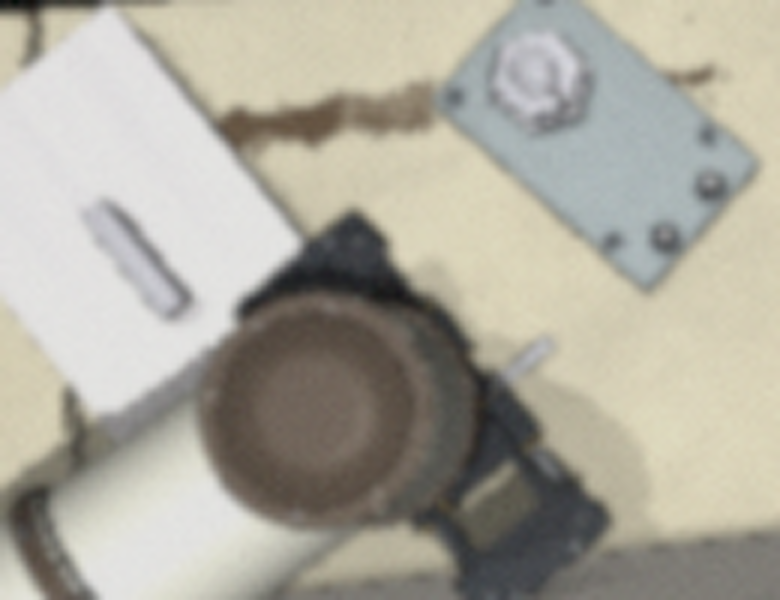

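The shank shows at (525,360), but the pin is too close to the lip for the fingers to open, so I'll shift it away from the box before setting it down.

Call:
{"fn": "drive_tool", "kwargs": {
  "steps": [0,0,0,0.008,0.015,0,0,0,0,0,0.008,0.015,0,0,0,0,0,0.008,0.015,0,0,0,0,0,0,0,0,0,0,0,0,0,0,0.004,0,0,0,0,0,0,0.002,0,0,0,0,0,0,0.001,0,0,0,0,0,0,0,0]
}}

```text
time_s: 9.95
tcp_pos: [0.3878, 0.0538, 0.0272]
ee_rot: [[0.644, -0.765, 0.001], [-0.765, -0.644, -0.001], [0.001, -0.0, -1.0]]
wrist_force: [0.4, 0.4, -0.4]
gripper_width: 0.156
gripper_force: 30.0
```

Call:
{"fn": "drive_tool", "kwargs": {
  "steps": [0,0,0,0,0,0.001,0.3,0,0,0,0,0,0,0.3,0,0,0,0,0,0,0.6,0,0,0,0,0,0,0.6,0,0,0,0,0,0,0.6,0,0,0,0,0,0,0.6,0,0,0,0,0,0,0.6]
}}

```text
time_s: 10.53
tcp_pos: [0.3874, 0.0533, 0.0263]
ee_rot: [[0.644, -0.765, 0.0], [-0.765, -0.644, -0.001], [0.001, 0.0, -1.0]]
wrist_force: [0.1, -0.7, -0.7]
gripper_width: 0.566
gripper_force: 0.0
```

```bash
python3 -c "
from h import *
s=st();p=s['tcp_pos']
plan([(p[0],p[1],.14,None,.03),(.480,.246,.14,129.9),(.480,.246,.080,129.9,.02)],.6)
"
```

```text
t 10.53 p [0.3874 0.0533 0.0263] ya -139.95 tilt [ 0.02 -0.04] F [ 0.1 -0.7 -0.7] M [-0.02  0.19 -0.01] w 0.566 gf 0.0 j [ 32.  18. -47.   0. -25.   8.]
end j6 ~ -77.23950601275642
0 [0,0,0,0,0,-.0285,.6,0,0,0,0,0,-.0285,.6,0,0,0,0,0,-.0285,.6,0,0,0,0,0,-.028,.6,0,0,.11,-.0065,-.014,0,.6,0,0,.115,-.0075,-.013,0,.6,0,0,.11,-.0095,-.0125,0,.6,0,0,.115,-.0105,-.011,0,.6,0,0,.11,-.0115,-.0095,0,.6,0,0,.115,-.0125,-.0085,0,.6]
10 [0,0,.11,-.014,-.007,0,.6,0,0,.115,-.014,-.0055,0,.6,0,0,.11,-.015,-.0035,0,.6,0,0,.115,-.015,-.0025,0,.6,0,0,.11,-.0155,0,0,.6,0,0,.115,-.015,.001,-.0005,.6,0,0,.11,-.015,.003,0,.6,0,0,.115,-.0145,.005,0,.6,0,0,0,0,0,.02,.6,0,0,0,0,0,.02,.6]
20 [0,0,0,0,0,.02,.6]
```

Call:
{"fn": "drive_tool", "kwargs": {
  "steps": [0,0,0,0,0,-0.0285,0.6,0,0,0,0,0,-0.0285,0.6,0,0,0,0,0,-0.0285,0.6,0,0,0,0,0,-0.028,0.6,0,0,0.11,-0.0065,-0.014,0,0.6,0,0,0.115,-0.0075,-0.013,0,0.6,0,0,0.11,-0.0095,-0.0125,0,0.6,0,0,0.115,-0.0105,-0.011,0,0.6,0,0,0.11,-0.0115,-0.0095,0,0.6,0,0,0.115,-0.0125,-0.0085,0,0.6]
}}

```text
time_s: 11.37
tcp_pos: [0.427, 0.1362, 0.1397]
ee_rot: [[0.018, -1.0, 0.0], [-1.0, -0.018, -0.001], [0.001, -0.0, -1.0]]
wrist_force: [-0.2, -0.2, 0.1]
gripper_width: 0.598
gripper_force: 0.0
```

Call:
{"fn": "drive_tool", "kwargs": {
  "steps": [0,0,0.11,-0.014,-0.007,0,0.6,0,0,0.115,-0.014,-0.0055,0,0.6,0,0,0.11,-0.015,-0.0035,0,0.6,0,0,0.115,-0.015,-0.0025,0,0.6,0,0,0.11,-0.0155,0,0,0.6,0,0,0.115,-0.015,0.001,0,0.6,0,0,0.11,-0.015,0.003,0,0.6,0,0,0.115,-0.0145,0.005,0,0.6,0,0,0,0,0,0,0.6,0,0,0,0,0,0,0.6]
}}

```text
time_s: 12.2
tcp_pos: [0.4797, 0.2462, 0.1392]
ee_rot: [[-0.767, -0.642, -0.001], [-0.642, 0.767, -0.001], [0.001, -0.001, -1.0]]
wrist_force: [-0.4, -0.9, -0.6]
gripper_width: 0.6
gripper_force: 0.0
```

```bash
python3 -c "
from h import *
s=st()
plan([(.480,.246,.080,129.9,.02)],.6)
im=r.capture('top');cv2.imwrite('pics/c.png',cv2.resize(im[130:270,60:270],None,fx=3.8,fy=3.8,interpolation=cv2.INTER_CUBIC))
"
```

```text
t 12.2 p [0.4797 0.2462 0.1392] ya 129.94 tilt [-0.04 -0.07] F [-0.4 -0.9 -0.6] M [ 0.02  0.07 -0.01] w 0.600 gf 0.0 j [ 44.  19. -20.   0. -51. -95.]
end j6 ~ -77.21299119745811
0 [0,0,0,0,0,.0195,.6,0,0,0,0,0,.02,.6,0,0,0,0,-.0005,.0195,.6]
```

View pics/c.png

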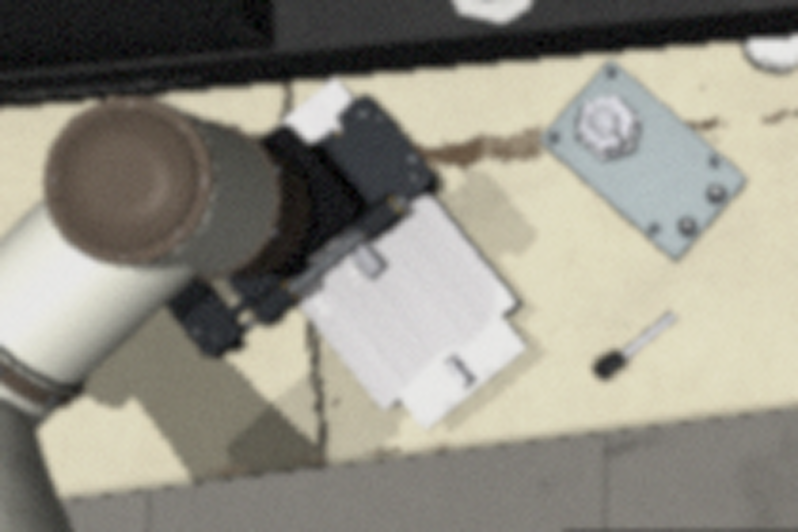

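Pin lies flat on the bench at about (640,345), clear of the staple, and the gripper straddles the handle. I'll grip it and search for a clear spot for the lid.

Call:
{"fn": "drive_tool", "kwargs": {
  "steps": [0,0,0,0,0,0.0195,0.6,0,0,0,0,0,0.02,0.6,0,0,0,0,0,0.0195,0.6,0,0,0,0,0,0,0,0,0,0,0,0,0,0,0,0,0,0,0,0,0,0,0,0,0,0,0,0,0,0,0,0,0,0,0,0,0,0,0,0,0,0,0,0,0,0,0,0,0]
}}

```text
time_s: 13.08
tcp_pos: [0.4802, 0.2463, 0.0814]
ee_rot: [[-0.768, -0.641, 0.001], [-0.641, 0.768, 0.0], [-0.001, -0.001, -1.0]]
wrist_force: [-1.4, 0.1, 2.7]
gripper_width: 0.179
gripper_force: 30.0
```

Call:
{"fn": "drive_tool", "kwargs": {
  "steps": [0,0,0,0,0,0,0,0,0,0,0,0,0,0,0,0,0,0,0,0,0]
}}

```text
time_s: 13.33
tcp_pos: [0.4802, 0.2463, 0.0814]
ee_rot: [[-0.768, -0.641, 0.001], [-0.641, 0.768, -0.0], [-0.001, -0.001, -1.0]]
wrist_force: [-0.8, 0.0, 5.1]
gripper_width: 0.18
gripper_force: 30.0
```

Run:
```python
from h import *
st()
g=lambda c:ray('top',np.array(c)/1.5625,0)[:2]
obs=[]
def seg(a,b,n=40): return [a+(b-a)*t for t in np.linspace(0,1,n)]
for a,b in[((0,420),(630,345)),((0,262),(560,200)),((5,245),(20,318)),((20,318),(76,303)),((76,303),(66,240)),((88,305),(66,385)),((78,305),(76,385)),((0,352),(68,320))]: obs+=seg(g(a),g(b))
bx=pose([.48,.246,.6965],[s[0] for s in rect(-132,112,-64,64,0)])[:,:2]
for i in range(4): obs+=seg(bx[i],bx[(i+1)%4])
obs=np.array(obs)
best=[]
for yaw in np.radians(np.arange(20,130,5)):
  for cx in np.arange(.36,.55,.01):
    for cy in np.arange(.36,.56,.01):
      if np.hypot(cx,cy)>.72: continue
      d=(obs-[cx,cy])@np.array([[np.cos(yaw),-np.sin(yaw)],[np.sin(yaw),np.cos(yaw)]])
      q=abs(d-[-.016,0])-[.130,.066];m=np.min(np.where((q>0).all(1),np.hypot(*np.maximum(q,0).T),q.max(1)))
      best.append((m,np.degrees(yaw),cx,cy))
best.sort(reverse=True)
for b in best[:6]:print(np.round(b,3))
```

```text
t 13.33 p [0.4802 0.2463 0.0814] ya 129.84 tilt [ 0.06 -0.01] F [-0.8  0.   5.1] M [-0.04  0.44  0.01] w 0.180 gf 30.0 j [ 44.  24. -23.   0. -43. -95.]
[ 0.014 20.     0.46   0.43 ]
[ 0.012 20.     0.46   0.44 ]
[ 0.011 40.     0.46   0.42 ]
[ 0.011 20.     0.45   0.47 ]
[ 0.011 25.     0.45   0.46 ]
[ 0.011 45.     0.46   0.43 ]
```

```bash
python3 -c "
from h import *
plan([(.4802,.2463,.142,129.84,.02),(.445,.29,.142,122,.02),(.46,.43,.142,110,.02),(.46,.43,.036,110,.02)],0)
"
```

```text
end j6 ~ 66.92732723637232
0 [0,0,0,0,0,-.015,0,0,0,0,0,0,-.0155,0,0,0,0,0,0,-.015,0,0,0,0,0,0,-.015,0,0,0,-.115,0,.002,0,0,0,0,-.115,-.0005,.0025,0,0,0,0,-.115,-.0005,.002,0,0,0,0,-.115,-.0005,.002,0,0,0,0,-.12,-.001,.002,0,0,0,0,-.115,-.0015,.0015,0,0]
10 [0,0,-.115,-.001,.002,0,0,0,0,-.115,-.002,.001,0,0,0,0,-.115,-.0015,.0015,0,0,0,0,-.115,-.002,.001,0,0,0,0,-.115,-.002,.001,0,0,0,0,-.115,-.002,.0005,0,0,0,0,-.115,-.002,.0005,0,0,0,0,-.12,-.0025,0,0,0,0,0,-.115,-.002,0,0,0,0,0,-.115,-.002,-.0005,0,0]
20 [0,0,-.115,-.002,-.0005,0,0,0,0,-.115,-.002,-.001,0,0,0,0,-.115,-.002,-.001,0,0,0,0,-.115,-.0015,-.0015,0,0,0,0,-.115,-.0015,-.0015,0,0,0,0,-.115,-.0015,-.0015,0,0,0,0,-.12,-.0015,-.002,0,0,0,0,-.115,-.001,-.002,0,0,0,0,-.115,-.0005,-.002,0,0,0,0,-.115,-.0005,-.002,0,0]
30 [0,0,.025,.011,-.014,0,0,0,0,.03,.0105,-.014,0,0,0,0,.025,.01,-.0145,0,0,0,0,.025,.0095,-.0145,0,0,0,0,.025,.0095,-.015,0,0,0,0,.025,.009,-.015,0,0,0,0,.03,.0085,-.0155,0,0,0,0,.025,.008,-.0155,0,0,0,0,0,0,0,.0175,0,0,0,0,0,0,.018,0]
40 [0,0,0,0,0,.0175,0,0,0,0,0,0,.0175,0,0,0,0,0,0,.0175,0,0,0,0,0,0,.018,0]
```

```bash
python3 -c "
from h import *
plan([(.4802,.2463,.142,129.84,.02),(.445,.29,.142,122,.02),(.46,.43,.142,110,.02),(.46,.43,.036,110,.02)],0,j6=-90)
"
```

```text
end j6 ~ -113.05742572165775
0 [0,0,0,0,0,-.015,0,0,0,0,0,0,-.0155,0,0,0,0,0,0,-.015,0,0,0,0,0,0,-.015,0,0,0,.045,-.0005,.0185,0,0,0,0,.045,.0005,.019,0,0,0,0,.045,.0015,.0185,0,0,0,0,.03,-.011,.014,0,0,0,0,.025,-.0105,.014,0,0,0,0,.025,-.01,.0145,0,0]
10 [0,0,.025,-.0095,.0145,0,0,0,0,.03,-.0095,.015,0,0,0,0,.025,-.009,.015,0,0,0,0,.025,-.0085,.0155,0,0,0,0,.025,-.008,.0155,0,0,0,0,0,0,0,.0175,0,0,0,0,0,0,.018,0,0,0,0,0,0,.0175,0,0,0,0,0,0,.0175,0,0,0,0,0,0,.0175,0]
20 [0,0,0,0,0,.018,0]
```

Call:
{"fn": "drive_tool", "kwargs": {
  "steps": [0,0,0,0,0,-0.015,0,0,0,0,0,0,-0.0155,0,0,0,0,0,0,-0.015,0,0,0,0,0,0,-0.015,0,0,0,0,0,0,0,0]
}}

```text
time_s: 13.75
tcp_pos: [0.4809, 0.2469, 0.143]
ee_rot: [[-0.768, -0.641, 0.004], [-0.641, 0.768, 0.002], [-0.004, -0.001, -1.0]]
wrist_force: [0.8, 0.8, -2.4]
gripper_width: 0.178
gripper_force: 30.0
```

Call:
{"fn": "drive_tool", "kwargs": {
  "steps": [0,0,0.045,-0.0005,0.0185,0,0,0,0,0.045,0.0005,0.019,0,0,0,0,0.045,0.0015,0.0185,0,0,0,0,0.03,-0.011,0.014,0,0,0,0,0.025,-0.0105,0.014,0,0,0,0,0.025,-0.01,0.0145,0,0,0,0,0.025,-0.0095,0.0145,0,0,0,0,0.03,-0.0095,0.015,0,0,0,0,0.025,-0.009,0.015,0,0,0,0,0.025,-0.0085,0.0155,0,0]
}}

```text
time_s: 14.58
tcp_pos: [0.4571, 0.4123, 0.1385]
ee_rot: [[-0.931, -0.364, -0.003], [-0.364, 0.931, -0.003], [0.004, -0.002, -1.0]]
wrist_force: [-0.0, -0.2, -3.1]
gripper_width: 0.182
gripper_force: 30.0
```

Call:
{"fn": "drive_tool", "kwargs": {
  "steps": [0,0,0.025,-0.008,0.0155,0,0,0,0,0,0,0,0,0,0,0,0,0,0,0.0175,0,0,0,0,0,0,0.018,0,0,0,0,0,0,0.0175,0,0,0,0,0,0,0.0175,0,0,0,0,0,0,0.015,0,0,0,0,0,0,0.01,0,0,0,0,0,0,0,0]
}}

```text
time_s: 15.33
tcp_pos: [0.4581, 0.4271, 0.0416]
ee_rot: [[-0.94, -0.342, -0.005], [-0.342, 0.94, -0.007], [0.007, -0.005, -1.0]]
wrist_force: [-0.2, -0.8, -3.9]
gripper_width: 0.181
gripper_force: 30.0
```

```bash
python3 -c "
from h import *
st()"
```

```text
t 15.33 p [0.4581 0.4271 0.0416] ya 109.99 tilt [-0.26 -0.39] F [-0.2 -0.8 -3.9] M [ 0.01  0.   -0.02] w 0.181 gf 30.0 j [  58.   34.  -12.   -0.  -45. -128.]
```

Call:
{"fn": "drive_tool", "kwargs": {
  "steps": [0,0,0,0,0,0.005,0,0,0,0,0,0,0.003,0,0,0,0,0,0,0.001,0,0,0,0,0,0,0.001,0,0,0,0,0,0,0,0,0,0,0,0,0,0,0]
}}

```text
time_s: 15.83
tcp_pos: [0.4599, 0.4298, 0.0361]
ee_rot: [[-0.939, -0.343, 0.001], [-0.343, 0.939, 0.0], [-0.001, -0.0, -1.0]]
wrist_force: [-0.5, -0.2, -3.8]
gripper_width: 0.181
gripper_force: 30.0
```

Call:
{"fn": "drive_tool", "kwargs": {
  "steps": [0,0,0,0,0,0,0.3,0,0,0,0,0,0,0.5,0,0,0,0,0,0,0.5,0,0,0,0,0,0,0.5,0,0,0,0,0,0,0.5,0,0,0,0,0,-0.02,0.5,0,0,0,0,0,-0.03,0.5,0,0,0,0,0,-0.03,0.5,0,0,0,0,0,-0.04,0.5]
}}

```text
time_s: 16.58
tcp_pos: [0.4588, 0.4285, 0.1547]
ee_rot: [[-0.94, -0.342, -0.003], [-0.342, 0.94, -0.004], [0.004, -0.003, -1.0]]
wrist_force: [-0.1, 0.5, -1.3]
gripper_width: 0.498
gripper_force: 0.0
```

Run:
```python
from h import *
st()
# where would the spanner be: jaw centre in box ~ x? grip near; look
im=crop('top',60,130,200,140,4,'pics/d.png')
cv2.imwrite('pics/d_full.png',im)
```

```text
t 16.58 p [0.4588 0.4285 0.1547] ya 110.03 tilt [-0.16 -0.26] F [-0.1  0.5 -1.3] M [ 0.16 -0.08  0.01] w 0.498 gf 0.0 j [  58.   26.   -6.   -0.  -58. -128.]
```

View pics/d.png

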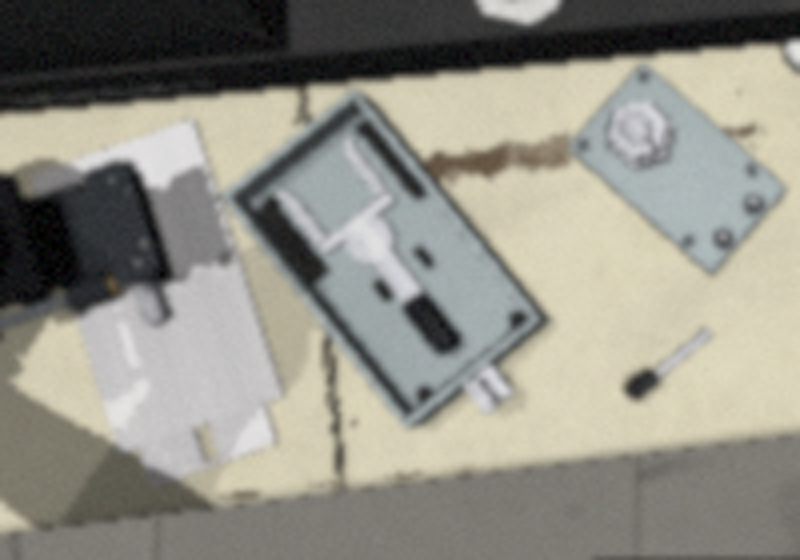

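The lid is on the bench (handle up, around (190,300)) and the pin is at (665,365). The spanner lies in the box with its black grip at (432,325) and its jaw towards the far end. Next I'll measure it and the stand more accurately.

Run:
```python
from h import *
im={'top':cv2.imread('pics/d_full.png'),'scene':r.capture('scene')}
g=ray('top',[60+432/4,130+325/4],.04);print('grip',g)
c,s=np.cos(.6965),np.sin(.6965)
x0=[g[0]+.135*c,g[1]+.135*s,.6965]
SP=rect(-159,-111,-10,10,40)
for q in({'top':im['top']},{'scene':im['scene']},im):
    x,e,n=track(q,SP,x0,w=3);print('spanner',x,np.degrees(x[2]),e,n,'grip',pose(x,[[-.135,0,0]])[0])
# box rim
for q in({'top':im['top']},{'scene':im['scene']}): print('box rim',track(q,rect(-112,112,-64,64,50),[.48,.246,.6965],w=3))
# dark grip blob
m=(im['top'].max(2)<45).astype(np.uint8);n,l,stt,cen=cv2.connectedComponentsWithStats(m)
for i in range(1,n):
    if 20<stt[i,4]<300 and 150<cen[i,0]<240 and 190<cen[i,1]<235: print('blob',cen[i],stt[i,4],ray('top',cen[i],.038),cv2.minAreaRect(np.argwhere(l==i)[:,::-1].astype(np.float32)))
# stand features: dark posts
a=cv2.resize(im['scene'][185:320,100:270],None,fx=4.6,fy=4.6,interpolation=cv2.INTER_CUBIC);cv2.imwrite('pics/e.png',a)
```

```text
grip [0.4281 0.2067 0.04  ]
spanner [0.5348 0.2933 0.6846] 39.224413025741484 0.24491517640674482 100 grip [0.4302 0.2079 0.    ]
spanner [0.5285 0.299  0.7118] 40.78089292292937 0.31350245095981943 94 grip [0.4263 0.2108 0.    ]
spanner [0.5338 0.2936 0.6859] 39.29860879206254 0.4687803564204321 170 grip [0.4293 0.2081 0.    ]
box rim (array([0.4783, 0.2371, 0.6945]), np.float64(0.21312708442738598), 96)
box rim (array([0.4784, 0.2467, 0.6988]), np.float64(0.41806091267058465), 65)
blob [167.65   210.1333] 60 [0.4315 0.2083 0.038 ] ((168.0, 210.50001525878906), (13.435027122497559, 4.949747562408447), 45.0)
```

View pics/e.png

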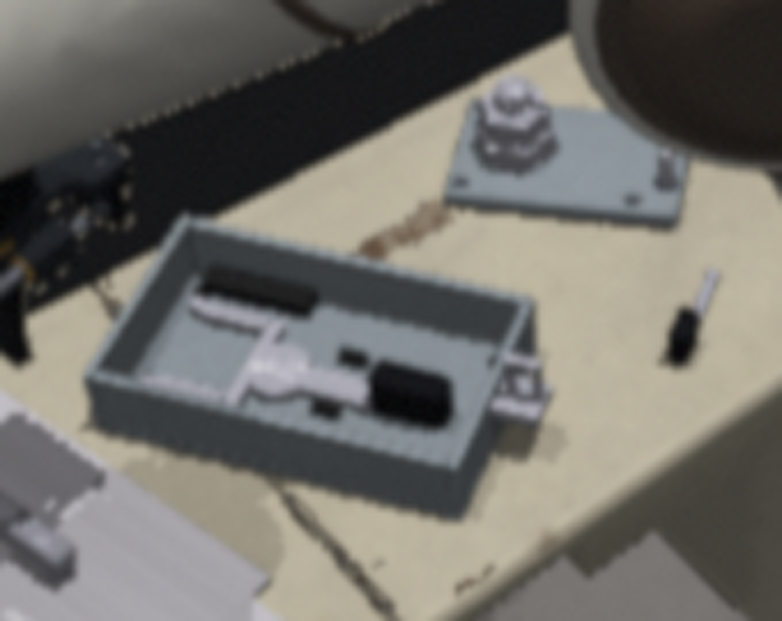

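```bash
python3 -c "
from h import *
plan([(.4335,.2114,.14,129.4,.03),(.4335,.2114,.030,129.4,.025)],.5,j6=-90)
"
```

```text
end j6 ~ -76.59307144194759
0 [.005,.015,-.04,.013,-.025,.0025,.5,0,0,-.045,.014,-.024,.003,.5,0,0,-.04,.015,-.0235,.003,.5,0,0,-.045,.016,-.023,.003,.5,0,0,-.04,.017,-.022,.003,.5,0,0,-.04,.0175,-.0215,.003,.5,0,0,-.045,.019,-.021,.003,.5,0,0,-.04,.0195,-.02,.0025,.5,0,0,0,0,0,.022,.5,0,0,0,0,0,.022,.5]
10 [0,0,0,0,0,.022,.5,0,0,0,0,0,.022,.5,0,0,0,0,0,.022,.5]
```

Call:
{"fn": "drive_tool", "kwargs": {
  "steps": [0,0,-0.04,0.013,-0.025,0.0025,0.5,0,0,-0.045,0.014,-0.024,0.003,0.5,0,0,-0.04,0.015,-0.0235,0.003,0.5,0,0,-0.045,0.016,-0.023,0.003,0.5,0,0,-0.04,0.017,-0.022,0.003,0.5,0,0,-0.04,0.0175,-0.0215,0.003,0.5,0,0,-0.045,0.019,-0.021,0.003,0.5,0,0,-0.04,0.0195,-0.02,0.0025,0.5,0,0,0,0,0,0,0.5,0,0,0,0,0,0,0.5]
}}

```text
time_s: 17.52
tcp_pos: [0.4302, 0.207, 0.133]
ee_rot: [[-0.776, -0.631, 0.001], [-0.631, 0.776, -0.0], [-0.001, -0.001, -1.0]]
wrist_force: [0.4, 1.0, -0.0]
gripper_width: 0.501
gripper_force: 0.0
```

```bash
python3 -c "
from h import *
st()
plan([(.4335,.2114,.030,129.4,.025)],.5,j6=-90)
im=r.capture('top');cv2.imwrite('pics/f.png',im)
m=(im.max(2)<45).astype(np.uint8);n,l,stt,cen=cv2.connectedComponentsWithStats(m)
print([(cen[i],stt[i,4]) for i in range(1,n) if 20<stt[i,4]<300 and 150<cen[i,0]<190 and 190<cen[i,1]<235])
"
```

```text
t 17.52 p [0.4302 0.207  0.133 ] ya 129.13 tilt [ 0.05 -0.02] F [ 0.4  1.  -0. ] M [ 0.1  0.  -0. ] w 0.501 gf 0.0 j [ 45.  14. -29.   0. -47. -96.]
end j6 ~ -76.61002799925274
0 [0,0,0,-.001,.0005,.0205,.5,0,0,0,-.001,0,.0205,.5,0,0,-.005,-.001,.0005,.021,.5,0,0,0,-.0015,0,.0205,.5,0,0,0,-.001,.0005,.0205,.5]
[]
```

Call:
{"fn": "drive_tool", "kwargs": {
  "steps": [0,0,-0.005,-0.001,0.0005,0.0205,0.5,0,0,0,-0.001,0,0.0205,0.5,0,0,0,-0.001,0.0005,0.021,0.5,0,0,0,-0.0015,0,0.0205,0.5,0,0,0,-0.001,0.0005,0.018,0.5,0,0,0,0,0,0,0.5,0,0,0,0,0,0,0,0,0,0,0,0,0,0,0,0,0,0,0,0,0,0,0,0,0,0,0,0]
}}

```text
time_s: 18.4
tcp_pos: [0.4342, 0.2133, 0.0334]
ee_rot: [[-0.771, -0.637, 0.002], [-0.637, 0.771, 0.001], [-0.003, -0.001, -1.0]]
wrist_force: [-0.1, -0.6, 0.3]
gripper_width: 0.281
gripper_force: 0.0
```

Call:
{"fn": "drive_tool", "kwargs": {
  "steps": [0,0,0,0,0,0,0,0,0,0,0,0,0,0,0,0,0,0,0,0,0,0,0,0,0,0,0,0]
}}

```text
time_s: 18.73
tcp_pos: [0.434, 0.2132, 0.0332]
ee_rot: [[-0.771, -0.637, 0.002], [-0.637, 0.771, 0.001], [-0.002, -0.0, -1.0]]
wrist_force: [-2.4, 1.7, 6.5]
gripper_width: 0.23
gripper_force: 30.0
```

```bash
python3 -c "
from h import *
st()"
```

```text
t 18.73 p [0.434  0.2132 0.0332] ya 129.54 tilt [0.11 0.05] F [-2.4  1.7  6.5] M [ 0.48  0.81 -0.04] w 0.230 gf 30.0 j [ 45.  24. -34.   0. -32. -96.]
```

```bash
python3 -c "
from h import *
plan([(.434,.2132,.15,129.54,.02),(.455,-.080,.15,138.8,.022)],0,j6=-70)
"
```

```text
end j6 ~ -31.206327567982274
0 [0,0,0,0,0,-.0195,0,0,0,0,0,0,-.0195,0,0,0,0,0,0,-.0195,0,0,0,0,0,0,-.0195,0,0,0,0,0,0,-.0195,0,0,0,0,0,0,-.0195,0,0,0,-.01,.007,-.0205,0,0,0,0,-.015,.008,-.0205,0,0,0,0,-.01,.0095,-.0195,0,0,0,0,-.01,.01,-.019,0,0]
10 [0,0,-.015,.0115,-.018,0,0,0,0,-.01,.012,-.0175,0,0,0,0,-.01,.0135,-.017,0,0,0,0,-.01,.014,-.016,0,0,0,0,-.015,.015,-.015,0,0,0,0,-.01,.0155,-.0145,0,0,0,0,-.01,.0165,-.013,0,0,0,0,-.015,.017,-.0125,0,0,0,0,-.01,.018,-.011,0,0,0,0,-.01,.0185,-.01,0,0]
```

Call:
{"fn": "drive_tool", "kwargs": {
  "steps": [0,0,0,0,0,-0.015,0,0,0,0,0,0,-0.02,0,0,0,0,0,0,-0.02,0,0,0,0,0,0,-0.02,0,0,0,0,0,0,-0.02,0,0,0,0,0,0,-0.02,0,0,0,-0.01,0.007,-0.0205,0,0,0,0,-0.015,0.008,-0.0205,0,0,0,0,-0.01,0.0095,-0.0195,0,0,0,0,-0.01,0.01,-0.019,0,0]
}}

```text
time_s: 19.57
tcp_pos: [0.4581, 0.1282, 0.1467]
ee_rot: [[-0.742, -0.671, -0.002], [-0.671, 0.742, -0.001], [0.002, 0.0, -1.0]]
wrist_force: [-0.3, -0.8, -2.3]
gripper_width: 0.229
gripper_force: 30.0
```

Call:
{"fn": "drive_tool", "kwargs": {
  "steps": [0,0,-0.015,0.0115,-0.018,0,0,0,0,-0.01,0.012,-0.0175,0,0,0,0,-0.01,0.0135,-0.017,0,0,0,0,-0.01,0.014,-0.016,0,0,0,0,-0.015,0.015,-0.015,0,0,0,0,-0.01,0.0155,-0.0145,0,0,0,0,-0.01,0.0165,-0.013,0,0,0,0,-0.015,0.017,-0.0125,0,0,0,0,-0.01,0.018,-0.011,0,0,0,0,-0.01,0.0185,-0.01,0,0]
}}

```text
time_s: 20.4
tcp_pos: [0.4532, -0.0819, 0.1467]
ee_rot: [[-0.66, -0.751, -0.002], [-0.751, 0.66, -0.001], [0.002, 0.001, -1.0]]
wrist_force: [0.6, 0.0, -3.6]
gripper_width: 0.23
gripper_force: 30.0
```

Call:
{"fn": "drive_tool", "kwargs": {
  "steps": [0,0,0,0,0,0,0,0,0,0,0,0,0,0,0,0,0,0,0,0,0,0,0,0,0,0,0,0]
}}

```text
time_s: 20.73
tcp_pos: [0.4544, -0.0802, 0.1472]
ee_rot: [[-0.66, -0.752, -0.0], [-0.752, 0.66, -0.001], [0.001, -0.0, -1.0]]
wrist_force: [-0.6, -0.3, -2.6]
gripper_width: 0.228
gripper_force: 30.0
```

```bash
python3 -c "
from h import *
st()
a=r.capture('top');b=r.capture('scene');cv2.imwrite('pics/g_t.png',a);cv2.imwrite('pics/g_s.png',b)
A=cv2.resize(a[140:250,180:290],None,fx=3.63,fy=3.63,interpolation=cv2.INTER_CUBIC);B=cv2.resize(b[150:260,160:270],None,fx=3.63,fy=3.63,interpolation=cv2.INTER_CUBIC)
cv2.imwrite('pics/g.png',np.hstack([A,B]))"
```

```text
t 20.73 p [ 0.4544 -0.0802  0.1472] ya 138.73 tilt [-0.01 -0.04] F [-0.6 -0.3 -2.6] M [-0.06  0.1  -0.04] w 0.228 gf 30.0 j [ 10.  12. -30.   0. -49. -52.]
```

View pics/g.png

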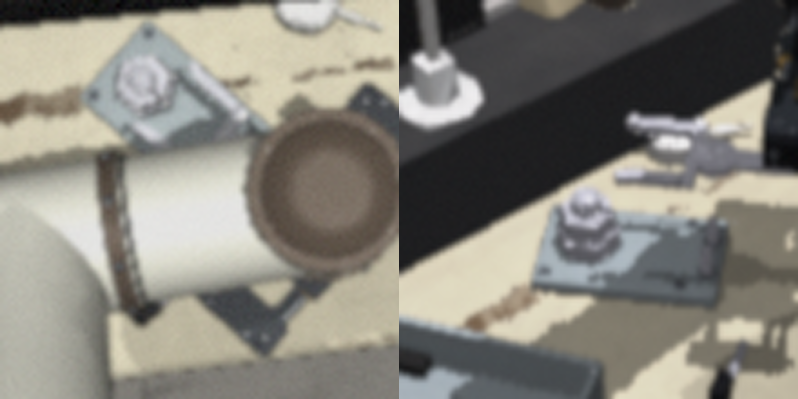

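```bash
cat >> h.py <<'E'
def edgeres(n,im,segs,x,w=4):
    g=cv2.GaussianBlur(im,(0,0),.7).astype(np.float32);out=[]
    for p,q in segs:
        L=np.array([np.array(p)+(np.array(q)-p)*t for t in np.linspace(.1,.9,25)])
        uv=proj(n,pose(x,L));d=uv[-1]-uv[0];d/=np.linalg.norm(d);nn=np.array([-d[1],d[0]]);s=np.arange(-w,w+.01,.25)
        pts=(uv[:,None]+s[None,:,None]*nn).astype(np.float32)
        v=cv2.remap(g,pts[...,0],pts[...,1],cv2.INTER_LINEAR);gr=np.linalg.norm(np.gradient(v,axis=1),axis=2)
        j=s[gr.argmax(1)];out.append((np.round(np.median(j[:8]),2),np.round(np.median(j[8:17]),2),np.round(np.median(j[17:]),2)))
    return out
E
python3 - <<'E'
from h import *
sc=np.zeros((384,512,3),np.uint8);sc[190:300,110:270]=cv2.resize(cv2.imread('pics/s1.png'),(160,110),interpolation=cv2.INTER_AREA)
tp=cv2.imread('pics/d_full.png')
cv2.imwrite('pics/sc0.png',sc)
x=[.5733,.0559,.8617]
print('order edges: y-45, x40, y45, x-110')
print('top',edgeres('top',tp,PLATE,x));print('scene',edgeres('scene',sc,PLATE,x))
print('top fit',track({'top':tp},PLATE,x,w=3),'scene',track({'scene':sc},PLATE,x,w=4))
# posts / stud dark/bright blobs in top
for nm,im,cam in(('top',tp,'top'),('sc',sc,'scene')):
    for l in[(0,0,.074),(-.099,.0175,.044),(-.099,-.0175,.044)]:
        u=proj(cam,pose(x,[l]))[0];c=u.round().astype(int)
        print(nm,l,u);print(im[c[1]-4:c[1]+5,c[0]-4:c[0]+5].mean(2).astype(int))
# spanner
g_t=cv2.imread('pics/g_t.png');g_s=cv2.imread('pics/g_s.png')
s=r.sense();z=s['tcp_pos'][2]-.027+.010
y=np.radians(48.73);o=s['tcp_pos'][:2]+.128*np.array([np.cos(y),np.sin(y)])
E=lambda a,b:(np.array([*a,z*1000])/1000,np.array([*b,z*1000])/1000)
H=[E((-28,24.5),(18,24.5)),E((-28,-24.5),(18,-24.5)),E((-30,-22),(-30,22)),E((-20,36),(18,36)),E((-20,-36),(18,-36)),E((21,25),(21,35)),E((21,-25),(21,-35))]
for q in({'top':g_t},{'scene':g_s},{'top':g_t,'scene':g_s}): print('sp',track(q,H,[*o,y],w=3))
print('pred',o,y)
E
```

```text
order edges: y-45, x40, y45, x-110
top [(np.float64(0.5), np.float64(0.75), np.float64(1.0)), (np.float64(0.75), np.float64(1.0), np.float64(0.75)), (np.float64(0.25), np.float64(0.5), np.float64(0.5)), (np.float64(0.25), np.float64(0.5), np.float64(0.5))]
scene [(np.float64(0.12), np.float64(0.25), np.float64(1.0)), (np.float64(-2.12), np.float64(-3.5), np.float64(0.25)), (np.float64(3.0), np.float64(3.25), np.float64(3.25)), (np.float64(0.5), np.float64(0.75), np.float64(0.25))]
top fit (array([0.5738, 0.056 , 0.8564]), np.float64(0.6243560333452067), 98) scene (array([0.5639, 0.0631, 0.8374]), np.float64(0.2613978366613237), 75)
top (0, 0, 0.074) [218.3447 161.46  ]
[[186 193 191 196 199 200 203 209 209]
 [195 197 191 188 190 187 191 202 212]
 [192 191 187 189 191 192 190 192 199]
 [180 177 181 193 200 199 191 181 180]
 [180 170 180 193 201 203 195 175 170]
 [182 167 176 190 196 205 200 181 166]
 [188 174 173 180 192 197 193 178 165]
 [195 190 178 175 186 190 181 161 155]
 [188 201 193 183 182 185 182 167 152]]
top (-0.099, 0.0175, 0.044) [240.338  189.0429]
[[179 180 181 181 177 
[... 1480 characters left out ...]
[152 133 101  88  94 112 135 134 135]]
sc (-0.099, -0.0175, 0.044) [246.316  209.6119]
[[183 184 184 183 182 181 180 179 178]
 [184 183 182 181 181 180 179 178 177]
 [180 181 178 174 176 173 177 179 179]
 [167 169 164 157 160 161 169 177 179]
 [142 150 142 130 135 143 158 170 175]
 [127 140 128 109 111 125 147 158 163]
 [135 142 125 100  97 112 135 146 153]
 [149 145 123  97  90 104 128 139 146]
 [154 142 114  90  87  97 118 130 137]]
sp (array([0.5382, 0.0164, 0.8338]), np.float64(0.525174631881766), 148)
sp (array([0.5395, 0.0195, 0.8546]), np.float64(0.28886924665646746), 143)
sp (array([0.5393, 0.0185, 0.8651]), np.float64(0.4769363859996991), 272)
pred [0.539  0.0162] 0.8504989444968367
```

```bash
python3 -c "
from h import *
plan([(.4609,-.0741,.075,139.1,.02)],0,j6=-40)
"
```

```text
end j6 ~ -31.741911188270947
0 [0,0,0,-.002,0,.018,0,0,0,-.005,-.0025,-.0005,.018,0,0,0,0,-.002,0,.018,0,0,0,0,-.002,-.0005,.0185,0]
```

Call:
{"fn": "drive_tool", "kwargs": {
  "steps": [0,0,0,-0.002,0,0.018,0,0,0,-0.005,-0.0025,-0.0005,0.018,0,0,0,0,-0.002,0,0.018,0,0,0,0,-0.002,-0.0005,0.0175,0,0,0,0,0,0,0,0,0,0,0,0,0,0,0,0,0,0,0,0,0,0]
}}

```text
time_s: 21.42
tcp_pos: [0.4616, -0.0746, 0.0766]
ee_rot: [[-0.656, -0.755, 0.002], [-0.755, 0.656, -0.001], [-0.0, -0.002, -1.0]]
wrist_force: [0.2, -0.5, -1.5]
gripper_width: 0.224
gripper_force: 30.0
```

Run:
```python
from h import *
s=st()
g_t=r.capture('top');g_s=r.capture('scene');cv2.imwrite('pics/i_t.png',g_t);cv2.imwrite('pics/i_s.png',g_s)
z=s['tcp_pos'][2]-.027+.010
y=np.radians(49.0);o=s['tcp_pos'][:2]+.128*np.array([np.cos(y),np.sin(y)]);print('pred',o,y)
E=lambda a,b:(np.array([*a,z*1000])/1000,np.array([*b,z*1000])/1000)
H=[E((-28,24.5),(18,24.5)),E((-28,-24.5),(18,-24.5)),E((-30,-22),(-30,22)),E((-20,36),(18,36)),E((-20,-36),(18,-36)),E((21,25),(21,35)),E((21,-25),(21,-35))]
for q in({'top':g_t},{'scene':g_s}): print('sp',track(q,H,[*o,y],w=3))
A=cv2.resize(g_t[145:225,185:265],None,fx=5,fy=5,interpolation=cv2.INTER_CUBIC);B=cv2.resize(g_s[180:260,180:260],None,fx=5,fy=5,interpolation=cv2.INTER_CUBIC)
cv2.imwrite('pics/i.png',np.hstack([A,B]))
```

```text
t 21.42 p [ 0.4616 -0.0746  0.0766] ya 139.04 tilt [ 0.09 -0.05] F [ 0.2 -0.5 -1.5] M [-0.11  0.08  0.02] w 0.224 gf 30.0 j [ 11.  18. -34.   0. -38. -52.]
pred [0.5456 0.022 ] 0.8552113334772214
sp (array([0.5461, 0.0218, 0.8409]), np.float64(0.2872818165201341), 164)
sp (array([0.5419, 0.0311, 0.7843]), np.float64(0.3909163572251794), 152)
```

View pics/i.png

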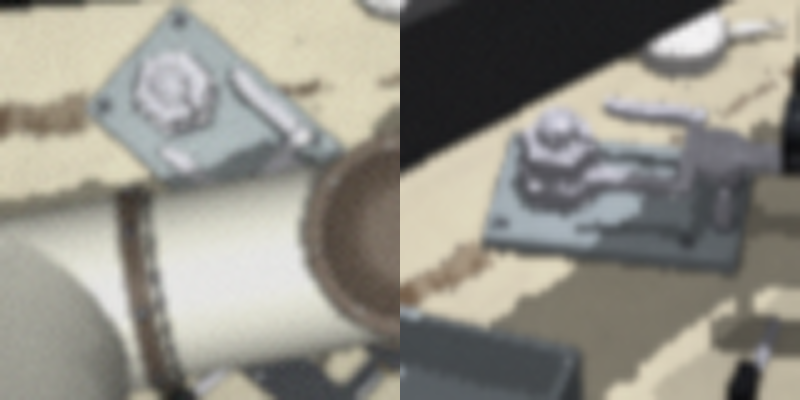

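The jaw sits behind the nut and aligned: right image, jaw arms at (655,110) and (600,175), nut at (560,160). I'll lower the shank between the posts.

Call:
{"fn": "drive_tool", "kwargs": {
  "steps": [0,0,0,0,0.001,0.008,0,0,0,0,0,0,0.006,0,0,0,0,0,0,0.005,0,0,0,0,0,0,0.004,0,0,0,0,0,0,0.003,0,0,0,0,0,0,0,0,0,0,0,0,0,0,0]
}}

```text
time_s: 22.1
tcp_pos: [0.46, -0.0744, 0.0496]
ee_rot: [[-0.656, -0.755, -0.0], [-0.755, 0.656, -0.001], [0.001, -0.0, -1.0]]
wrist_force: [-0.6, 0.1, -3.4]
gripper_width: 0.23
gripper_force: 30.0
```

```bash
python3 -c "
from h import *
st()"
```

```text
t 22.1 p [ 0.46   -0.0744  0.0496] ya 138.98 tilt [-0.02 -0.05] F [-0.6  0.1 -3.4] M [-0.09  0.16  0.02] w 0.230 gf 30.0 j [ 11.  21. -35.   0. -34. -52.]
```

Call:
{"fn": "drive_tool", "kwargs": {
  "steps": [0,0,0,0,0,0.003,0,0,0,0,0,0,0.002,0,0,0,0,-0.005,0,0,0,0,0,0,-0.006,0,0,0,0,0,0,-0.006,0,0,0,0,0,0,-0.006,0,0,0,0,0,0,0,0,0,0]
}}

```text
time_s: 22.68
tcp_pos: [0.4768, -0.0559, 0.0451]
ee_rot: [[-0.655, -0.755, 0.002], [-0.755, 0.655, -0.0], [-0.001, -0.002, -1.0]]
wrist_force: [-0.1, -0.3, -3.4]
gripper_width: 0.225
gripper_force: 30.0
```

```bash
python3 -c "
from h import *
st()"
```

```text
t 22.68 p [ 0.4768 -0.0559  0.0451] ya 139.07 tilt [ 0.13 -0.03] F [-0.1 -0.3 -3.4] M [-0.07  0.13 -0.02] w 0.225 gf 30.0 j [ 13.  23. -34.   0. -34. -54.]
```

Call:
{"fn": "drive_tool", "kwargs": {
  "steps": [0,0,0,-0.005,0,0,0,0,0,0,-0.005,0,0,0,0,0,0,-0.005,0,0,0,0,0,0,-0.003,0,0,0,0,0,0,-0.002,0,0,0,0,0,0,0,0,0,0,0,0,0,0,0,0,0]
}}

```text
time_s: 23.27
tcp_pos: [0.4883, -0.0418, 0.0448]
ee_rot: [[-0.656, -0.755, 0.0], [-0.755, 0.656, -0.001], [0.0, -0.001, -1.0]]
wrist_force: [0.3, -0.7, -3.2]
gripper_width: 0.225
gripper_force: 30.0
```

Call:
{"fn": "drive_tool", "kwargs": {
  "steps": [0,0,0,-0.001,0,0,0,0,0,0,-0.001,0,0,0,0,0,0,0,0,0,0]
}}

```text
time_s: 23.52
tcp_pos: [0.4896, -0.0404, 0.0449]
ee_rot: [[-0.656, -0.755, 0.0], [-0.755, 0.656, -0.001], [0.0, -0.001, -1.0]]
wrist_force: [0.8, -1.1, -3.5]
gripper_width: 0.23
gripper_force: 30.0
```

Call:
{"fn": "drive_tool", "kwargs": {
  "steps": [0,0,0,-0.001,0,0,0,0,0,0,-0.001,0,0,0,0,0,0,0,0,0,0]
}}

```text
time_s: 23.77
tcp_pos: [0.4908, -0.0389, 0.0448]
ee_rot: [[-0.656, -0.754, -0.0], [-0.754, 0.656, -0.001], [0.001, -0.0, -1.0]]
wrist_force: [-0.6, -0.8, -2.3]
gripper_width: 0.227
gripper_force: 30.0
```

```bash
python3 -c "
from h import *
st()"
```

```text
t 23.77 p [ 0.4908 -0.0389  0.0448] ya 138.98 tilt [-0.01 -0.05] F [-0.6 -0.8 -2.3] M [-0.31  0.15  0.01] w 0.227 gf 30.0 j [ 14.  23. -32.   0. -35. -56.]
```

Call:
{"fn": "drive_tool", "kwargs": {
  "steps": [0,0,0,-0.001,0,0,0,0,0,0,-0.001,0,0,0,0,0,0,0,0,0,0]
}}

```text
time_s: 24.02
tcp_pos: [0.4907, -0.0383, 0.0447]
ee_rot: [[-0.657, -0.754, -0.003], [-0.754, 0.657, -0.002], [0.004, 0.001, -1.0]]
wrist_force: [-1.5, -5.3, 0.5]
gripper_width: 0.222
gripper_force: 30.0
```

Call:
{"fn": "drive_tool", "kwargs": {
  "steps": [0,0,0,-0.001,0,0,0,0,0,0,-0.001,0,0,0,0,0,0,0,0,0,0]
}}

```text
time_s: 24.27
tcp_pos: [0.4905, -0.0379, 0.0446]
ee_rot: [[-0.658, -0.753, -0.007], [-0.753, 0.658, -0.003], [0.007, 0.003, -1.0]]
wrist_force: [-4.6, -9.6, 2.6]
gripper_width: 0.229
gripper_force: 30.0
```

Call:
{"fn": "drive_tool", "kwargs": {
  "steps": [0,0,0,-0.001,0,0,0,0,0,0,-0.001,0,0,0,0,0,0,0,0,0,0]
}}

```text
time_s: 24.52
tcp_pos: [0.4902, -0.0373, 0.0443]
ee_rot: [[-0.659, -0.752, -0.01], [-0.752, 0.659, -0.004], [0.01, 0.005, -1.0]]
wrist_force: [-6.7, -12.3, 3.7]
gripper_width: 0.225
gripper_force: 30.1
```

Call:
{"fn": "drive_tool", "kwargs": {
  "steps": [0,0,0,0.005,0,0,0,0,0,0,0.004,0,0,0,0,0,0,0,0,0.001,0,0,0,0,0,0,0.001,0,0,0,0,0,0,0,0,0,0,0,0,0,0,0]
}}

```text
time_s: 25.02
tcp_pos: [0.4894, -0.0409, 0.0432]
ee_rot: [[-0.656, -0.755, 0.001], [-0.755, 0.656, -0.001], [-0.0, -0.001, -1.0]]
wrist_force: [-1.1, -1.2, 1.7]
gripper_width: 0.227
gripper_force: 30.0
```

```bash
python3 -c "
from h import *
st()"
```

```text
t 25.02 p [ 0.4894 -0.0409  0.0432] ya 139.03 tilt [ 0.06 -0.04] F [-1.1 -1.2  1.7] M [-0.32  0.4   0.05] w 0.227 gf 30.0 j [ 14.  24. -32.   0. -34. -55.]
```

Call:
{"fn": "drive_tool", "kwargs": {
  "steps": [0,0,0,0,0,0,0.3,0,0,0,0,0,0,0.5,0,0,0,0,0,0,0.5,0,0,0,0,0,0,0.5,0,0,0,0,0,0,0.5,0,0,0,0,0,-0.02,0.65,0,0,0,0,0,-0.03,0.65,0,0,0,0,0,-0.03,0.65,0,0,0,0,0,-0.03,0.65]
}}

```text
time_s: 25.77
tcp_pos: [0.4886, -0.0411, 0.154]
ee_rot: [[-0.656, -0.755, -0.0], [-0.755, 0.656, -0.001], [0.001, -0.0, -1.0]]
wrist_force: [1.3, 0.0, -0.3]
gripper_width: 0.633
gripper_force: 0.0
```

```bash
cat >> h.py <<'E'
def lineang(im,cam,c,yaw,z,r0,r1):
    a=np.radians(np.arange(0,360,2));g=im.astype(np.float32).mean(2);v=0
    for rr in np.linspace(r0,r1,6):
        q=proj(cam,np.c_[c[0]+rr*np.cos(a+yaw),c[1]+rr*np.sin(a+yaw),np.full(len(a),z)]).astype(np.float32)
        v=v+cv2.remap(g,q[None,:,0],q[None,:,1],cv2.INTER_LINEAR)[0]/6
    return v
E
python3 - <<'E'
from h import *
st()
for f in('d_full','i_t'):
    im=cv2.imread(f'pics/{f}.png')
    for z,a,b in((.056,.0135,.018),(.036,.0215,.0235)):
        v=lineang(im,'top',(.5735,.0559),.857,z,a,b);print(f,z,'deg from stand +x, value');print([(int(i*6),int(v[i*3:i*3+3].mean())) for i in range(60)])
v=lineang(cv2.imread('pics/sc0.png'),'scene',(.5735,.0559),.857,.056,.0135,.018);print([(int(i*6),int(v[i*3:i*3+3].mean())) for i in range(60)])
E
```

```text
t 25.77 p [ 0.4886 -0.0411  0.154 ] ya 138.98 tilt [-0.02 -0.05] F [ 1.3  0.  -0.3] M [ 0.08 -0.04 -0.  ] w 0.633 gf 0.0 j [ 14.  14. -25.   0. -51. -55.]
d_full 0.056 deg from stand +x, value
[(0, 189), (6, 185), (12, 179), (18, 177), (24, 177), (30, 179), (36, 182), (42, 186), (48, 188), (54, 189), (60, 189), (66, 188), (72, 191), (78, 192), (84, 190), (90, 188), (96, 189), (102, 190), (108, 193), (114, 196), (120, 196), (126, 193), (132, 189), (138, 184), (144, 183), (150, 184), (156, 182), (162, 174), (168, 163), (174, 154), (180, 155), (186, 166), (192, 179), (198, 187), (204, 192), (210, 195), (216, 198), (222, 201), (228, 204), (234, 206), (240, 207), (246, 207), (252, 206), (258, 206), (264, 206), (270, 207), (276, 207), (282, 206), (288, 204), (294, 201), (300, 199), (306, 198), (312, 197), (318, 197), (324, 195), (330, 192), (336, 190), (342, 190), (348, 191), (354, 191)]
d_full 0.036 deg from stand +x, value
[(0, 189), (6, 179), (12, 171), (18, 166), (24, 165), (30, 168), (36, 171), (42, 169), (48, 159), (54, 149), (60, 149), (66, 154), (72, 156), (78, 153), (84, 156), (90
[... 2010 characters left out ...]
(0, 146), (6, 148), (12, 149), (18, 152), (24, 156), (30, 160), (36, 162), (42, 163), (48, 161), (54, 156), (60, 150), (66, 144), (72, 141), (78, 139), (84, 141), (90, 145), (96, 151), (102, 157), (108, 160), (114, 161), (120, 157), (126, 153), (132, 148), (138, 145), (144, 141), (150, 138), (156, 136), (162, 137), (168, 136), (174, 132), (180, 130), (186, 133), (192, 139), (198, 145), (204, 154), (210, 162), (216, 165), (222, 166), (228, 164), (234, 160), (240, 158), (246, 158), (252, 161), (258, 168), (264, 177), (270, 184), (276, 190), (282, 189), (288, 186), (294, 180), (300, 173), (306, 165), (312, 157), (318, 149), (324, 144), (330, 139), (336, 138), (342, 140), (348, 143), (354, 144)]
```

Run:
```python
from h import *
# equipment: front-bottom edge from scene, top-front edge height
for b,t in(((400,252),(400,222)),((330,283),(330,248))):
    X=ray('scene',np.array(b)/1.5625,0)
    print('bottom',X,[ (z,(proj('scene',[X+[0,0,z]])[0]*1.5625).round(0)) for z in(.04,.06,.08,.1)])
for c in((330,232),(400,222),(460,215)): print('top-view edge',c,ray('top',np.array(c)/1.5625,0),ray('top',np.array(c)/1.5625,.08))
a=cv2.imread('pics/g_s.png');
# profile down a column near stand to find black face extent
for u in(200,230,250):
    print(u,[int(x) for x in r.capture('scene')[110:215:3,u].mean(1)])
```

```text
bottom [ 0.7404 -0.2156  0.    ] [(0.04, array([400., 237.])), (0.06, array([401., 230.])), (0.08, array([401., 222.])), (0.1, array([401., 215.]))]
bottom [ 0.7337 -0.034   0.    ] [(0.04, array([329., 268.])), (0.06, array([329., 261.])), (0.08, array([328., 253.])), (0.1, array([328., 245.]))]
top-view edge (330, 232) [0.6257 0.0863 0.    ] [0.6103 0.0767 0.08  ]
top-view edge (400, 222) [ 0.647  -0.0534  0.    ] [ 0.6301 -0.0535  0.08  ]
top-view edge (460, 215) [ 0.662  -0.1735  0.    ] [ 0.6442 -0.1654  0.08  ]
200 [237, 239, 240, 239, 227, 128, 60, 56, 56, 47, 41, 38, 34, 50, 116, 75, 69, 69, 68, 65, 64, 64, 38, 28, 29, 30, 29, 29, 29, 30, 31, 67, 202, 196, 182]
230 [105, 100, 95, 92, 87, 85, 78, 85, 29, 47, 73, 72, 68, 67, 68, 70, 71, 45, 29, 30, 28, 28, 28, 30, 29, 29, 123, 110, 148, 210, 208, 147, 120, 114, 108]
250 [94, 91, 87, 83, 78, 62, 38, 37, 38, 38, 70, 15, 12, 12, 9, 11, 11, 19, 22, 40, 53, 37, 46, 47, 30, 13, 11, 91, 177, 177, 193, 203, 115, 114, 56]
```

Run:
```python
from h import *
for u,b,t in((200,203,175),(230,189.5,163)):
    X=ray('scene',np.array([u,b]),0)
    f=least_squares(lambda z:proj('scene',[X+[0,0,z[0]]])[0][1]-t,[.1]).x
    print(X,'height',f)
print((proj('top',[[.5735,.0559,0]])[0]))
tp=cv2.imread('pics/i_t.png')
for u in(215,225,240): print(u,[(v,int(tp[v,u].mean())) for v in range(130,158,2)],)
for v in(140,143,146,149): print(v,ray('top',np.array([225,v]),.11)[0],ray('top',np.array([225,v]),0)[0])
```

```text
[0.6628 0.0479 0.    ] height [0.113]
[ 0.6655 -0.0635  0.    ] height [0.1081]
[220.6806 165.1334]
215 [(130, 55), (132, 57), (134, 51), (136, 45), (138, 19), (140, 21), (142, 24), (144, 140), (146, 201), (148, 199), (150, 177), (152, 166), (154, 171), (156, 180)]
225 [(130, 58), (132, 54), (134, 53), (136, 19), (138, 20), (140, 22), (142, 67), (144, 190), (146, 204), (148, 190), (150, 168), (152, 173), (154, 173), (156, 166)]
240 [(130, 57), (132, 52), (134, 41), (136, 20), (138, 20), (140, 24), (142, 142), (144, 201), (146, 203), (148, 207), (150, 209), (152, 207), (154, 208), (156, 209)]
140 0.6291894307062559 0.6529000642668372
143 0.6205641174318782 0.6433864717862618
146 0.6119504666772687 0.6338857428918359
149 0.6033484548045946 0.6243978515113808
```

Run:
```python
from h import *
tp=cv2.imread('pics/i_t.png').mean(2);sc=cv2.imread('pics/i_s.png').mean(2)
# edges at y~ -0.02 .. : per y, top rows of both transitions, then two-view solve in (x,z)
def scan(n,im,x,y,z0,lo,hi,rng):
    u,v=proj(n,[[x,y,z0]])[0]
    return u,v
for y in(.0,.02):
    print('y',y)
    for nm,n,im in(('top','top',tp),('scene','scene',sc)):
        u,v=proj(n,[[.645,y,.0]])[0];u=int(round(u));v=int(v)
        print(nm,u,[(k,int(im[k,u])) for k in range(v-38 if n=='scene' else v-12,v+4)])
def two(vt,vs,y):
    f=least_squares(lambda p:[proj('top',[[p[0],y,p[1]]])[0][1]-vt,proj('scene',[[p[0],y,p[1]]])[0][1]-vs],[.64,.05]).x;return f
print(two(141.8,203,.048),two(136,175,.048),two(136,179,.048))
```

```text
y 0.0
top 239 [(130, 56), (131, 56), (132, 55), (133, 51), (134, 40), (135, 22), (136, 22), (137, 19), (138, 22), (139, 15), (140, 23), (141, 70), (142, 139), (143, 189), (144, 201), (145, 202)]
scene 216 [(162, 53), (163, 51), (164, 48), (165, 46), (166, 43), (167, 41), (168, 40), (169, 38), (170, 36), (171, 37), (172, 36), (173, 34), (174, 33), (175, 33), (176, 33), (177, 33), (178, 30), (179, 28), (180, 28), (181, 27), (182, 29), (183, 29), (184, 29), (185, 29), (186, 29), (187, 27), (188, 28), (189, 28), (190, 29), (191, 29), (192, 27), (193, 29), (194, 45), (195, 93), (196, 153), (197, 194), (198, 203), (199, 203), (200, 202), (201, 201), (202, 199), (203, 198)]
y 0.02
top 233 [(130, 58), (131, 55), (132, 55), (133, 53), (134, 45), (135, 28), (136, 22), (137, 22), (138, 20), (139, 17), (140, 21), (141, 27), (142, 73), (143, 141), (144, 189), (145, 199)]
scene 211 [(164, 39), (165, 39), (166, 37), (167, 37), (168, 37), (169, 36), (170, 34), (171, 34), (172, 32), (173, 35), (174, 43), (175, 51), (176, 43), (177, 32), (178, 30), (179, 28), (180, 28), (181, 28), (182, 28), (183, 29), (184, 28), (185, 26), (186, 27), (187, 28), (188, 28), (189, 28), (190, 28), (191, 28), (192, 28), (193, 28), (194, 28), (195, 29), (196, 33), (197, 65), (198, 127), (199, 183), (200, 201), (201, 201), (202, 200), (203, 206), (204, 213), (205, 201)]
[0.644  0.0149] [0.6356 0.1322] [0.6397 0.1141]
```

```bash
cat > ik.py <<'E'
from h import *
D=[((22.04,.45,-68.41),(.1988,-.5922,.2415)),((13,-41,-36),(.3585,.1905,.0822)),((12,-42,-36),(.3158,.24,.082)),((19,-42,-28),(.4056,.1002,.0336)),((18,-47,-25),(.3874,.0533,.0263)),((19,-20,-51),(.4797,.2462,.1392)),((24,-23,-43),(.4802,.2463,.0814)),((34,-12,-45),(.4581,.4271,.0416)),((26,-6,-58),(.4588,.4285,.1547)),((14,-29,-47),(.4302,.207,.133)),((12,-30,-49),(.4544,-.0802,.1472)),((24,-32,-34),(.4894,-.0409,.0432))]
s=r.sense();D.append((tuple(s['joints'][[1,2,4]]),tuple(s['tcp_pos'])))
dof=.159
def res(p):
    h,s,a,b,e,L=p;o=[]
    for (j2,j3,j5),t in D:
        j2,f=np.radians(j2),np.radians(j2-j3);w=4 if abs(j2*57.3%1)>1e-6 else 1
        rho=np.sqrt(t[0]**2+t[1]**2-dof**2)
        o+=[w*(s+a*np.sin(j2)+b*np.cos(f)+e*np.sin(f)-rho),w*(h+a*np.cos(j2)-b*np.sin(f)+e*np.cos(f)-t[2]-L)]
    return np.array(o+[.002*(p[1])*5,.002*(p[4])*5,.01*(L-.27)])
S=least_squares(res,[.3,0,.4,.4,0,.27]);q=S.x
def Rx(a,ax): return Ro.from_euler(ax,a,degrees=True).as_matrix()
def fk(j,p=q):
    h,s,a,b,e,L=p
    # arm plane frame: X ahead, Y left, Z up; d offset to the side so that az=j1-asin(d/r)
    f=Rx(j[1]-j[2],'y');ahead=f@[1,0,0];up=f@[0,0,1]
    W=np.array([s+a*np.sin(np.radians(j[1])),0,h+a*np.cos(np.radians(j[1]))])+b*ahead+e*up
    R=f@Rx(j[3],'x')@Rx(-j[4],'y')          # x axis = tool z
    W=W+np.array([0,-dof,0]);z=R@[1,0,0]
    return Rx(j[0],'z')@(W+L*z),Rx(j[0],'z')@R
if __name__=='__main__':
    print('links',q,'rms',np.sqrt(np.mean(S.fun**2)))
    print(fk(s['joints'])[0],s['tcp_pos'])
    n=np.radians(9.6)
    for beta in(0,8,12,15,18,22):
      for phi in(-35,0,35):
        ld=n+np.radians(phi)   # tool z horizontal direction (leaning away from equipment)
        zt=np.r_[np.sin(np.radians(beta))*np.array([np.cos(ld),np.sin(ld)]),-np.cos(np.radians(beta))];t=np.array([.5735,.0559,.064])
        def f(j):
            P,R=fk([*j,0]);return np.r_[(P-t)*100,(R[:,0]-zt)*30]
        x=least_squares(f,[21,28,-18,0,-40]);print(beta,phi,x.x.round(1),'cost %.4f'%x.cost)
E
python3 ik.py
```

```text
links [ 0.1573  0.0037  0.5528  0.4247 -0.0016  0.27  ] rms 0.009129910829965128
[ 0.492  -0.0389  0.1547] [ 0.4906 -0.0407  0.1554]
0 -35 [ 21.6  28.1 -18.7   0.  -43.2] cost 0.0000
0 0 [ 21.6  28.1 -18.7   0.  -43.2] cost 0.0000
0 35 [ 21.6  28.1 -18.7   0.  -43.2] cost 0.0000
8 -35 [ 24.6  25.9 -23.5 -10.5 -35.9] cost 0.0000
8 0 [ 22.5  25.5 -24.3  -3.3 -32.5] cost 0.0000
8 35 [ 20.   26.1 -23.    6.  -33.7] cost 0.0000
12 -35 [ 26.2  25.  -25.8 -17.5 -32.9] cost 0.0000
12 0 [ 22.9  24.3 -27.1  -6.1 -27. ] cost 0.0000
12 35 [ 19.1  25.4 -25.1  10.6 -29.1] cost 0.0000
15 -35 [ 27.4  24.4 -27.6 -23.7 -30.9] cost 0.0000
15 0 [ 23.3  23.6 -29.1  -9.1 -22.9] cost 0.0000
15 35 [ 18.4  24.9 -26.7  15.3 -25.7] cost 0.0000
18 -35 [ 28.7  24.  -29.3 -30.6 -29.4] cost 0.0000
18 0 [ 23.7  23.  -31.2 -13.5 -18.8] cost 0.0000
18 35 [ 17.7  24.6 -28.3  21.5 -22.4] cost 0.0000
22 -35 [ 30.5  23.6 -31.6 -41.  -28.2] cost 0.0000
22 0 [ 24.3  22.3 -34.  -24.  -13.4] cost 0.0000
22 35 [ 16.7  24.3 -30.3  33.2 -18.6] cost 0.0000
```

```bash
cat >> h.py <<'E'
def tilt(ya,b): return down(ya)@Ro.from_euler('y',-b,degrees=True).as_matrix()
def now():
    s=r.sense();J=s['joints'];R=s['ee_rot'];y=J[0]+J[5]+180+J[3];a=np.degrees(np.arctan2(R[1,1],R[0,1]));a=a+360*round((y-a)/360)
    b=np.degrees(np.arctan2((down(a)[:,0]*-1)@R[:,2],-R[2,2]));return s['tcp_pos'],R,a,b
def plan2(wps,g,v=.03,w=.115,turn=None):
    """wps (x,y,z,ya,beta[,vmax[,g]]); ya absolute, shortest turn from now"""
    p,R,a,b=now();rows=[];print('now ya %.1f beta %.1f'%(a,b))
    for wp in wps:
        t=np.array(wp[:3]);ya=a+(wp[3]-a+180)%360-180;be=wp[4];vm=wp[5] if len(wp)>5 and wp[5] else v;gg=wp[6] if len(wp)>6 else g
        p0=p.copy();n=max(1,int(np.ceil(max(np.linalg.norm(t-p)/vm,np.radians(abs(ya-a))/w,np.radians(abs(be-b))/w)-.02)))
        for i in range(1,n+1):
            f=i/n;d=(R.T@(p0+(t-p0)*f-p)*2).round(3)/2;e=(Ro.from_matrix(R.T@tilt(a+(ya-a)*f,b+(be-b)*f)).as_rotvec()*2).round(2)/2
            p=p+R@d;R=R@Ro.from_rotvec(e).as_matrix();rows.append(list(e)+list(d)+[gg])
        a,b=ya,be
    for i in range(0,len(rows),10): print(i,"["+",".join(("%g"%(k+0.)).replace("-0.","-.").replace("0.",".") if k else "0" for q in rows[i:i+10] for k in q)+"]")
E
python3 -c "
from h import *
st()
plan2([(.5735,.0559,.17,77,0,.02),(.5735,.0559,.14,77,18)],.65)"
```

```text
t 25.92 p [ 0.4906 -0.0407  0.1554] ya 139.00 tilt [0.39 0.04] F [-0.6  0.4 -0.4] M [ 0.04  0.1  -0.03] w 0.650 gf 0.0 j [ 14.  14. -25.   0. -50. -55.]
now ya 139.0 beta 0.3
0 [-.005,0,.11,-.0125,0,-.0015,.65,0,0,.105,-.013,.0015,-.0015,.65,0,0,.11,-.0125,.003,-.001,.65,0,0,.11,-.012,.004,-.0015,.65,.005,0,.105,-.0115,.0055,-.0015,.65,0,.005,.11,-.011,.0065,-.0015,.65,0,0,.105,-.01,.0075,-.0015,.65,0,0,.11,-.009,.009,-.0015,.65,0,0,.11,-.0085,.0095,-.0015,.65,0,0,.105,-.007,.011,-.0015,.65]
10 [0,-.105,0,0,0,.01,.65,0,-.105,0,.001,0,.01,.65,0,-.105,0,.0025,0,.01,.65]
```

Call:
{"fn": "drive_tool", "kwargs": {
  "steps": [0,0,0.11,-0.0125,0,-0.0015,0.65,0,0,0.105,-0.013,0.0015,-0.0015,0.65,0,0,0.11,-0.0125,0.003,-0.001,0.65,0,0,0.11,-0.012,0.004,-0.0015,0.65,0,0,0.105,-0.0115,0.0055,-0.0015,0.65,0,0,0.11,-0.011,0.0065,-0.0015,0.65,0,0,0.105,-0.01,0.0075,-0.0015,0.65,0,0,0.11,-0.009,0.009,-0.0015,0.65,0,0,0.11,-0.0085,0.0095,-0.0015,0.65,0,0,0.105,-0.007,0.011,-0.0015,0.65]
}}

```text
time_s: 26.75
tcp_pos: [0.5717, 0.056, 0.1657]
ee_rot: [[-0.973, 0.229, -0.003], [0.229, 0.973, -0.001], [0.002, -0.002, -1.0]]
wrist_force: [0.6, -0.1, -0.5]
gripper_width: 0.65
gripper_force: 0.0
```

Call:
{"fn": "drive_tool", "kwargs": {
  "steps": [0,-0.105,0,0,0,0.01,0.65,0,-0.105,0,0.001,0,0.01,0.65,0,-0.105,0,0.0025,0,0.01,0.65,0,0,0,0,0,0,0.65,0,0,0,0,0,0,0.65]
}}

```text
time_s: 27.17
tcp_pos: [0.5707, 0.0511, 0.138]
ee_rot: [[-0.935, 0.228, 0.272], [0.215, 0.974, -0.075], [-0.282, -0.012, -0.959]]
wrist_force: [1.0, -0.1, 1.0]
gripper_width: 0.651
gripper_force: 0.0
```

```bash
python3 -c "
from h import *
s=st();print(s['joints'].round(1))
plan2([(.5735,.0559,.085,77,18),(.5735,.0559,.067,77,18,.01)],.65)"
```

```text
t 27.17 p [0.5707 0.0511 0.138 ] ya 76.82 tilt [15.56 -4.32] F [ 1.  -0.1  1. ] M [0.13 0.45 0.  ] w 0.651 gf 0.0 j [  26.   17.  -34.   23.  -29. -148.]
[  25.6   16.6  -34.3   22.8  -28.6 -147.8]
now ya 76.8 beta 16.4
0 [-.01,-.015,0,.0065,.003,.0255,.65,0,-.015,0,.007,.0025,.0255,.65,0,0,0,.003,0,.0085,.65,0,0,0,.003,.0005,.009,.65]
```

Call:
{"fn": "drive_tool", "kwargs": {
  "steps": [0,0,0,0,0,0,0.65,0,0,0,0,0,0,0.65]
}}

```text
time_s: 27.33
tcp_pos: [0.5766, 0.0535, 0.1423]
ee_rot: [[-0.932, 0.229, 0.282], [0.218, 0.973, -0.071], [-0.291, -0.004, -0.957]]
wrist_force: [0.9, 0.7, 0.2]
gripper_width: 0.649
gripper_force: 0.0
```

```bash
python3 -c "
from h import *
s=st();print(s['joints'].round(1))
plan2([(.5735,.0559,.10,77,18),(.5735,.0559,.08,77,18)],.65)"
```

```text
t 27.33 p [0.5766 0.0535 0.1423] ya 76.74 tilt [16.16 -4.04] F [0.9 0.7 0.2] M [ 0.12  0.51 -0.02] w 0.649 gf 0.0 j [  26.   17.  -34.   23.  -28. -148.]
[  25.6   16.6  -33.6   22.9  -28.5 -147.9]
now ya 76.7 beta 16.9
0 [-.005,-.01,0,.008,.001,.0195,.65,0,-.01,-.005,.008,.0005,.02,.65,0,0,0,.006,0,.019,.65]
```

Call:
{"fn": "drive_tool", "kwargs": {
  "steps": [-0.005,-0.01,0,0.008,0.001,0.0195,0.65,0,-0.01,-0.005,0.008,0.0005,0.02,0.65,0,0,0,0.006,0,0.019,0.65,0,0,0,0,0,0,0.65,0,0,0,0,0,0,0.65,0,0,0,0,0,0,0.65]
}}

```text
time_s: 27.83
tcp_pos: [0.5735, 0.0538, 0.0825]
ee_rot: [[-0.926, 0.225, 0.303], [0.213, 0.974, -0.073], [-0.311, -0.003, -0.95]]
wrist_force: [-0.4, -0.0, 0.3]
gripper_width: 0.648
gripper_force: 0.0
```

```bash
python3 -c "
from h import *
s=st();print(s['joints'].round(1))
plan2([(.5735,.0559,.067,77,18,.007)],.65)"
```

```text
t 27.83 p [0.5735 0.0538 0.0825] ya 76.98 tilt [17.35 -4.17] F [-0.4 -0.   0.3] M [ 0.08  0.62 -0.  ] w 0.648 gf 0.0 j [  21.   20.  -45.   47.  -14. -170.]
[  21.5   20.4  -44.9   47.3  -14.1 -169.5]
now ya 77.0 beta 18.1
0 [-.005,0,0,.002,.0005,.005,.65,0,0,0,.0015,.001,.0045,.65,0,.005,0,.002,.0005,.005,.65]
```

```bash
cat > ik2.py <<'E'
import ik
from ik import *
J=r.sense()['joints'];T=r.sense()['tcp_pos'];Zt=r.sense()['ee_rot'][:,2]
for sg in(1,-1):
    def f2(p):
        P,R=fk([J[0],J[1],J[2],sg*J[3],J[4]],p);return np.r_[res(p)[:-3],(P-T)*4,.002*p[4]*5]
    S2=least_squares(f2,q);P,R=fk([J[0],J[1],J[2],sg*J[3],J[4]],S2.x);print(sg,S2.x,S2.cost,(P-T),R[:,0],Zt)
    if np.linalg.norm(R[:,0]-Zt)<.03: Q=S2.x;SG=sg
print('use',SG)
n=9.6
for beta in(8,10,12,15):
  for phi in(-30,0,30):
    ld=np.radians(n+phi);zt=np.r_[np.sin(np.radians(beta))*np.array([np.cos(ld),np.sin(ld)]),-np.cos(np.radians(beta))];t=np.array([.5735,.0559,.067])
    def f(j):
        P,R=fk([j[0],j[1],j[2],SG*j[3],j[4]],Q);return np.r_[(P-t)*100,(R[:,0]-zt)*30]
    x=least_squares(f,[21,28,-18,0,-40]);print(beta,phi,x.x.round(1),'cost %.4f'%x.cost)
E
python3 ik2.py | grep -v links
```

```text
1 [0.0937 0.0535 0.6021 0.3087 0.0343 0.3535] 0.28274977684573266 [-0.06    0.0449 -0.0266] [ 0.1722  0.2596 -0.9502] [ 0.3029 -0.0728 -0.9502]
-1 [0.097  0.0534 0.602  0.309  0.0342 0.3563] 0.2813625359139477 [-0.0131 -0.0728 -0.0265] [ 0.3029 -0.0728 -0.9502] [ 0.3029 -0.0728 -0.9502]
use -1
8 -30 [ 25.3  23.8 -29.7  11.  -31.4] cost 0.0000
8 0 [ 22.8  23.4 -30.5   3.8 -28.3] cost 0.0000
8 30 [ 19.9  24.1 -29.1  -5.5 -29.4] cost 0.0000
10 -30 [ 26.3  23.2 -31.6  15.  -29.2] cost 0.0000
10 0 [ 23.1  22.7 -32.6   5.5 -25.1] cost 0.0000
10 30 [ 19.4  23.5 -30.8  -7.7 -26.5] cost 0.0000
12 -30 [ 27.4  22.6 -33.5  19.7 -27.2] cost 0.0000
12 0 [ 23.4  22.  -34.8   7.7 -21.7] cost 0.0000
12 30 [ 18.9  23.  -32.6 -10.6 -23.5] cost 0.0000
15 -30 [ 29.   21.8 -36.4  28.3 -24.5] cost 0.0000
15 0 [ 24.   21.  -38.1  12.9 -16.7] cost 0.0000
15 30 [ 18.1  22.3 -35.3 -16.8 -19.1] cost 0.0000
```

```bash
python3 -c "
from h import *
plan2([(.5735,.0559,.15,77,0)],.65)"
```

```text
now ya 77.0 beta 18.1
0 [-.005,.105,0,-.007,.0005,-.0215,.65,0,.105,0,-.0045,.001,-.022,.65,0,.105,0,-.002,.0005,-.0225,.65]
```

Call:
{"fn": "drive_tool", "kwargs": {
  "steps": [0,0.105,0,-0.007,0.0005,-0.0215,0.65,0,0.105,0,-0.0045,0.001,-0.022,0.65,0,0.105,0,-0.002,0.0005,-0.0225,0.65,0,0,-0.12,0,0,0,0.65,0,0,-0.12,0,0,0,0.65,0,0,-0.12,0,0,0,0.65,0,0,-0.12,0,0,0,0.65,0,0,-0.12,0,0,0,0.65,0,0,-0.12,0,0,0,0.65,0,0,-0.12,0,0,0,0.65]
}}

```text
time_s: 28.67
tcp_pos: [0.5847, 0.0346, 0.1246]
ee_rot: [[-0.819, -0.544, 0.184], [-0.565, 0.82, -0.093], [-0.1, -0.18, -0.979]]
wrist_force: [0.6, 0.5, 0.0]
gripper_width: 0.65
gripper_force: 0.0
```

Call:
{"fn": "drive_tool", "kwargs": {
  "steps": [0,0,-0.12,0,0,0,0.65,0,0,-0.12,0,0,0,0.65,0,0,-0.12,0,0,0,0.65,0,0,-0.12,0,0,0,0.65,0,0,-0.12,0,0,0,0.65,0,0,-0.12,0,0,0,0.65,0,0,-0.12,0,0,0,0.65,0,0,-0.12,0,0,0,0.65,0,0,-0.12,0,0,0,0.65,0,0,-0.12,0,0,0,0.65]
}}

```text
time_s: 29.5
tcp_pos: [0.5847, 0.0346, 0.1246]
ee_rot: [[0.21, -0.96, 0.184], [-0.969, -0.23, -0.093], [0.132, -0.158, -0.979]]
wrist_force: [0.0, -0.3, 0.6]
gripper_width: 0.65
gripper_force: 0.0
```

Call:
{"fn": "drive_tool", "kwargs": {
  "steps": [0,0,-0.12,0,0,0,0.65,0,0,-0.12,0,0,0,0.65,0,0,-0.12,0,0,0,0.65,0,0,-0.12,0,0,0,0.65,0,0,-0.12,0,0,0,0.65,0,0,-0.12,0,0,0,0.65,0,0,-0.12,0,0,0,0.65,0,0,-0.12,0,0,0,0.65,0,0,0,0,0,0,0.65,0,0,0,0,0,0,0.65]
}}

```text
time_s: 30.33
tcp_pos: [0.5844, 0.0341, 0.124]
ee_rot: [[0.904, -0.387, 0.183], [-0.375, -0.922, -0.095], [0.205, 0.017, -0.979]]
wrist_force: [-0.7, -0.2, 0.1]
gripper_width: 0.651
gripper_force: 0.0
```

```bash
python3 -c "
from h import *
s=st();print(s['joints'].round(1))
plan2([(.5735,.0559,.11,257,-12)],.65)"
```

```text
t 30.33 p [0.5844 0.0341 0.124 ] ya -112.76 tilt [10.49 -5.43] F [-0.7 -0.2  0.1] M [0.14 0.55 0.03] w 0.651 gf 0.0 j [ 23.  21. -28.  16. -35.  32.]
[ 23.3  20.5 -27.5  16.  -35.4  31.6]
now ya 247.2 beta -11.9
0 [.035,0,-.08,-.0105,-.008,.005,.65,.015,.005,-.085,-.01,-.009,.005,.65]
```

Call:
{"fn": "drive_tool", "kwargs": {
  "steps": [0.035,0,-0.08,-0.0105,-0.008,0.005,0.65,0.015,0.005,-0.085,-0.01,-0.009,0.005,0.65,0,0,0,0,0,0,0.65,0,0,0,0,0,0,0.65]
}}

```text
time_s: 30.67
tcp_pos: [0.5724, 0.0554, 0.1089]
ee_rot: [[0.954, -0.223, 0.201], [-0.217, -0.975, -0.051], [0.208, 0.005, -0.978]]
wrist_force: [-0.1, 0.1, 0.0]
gripper_width: 0.655
gripper_force: 0.0
```

```bash
python3 -c "
from h import *
s=st();print(s['joints'].round(1))
plan2([(.5735,.0559,.083,257,-12,.012),(.5735,.0559,.067,257,-12,.006)],.65)"
```

```text
t 30.67 p [0.5724 0.0554 0.1089] ya -102.90 tilt [11.54 -2.92] F [-0.1  0.1  0. ] M [0.04 0.56 0.01] w 0.655 gf 0.0 j [ 25.  20. -30.  15. -31.  40.]
[ 25.1  20.4 -30.3  14.9 -30.9  39.9]
now ya 257.1 beta -12.0
0 [.005,0,0,-.0015,-.0005,.0085,.65,0,0,0,-.0015,0,.0085,.65,0,0,.005,-.0015,-.0005,.0085,.65,0,0,0,-.001,0,.005,.65,0,0,0,-.001,0,.0055,.65,0,0,0,-.001,0,.005,.65]
```

Call:
{"fn": "drive_tool", "kwargs": {
  "steps": [0.005,0,0,-0.0015,-0.0005,0.0085,0.65,0,0,0,-0.0015,0,0.0085,0.65,0,0,0,-0.0015,-0.0005,0.0085,0.65,0,0,0,-0.001,0,0.005,0.65,0,0,0,-0.001,0,0.0055,0.65,0,0,0,-0.001,0,0.005,0.65,0,0,0,0,0,0,0.65,0,0,0,0,0,0,0.65]
}}

```text
time_s: 31.33
tcp_pos: [0.5734, 0.0552, 0.0663]
ee_rot: [[0.954, -0.22, 0.202], [-0.215, -0.976, -0.047], [0.207, 0.002, -0.978]]
wrist_force: [0.0, -0.5, -0.2]
gripper_width: 0.648
gripper_force: 0.0
```

```bash
python3 -c "
from h import *
s=st();print(s['joints'].round(1),now()[2:])"
```

```text
t 31.33 p [0.5734 0.0552 0.0663] ya -102.71 tilt [11.55 -2.71] F [ 0.  -0.5 -0.2] M [ 0.05  0.51 -0.  ] w 0.648 gf 0.0 j [ 25.  24. -34.  18. -24.  37.]
[ 24.6  23.9 -33.6  18.2 -24.   36.6] (np.float64(257.29206811373564), np.float64(-11.950292591216515))
```

Positioned over the jam nut with no contact. Closing on the flats.

Call:
{"fn": "drive_tool", "kwargs": {
  "steps": [0,0,0,0,0,0,0.3,0,0,0,0,0,0,0.3,0,0,0,0,0,0,0.3,0,0,0,0,0,0,0.3,0,0,0,0,0,0,0.3,0,0,0,0,0,0,0.3,0,0,0,0,0,0,0.3]
}}

```text
time_s: 31.92
tcp_pos: [0.5745, 0.0574, 0.0672]
ee_rot: [[0.954, -0.218, 0.205], [-0.213, -0.976, -0.044], [0.21, -0.002, -0.978]]
wrist_force: [-1.1, 7.8, -0.9]
gripper_width: 0.456
gripper_force: 30.0
```

```bash
python3 -c "
from h import *
s=st();print(s['gripper_width']*87,now()[2:])"
```

```text
t 31.92 p [0.5745 0.0574 0.0672] ya -102.57 tilt [11.77 -2.52] F [-1.1  7.8 -0.9] M [1.9  1.14 0.37] w 0.456 gf 30.0 j [ 25.  24. -34.  18. -24.  37.]
39.64623326125486 (np.float64(257.43335510218986), np.float64(-12.124813129647022))
```

Call:
{"fn": "drive_tool", "kwargs": {
  "steps": [0,0,0,0,-0.002,0,0.3,-0.01,0,0.045,0,0,0,0.3,-0.01,0,0.045,0,0,0,0.3,-0.01,0,0.045,0,0,0,0.3,0,0,0,0,0,0,0.3,0,0,0,0,0,0,0.3]
}}

```text
time_s: 32.42
tcp_pos: [0.5745, 0.0579, 0.0672]
ee_rot: [[0.916, -0.351, 0.195], [-0.343, -0.936, -0.074], [0.209, 0.001, -0.978]]
wrist_force: [-0.4, 2.9, 1.3]
gripper_width: 0.453
gripper_force: 30.0
```

```bash
python3 -c "
from h import *
s=st();print(s['gripper_width']*87,now()[2:])"
```

```text
t 32.42 p [0.5745 0.0579 0.0672] ya -110.56 tilt [11.18 -4.26] F [-0.4  2.9  1.3] M [ 0.77  0.6  -0.01] w 0.453 gf 30.0 j [ 25.  24. -34.  21. -25.  26.]
39.44578979422575 (np.float64(249.4426160549188), np.float64(-12.056293751967319))
```

Call:
{"fn": "drive_tool", "kwargs": {
  "steps": [0,0,0,0,0,0,0.65,0,0,0,0,0,0,0.65,0,0,0,0,0,0,0.65,0,0,0,0,0,0,0.65,0.02,0,-0.1,0,0,0,0.65,0.02,0,-0.1,0,0,0,0.65,0.02,0,-0.1,0,0,0,0.65,0.02,0,-0.1,0,0,0,0.65,0.02,0,-0.1,0,0,0,0.65,0,0,0,0,0,0,0.65]
}}

```text
time_s: 33.25
tcp_pos: [0.5743, 0.057, 0.0669]
ee_rot: [[0.967, 0.15, 0.204], [0.148, -0.989, 0.023], [0.206, 0.008, -0.979]]
wrist_force: [0.6, -0.4, 1.0]
gripper_width: 0.649
gripper_force: 0.0
```

```bash
python3 -c "
from h import *
s=st();print(now()[2:])
plan2([(.5746,.058,.067,309.4,-12)],.65)
im=r.capture('top');v=lineang(im,'top',(.5746,.058),.857,.056,.0135,.018);print(v[70:100].astype(int))"
```

```text
t 33.25 p [0.5743 0.057  0.0669] ya -81.38 tilt [11.71  1.34] F [ 0.6 -0.4  1. ] M [-0.15  0.54 -0.02] w 0.649 gf 0.0 j [ 23.  24. -30.   8. -25.  68.]
(np.float64(278.61541342734745), np.float64(-11.864626522822848))
now ya 278.6 beta -11.9
0 [.03,0,-.105,0,0,0,.65,.02,0,-.105,0,-.0005,0,.65,.025,0,-.105,.0005,0,0,.65,.02,0,-.105,0,0,0,.65,.025,.005,-.105,0,-.0005,0,.65]
[ 82  82  82  82  81  81  81  81  81  81  81  81  81  81  82  83  84  86
  87  90  92  94  96  98  99 101 102 103 104 104]
```

Call:
{"fn": "drive_tool", "kwargs": {
  "steps": [0.025,0,-0.105,0,0,0,0.65,0.02,0,-0.105,0,-0.0005,0,0.65,0.025,0,-0.105,0,0,0,0.65,0.02,0,-0.105,0,0,0,0.65,0.025,0,-0.105,0,-0.0005,0,0.65,0,0,0,0,0,0,0.65,0,0,0,0,0,0,0.65]
}}

```text
time_s: 33.88
tcp_pos: [0.5738, 0.0578, 0.0666]
ee_rot: [[0.76, 0.63, 0.158], [0.618, -0.776, 0.125], [0.202, 0.002, -0.979]]
wrist_force: [-0.5, -0.3, 0.5]
gripper_width: 0.649
gripper_force: 0.0
```

```bash
python3 -c "
from h import *
s=st();print(now()[2:])
plan2([(.5746,.058,.067,309.4,-12)],.65)"
```

```text
t 33.88 p [0.5738 0.0578 0.0666] ya -50.92 tilt [9.06 7.19] F [-0.5 -0.3  0.5] M [-0.4   0.48 -0.01] w 0.649 gf 0.0 j [ 20.  25. -23.  -7. -31. 115.]
(np.float64(309.07617345669007), np.float64(-11.645983342402774))
now ya 309.1 beta -11.6
0 [.005,.005,-.005,.001,.0005,0,.65]
```

No contact at the far end. Closing, then the first full stroke.

Call:
{"fn": "drive_tool", "kwargs": {
  "steps": [0,0,0,0.0005,0.0005,0,0.3,0,0,0,0,0,0,0.3,0,0,0,0,0,0,0.3,0,0,0,0,0,0,0.3,0,0,0,0,0,0,0.3,0,0,0,0,0,0,0.3,0,0,0,0,0,0,0.3]
}}

```text
time_s: 34.47
tcp_pos: [0.5752, 0.0568, 0.0668]
ee_rot: [[0.757, 0.633, 0.16], [0.621, -0.774, 0.125], [0.203, 0.004, -0.979]]
wrist_force: [4.1, -7.3, -2.3]
gripper_width: 0.456
gripper_force: 30.0
```

Call:
{"fn": "drive_tool", "kwargs": {
  "steps": [-0.02,0,0.1,0,0,0,0.3,-0.02,0,0.1,0,0,0,0.3,-0.02,0,0.1,0,0,0,0.3]
}}

```text
time_s: 34.72
tcp_pos: [0.575, 0.0571, 0.0668]
ee_rot: [[0.91, 0.368, 0.19], [0.361, -0.93, 0.073], [0.203, 0.002, -0.979]]
wrist_force: [4.7, -8.8, -3.0]
gripper_width: 0.461
gripper_force: 30.0
```

```bash
python3 -c "
from h import *
s=st();print(now()[2:],s['gripper_width']*87)"
```

```text
t 34.72 p [0.575  0.0571 0.0668] ya -68.39 tilt [10.88  4.18] F [ 4.7 -8.8 -3. ] M [-2.52 -0.63 -0.06] w 0.461 gf 30.0 j [ 22.  24. -27.   0. -27.  90.]
(np.float64(291.60906275862635), np.float64(-11.732879697053606)) 40.13443419066626
```

Call:
{"fn": "drive_tool", "kwargs": {
  "steps": [-0.02,0,0.1,0,0.001,0,0.3,-0.02,0,0.1,0,0,0,0.3,-0.02,0,0.1,0,0,0,0.3,-0.02,0,0.1,0,0,0,0.3,-0.02,0,0.1,0,0,0,0.3,-0.02,0,0.1,0,0,0,0.3,-0.02,0,0.1,0,0,0,0.3,0,0,0,0,0,0,0.3,0,0,0,0,0,0,0.3]
}}

```text
time_s: 35.47
tcp_pos: [0.575, 0.0576, 0.0668]
ee_rot: [[0.926, -0.324, 0.193], [-0.319, -0.946, -0.061], [0.202, -0.005, -0.979]]
wrist_force: [3.4, -0.8, -2.6]
gripper_width: 0.453
gripper_force: 30.0
```

```bash
python3 -c "
from h import *
s=st();print(now()[2:],s['gripper_width']*87)"
```

```text
t 35.47 p [0.575  0.0576 0.0668] ya -108.93 tilt [11.04 -3.49] F [ 3.4 -0.8 -2.6] M [-0.04 -0.22 -0.09] w 0.453 gf 30.0 j [ 25.  24. -33.  19. -25.  30.]
(np.float64(251.0701312706457), np.float64(-11.651553842130507)) 39.40947313397436
```

Call:
{"fn": "drive_tool", "kwargs": {
  "steps": [0,0,0,0,0,0,0.65,0,0,0,0,0,0,0.65,0,0,0,0,0,0,0.65,0,0,0,0,0,0,0.65,0.02,0,-0.1,0,0,0,0.65,0.02,0,-0.1,0,0,0,0.65,0.02,0,-0.1,0,0,0,0.65,0.02,0,-0.1,0,0,0,0.65,0.02,0,-0.1,0,0,0,0.65]
}}

```text
time_s: 36.22
tcp_pos: [0.5742, 0.0572, 0.0667]
ee_rot: [[0.963, 0.182, 0.199], [0.178, -0.983, 0.038], [0.202, -0.001, -0.979]]
wrist_force: [-0.3, 0.0, 0.7]
gripper_width: 0.648
gripper_force: 0.0
```

Call:
{"fn": "drive_tool", "kwargs": {
  "steps": [0.02,0,-0.1,0,0,0,0.65,0.02,0,-0.1,0,0,0,0.65,0.02,0,-0.1,0,0,0,0.65,0.02,0,-0.1,0,0,0,0.65,0.02,0,-0.1,0,0,0,0.65,0.005,0,-0.025,0,0,0,0.65,0,0,0,0,0,0,0.65,0,0,0,0,0,0,0.65]
}}

```text
time_s: 36.88
tcp_pos: [0.5746, 0.0571, 0.0668]
ee_rot: [[0.741, 0.653, 0.155], [0.64, -0.757, 0.13], [0.202, 0.002, -0.979]]
wrist_force: [1.4, -0.8, 0.0]
gripper_width: 0.649
gripper_force: 0.0
```

```bash
python3 -c "
from h import *
s=st();print(now()[2:])
plan2([(.575,.0574,.067,310.5,-12)],.65)
im=r.capture('scene')
for c in(0,):
    v=lineang(im,'scene',(.575,.0574),.857,.056,.0135,.018);print([(i*2,int(v[i])) for i in range(0,180,3)])
cv2.imwrite('pics/k.png',cv2.resize(im[170:250,170:270],None,fx=7,fy=7,interpolation=cv2.INTER_CUBIC))"
```

```text
t 36.88 p [0.5746 0.0571 0.0668] ya -49.22 tilt [8.86 7.47] F [ 1.4 -0.8  0. ] M [-0.41  0.39 -0.03] w 0.649 gf 0.0 j [ 19.  25. -23.  -8. -32. 118.]
(np.float64(310.78372640351733), np.float64(-11.665910011658436))
now ya 310.8 beta -11.7
0 [0,.005,.005,.0005,0,0,.65]
[(0, 18), (6, 16), (12, 14), (18, 13), (24, 12), (30, 11), (36, 11), (42, 11), (48, 11), (54, 10), (60, 10), (66, 10), (72, 10), (78, 9), (84, 9), (90, 10), (96, 9), (102, 9), (108, 10), (114, 11), (120, 12), (126, 14), (132, 16), (138, 18), (144, 21), (150, 23), (156, 27), (162, 32), (168, 37), (174, 43), (180, 48), (186, 50), (192, 51), (198, 53), (204, 54), (210, 55), (216, 54), (222, 52), (228, 50), (234, 47), (240, 46), (246, 45), (252, 45), (258, 45), (264, 45), (270, 45), (276, 44), (282, 44), (288, 44), (294, 43), (300, 43), (306, 43), (312, 43), (318, 42), (324, 40), (330, 36), (336, 31), (342, 26), (348, 23), (354, 20)]
```

Call:
{"fn": "drive_tool", "kwargs": {
  "steps": [0,0,0,0,0,0,0.3,0,0,0,0,0,0,0.3,0,0,0,0,0,0,0.3,0,0,0,0,0,0,0.3,0,0,0,0,0,0,0.3,0,0,0,0,0,0,0.3,-0.02,0,0.1,0,0,0,0.3,-0.02,0,0.1,0,0,0,0.3,-0.02,0,0.1,0,0,0,0.3,-0.02,0,0.1,0,0,0,0.3]
}}

```text
time_s: 37.77
tcp_pos: [0.575, 0.057, 0.0669]
ee_rot: [[0.935, 0.297, 0.194], [0.291, -0.955, 0.06], [0.203, 0.001, -0.979]]
wrist_force: [2.9, -4.6, -0.4]
gripper_width: 0.453
gripper_force: 30.0
```

Call:
{"fn": "drive_tool", "kwargs": {
  "steps": [-0.02,0,0.1,0,0,0,0.3,-0.02,0,0.1,0,0,0,0.3,-0.02,0,0.1,0,0,0,0.3,-0.02,0,0.1,0,0,0,0.3,-0.02,0,0.1,0,0,0,0.3,-0.02,0,0.1,0,0,0,0.3,-0.005,0,0.025,0,0,0,0.3,0,0,0,0,0,0,0.3]
}}

```text
time_s: 38.43
tcp_pos: [0.5751, 0.0577, 0.0669]
ee_rot: [[0.926, -0.324, 0.192], [-0.318, -0.946, -0.062], [0.202, -0.004, -0.979]]
wrist_force: [1.6, -0.1, -0.7]
gripper_width: 0.46
gripper_force: 30.0
```

```bash
python3 -c "
from h import *
s=st();print(now()[2:],s['gripper_width']*87)"
```

```text
t 38.43 p [0.5751 0.0577 0.0669] ya -108.93 tilt [11.02 -3.55] F [ 1.6 -0.1 -0.7] M [-0.26 -0.05  0.21] w 0.460 gf 30.0 j [ 25.  24. -33.  19. -25.  30.]
(np.float64(251.07162463656354), np.float64(-11.655772896548186)) 39.98822882978412
```

Call:
{"fn": "drive_tool", "kwargs": {
  "steps": [0,0,0,0,0,0,0.65,0,0,0,0,0,0,0.65,0,0,0,0,0,0,0.65,0,0,0,0,0,0,0.65,0.02,0,-0.1,0,0,0,0.65,0.02,0,-0.1,0,0,0,0.65,0.02,0,-0.1,0,0,0,0.65,0.02,0,-0.1,0,0,0,0.65,0.02,0,-0.1,0,0,0,0.65]
}}

```text
time_s: 39.18
tcp_pos: [0.5743, 0.0572, 0.0668]
ee_rot: [[0.963, 0.182, 0.199], [0.178, -0.983, 0.038], [0.202, -0.001, -0.979]]
wrist_force: [0.4, -0.4, -0.5]
gripper_width: 0.65
gripper_force: 0.0
```

Call:
{"fn": "drive_tool", "kwargs": {
  "steps": [0.02,0,-0.1,0,0,0,0.65,0.02,0,-0.1,0,0,0,0.65,0.02,0,-0.1,0,0,0,0.65,0.02,0,-0.1,0,0,0,0.65,0.02,0,-0.1,0,0,0,0.65,0.005,0,-0.025,0,0,0,0.65,0,0,0,0,0,0,0.65,0,0,0,0,0,0,0.65]
}}

```text
time_s: 39.85
tcp_pos: [0.5746, 0.0571, 0.0668]
ee_rot: [[0.741, 0.653, 0.155], [0.64, -0.757, 0.13], [0.202, 0.002, -0.979]]
wrist_force: [-0.1, -0.5, 1.1]
gripper_width: 0.653
gripper_force: 0.0
```

Call:
{"fn": "drive_tool", "kwargs": {
  "steps": [0,0,0,0,0,0,0.3,0,0,0,0,0,0,0.3,0,0,0,0,0,0,0.3,0,0,0,0,0,0,0.3,0,0,0,0,0,0,0.3,0,0,0,0,0,0,0.3,-0.02,0,0.1,0,0,0,0.3,-0.02,0,0.1,0,0,0,0.3,-0.02,0,0.1,0,0,0,0.3,-0.02,0,0.1,0,0,0,0.3]
}}

```text
time_s: 40.68
tcp_pos: [0.575, 0.057, 0.0669]
ee_rot: [[0.935, 0.297, 0.194], [0.291, -0.955, 0.06], [0.203, 0.001, -0.979]]
wrist_force: [1.6, -4.5, -2.0]
gripper_width: 0.452
gripper_force: 30.1
```

Call:
{"fn": "drive_tool", "kwargs": {
  "steps": [-0.02,0,0.1,0,0,0,0.3,-0.02,0,0.1,0,0,0,0.3,-0.02,0,0.1,0,0,0,0.3]
}}

```text
time_s: 40.93
tcp_pos: [0.575, 0.0574, 0.0669]
ee_rot: [[0.979, -0.003, 0.203], [-0.004, -1.0, 0.001], [0.203, -0.002, -0.979]]
wrist_force: [2.5, -2.2, -1.2]
gripper_width: 0.453
gripper_force: 30.1
```

```bash
python3 -c "
from h import *
s=st();print(now()[2:],s['gripper_width']*87)"
```

```text
t 40.93 p [0.575  0.0574 0.0669] ya -90.20 tilt [11.64  0.05] F [ 2.5 -2.2 -1.2] M [-0.85  0.    0.34] w 0.453 gf 30.1 j [ 24.  24. -31.  11. -24.  56.]
(np.float64(269.79997107188825), np.float64(-11.726422949781975)) 39.44026609666281
```

Call:
{"fn": "drive_tool", "kwargs": {
  "steps": [-0.01,0,0.05,0,0,0,0.3,-0.01,0,0.05,0,0,0,0.3]
}}

```text
time_s: 41.1
tcp_pos: [0.575, 0.0575, 0.0669]
ee_rot: [[0.974, -0.102, 0.202], [-0.101, -0.995, -0.019], [0.203, -0.002, -0.979]]
wrist_force: [2.5, -0.5, -1.3]
gripper_width: 0.453
gripper_force: 30.1
```

```bash
python3 -c "
from h import *
s=st();print(now()[2:],s['gripper_width']*87)"
```

```text
t 41.1 p [0.575  0.0575 0.0669] ya -95.88 tilt [11.58 -1.07] F [ 2.5 -0.5 -1.3] M [-0.49  0.06  0.4 ] w 0.453 gf 30.1 j [ 24.  24. -32.  14. -24.  48.]
(np.float64(264.11688394795067), np.float64(-11.707001650122201)) 39.40460317434648
```

Call:
{"fn": "drive_tool", "kwargs": {
  "steps": [-0.01,0,0.05,0,0,0,0.3,-0.01,0,0.05,0,0,0,0.3]
}}

```text
time_s: 41.27
tcp_pos: [0.575, 0.0575, 0.0669]
ee_rot: [[0.959, -0.203, 0.199], [-0.2, -0.979, -0.038], [0.203, -0.003, -0.979]]
wrist_force: [1.6, -1.4, -1.5]
gripper_width: 0.453
gripper_force: 30.1
```

```bash
python3 -c "
from h import *
s=st();print(now()[2:],s['gripper_width']*87)"
```

```text
t 41.27 p [0.575  0.0575 0.0669] ya -101.73 tilt [11.4  -2.19] F [ 1.6 -1.4 -1.5] M [-0.28  0.16  0.46] w 0.453 gf 30.1 j [ 25.  24. -33.  16. -25.  39.]
(np.float64(258.26948199044074), np.float64(-11.689384449043649)) 39.39824243523084
```

Call:
{"fn": "drive_tool", "kwargs": {
  "steps": [-0.01,0,0.05,0,0,0,0.3,0,0,0,0,0,0,0.3]
}}

```text
time_s: 41.43
tcp_pos: [0.575, 0.0576, 0.0669]
ee_rot: [[0.948, -0.252, 0.197], [-0.247, -0.968, -0.048], [0.202, -0.003, -0.979]]
wrist_force: [3.0, -1.8, -1.5]
gripper_width: 0.454
gripper_force: 30.0
```

```bash
python3 -c "
from h import *
s=st();print(now()[2:],s['gripper_width']*87)"
```

```text
t 41.43 p [0.575  0.0576 0.0669] ya -104.59 tilt [11.26 -2.73] F [ 3.  -1.8 -1.5] M [-0.44 -0.1   0.06] w 0.454 gf 30.0 j [ 25.  24. -33.  17. -25.  35.]
(np.float64(255.41066945442893), np.float64(-11.669314011391004)) 39.456794800264134
```

Call:
{"fn": "drive_tool", "kwargs": {
  "steps": [-0.01,0,0.05,0,0,0,0.3,0,0,0,0,0,0,0.3]
}}

```text
time_s: 41.6
tcp_pos: [0.575, 0.0577, 0.0669]
ee_rot: [[0.934, -0.3, 0.194], [-0.295, -0.954, -0.057], [0.202, -0.004, -0.979]]
wrist_force: [2.5, -1.1, -1.8]
gripper_width: 0.452
gripper_force: 30.0
```

```bash
python3 -c "
from h import *
s=st();print(now()[2:],s['gripper_width']*87)"
```

```text
t 41.6 p [0.575  0.0577 0.0669] ya -107.48 tilt [11.11 -3.26] F [ 2.5 -1.1 -1.8] M [-0.19 -0.06  0.14] w 0.452 gf 30.0 j [ 25.  24. -33.  18. -25.  31.]
(np.float64(252.51966153294052), np.float64(-11.658275205178)) 39.304703010529195
```

Call:
{"fn": "drive_tool", "kwargs": {
  "steps": [-0.01,0,0.05,0,0,0,0.3,0,0,0.005,0,0,0,0.3]
}}

```text
time_s: 41.77
tcp_pos: [0.5751, 0.0577, 0.0669]
ee_rot: [[0.916, -0.353, 0.191], [-0.346, -0.936, -0.066], [0.202, -0.006, -0.979]]
wrist_force: [2.3, -0.1, -1.1]
gripper_width: 0.457
gripper_force: 30.1
```

```bash
python3 -c "
from h import *
s=st();print(now()[2:],s['gripper_width']*87)"
```

```text
t 41.77 p [0.5751 0.0577 0.0669] ya -110.65 tilt [10.93 -3.79] F [ 2.3 -0.1 -1.1] M [-0.12  0.02  0.43] w 0.457 gf 30.1 j [ 25.  24. -33.  19. -25.  27.]
(np.float64(249.35011075963922), np.float64(-11.643899881352933)) 39.73956591790802
```

Call:
{"fn": "drive_tool", "kwargs": {
  "steps": [-0.01,0,0.05,0,0,0,0.3,0,0,0,0,0,0,0.3]
}}

```text
time_s: 41.93
tcp_pos: [0.5751, 0.0577, 0.0669]
ee_rot: [[0.897, -0.399, 0.187], [-0.392, -0.917, -0.075], [0.201, -0.006, -0.979]]
wrist_force: [2.5, -0.4, -1.0]
gripper_width: 0.451
gripper_force: 30.1
```

```bash
python3 -c "
from h import *
s=st();print(now()[2:],s['gripper_width']*87)"
```

```text
t 41.93 p [0.5751 0.0577 0.0669] ya -113.55 tilt [10.71 -4.31] F [ 2.5 -0.4 -1. ] M [ 0.08 -0.09  0.39] w 0.451 gf 30.1 j [ 25.  24. -33.  20. -26.  24.]
(np.float64(246.45470521803048), np.float64(-11.624182779777518)) 39.20447816217399
```

The moment is still about 0.4 N·m with no stop after 190° of turning. I'll release and look at the marks and the spanner.

Call:
{"fn": "drive_tool", "kwargs": {
  "steps": [0,0,0,0,0,0,0.65,0,0,0,0,0,0,0.65,0,0,0,0,0,0,0.65,0,0,0,0,0,0,0.65,0,0,0,0.004,0,-0.02,0.65,0,0,0,0.006,0,-0.03,0.65,0,0,0,0.006,0,-0.03,0.65,0,0,0,-0.04,0,-0.01,0.65,0,0,0,-0.04,0,-0.01,0.65,0,0,0,-0.04,0,0,0.65]
}}

```text
time_s: 42.77
tcp_pos: [0.4626, 0.1067, 0.1457]
ee_rot: [[0.895, -0.404, 0.19], [-0.397, -0.915, -0.073], [0.203, -0.01, -0.979]]
wrist_force: [-0.4, 1.0, -0.3]
gripper_width: 0.65
gripper_force: 0.0
```

Call:
{"fn": "drive_tool", "kwargs": {
  "steps": [0,0,0,-0.04,0,0,0.65,0,0,0,-0.04,0,0,0.65,0,0,0,0,0,0,0.65]
}}

```text
time_s: 43.02
tcp_pos: [0.3854, 0.1364, 0.1262]
ee_rot: [[0.9, -0.397, 0.183], [-0.389, -0.918, -0.078], [0.199, -0.001, -0.98]]
wrist_force: [0.0, -1.0, -0.3]
gripper_width: 0.65
gripper_force: 0.0
```

Run:
```python
from h import *
st()
a=r.capture('top');b=r.capture('scene');cv2.imwrite('pics/m_t.png',a);cv2.imwrite('pics/m_s.png',b)
for z,q,w in((.056,.0135,.018),(.036,.0205,.0235)):
    v=lineang(a,'top',(.575,.0574),.857,z,q,w);print(z,[(i*4,int(v[2*i])) for i in range(90)])
A=cv2.resize(a[145:211,185:265],None,fx=5,fy=5,interpolation=cv2.INTER_CUBIC);B=cv2.resize(b[180:246,180:260],None,fx=5,fy=5,interpolation=cv2.INTER_CUBIC)
cv2.imwrite('pics/m.png',np.hstack([A,B]))
```

```text
t 43.02 p [0.3854 0.1364 0.1262] ya -113.37 tilt [10.47 -4.48] F [ 0.  -1.  -0.3] M [ 0.03  0.54 -0.03] w 0.650 gf 0.0 j [ 49.   5. -50.  20. -33.   0.]
0.056 [(0, 180), (4, 185), (8, 187), (12, 187), (16, 185), (20, 184), (24, 183), (28, 183), (32, 184), (36, 184), (40, 185), (44, 187), (48, 189), (52, 192), (56, 194), (60, 195), (64, 197), (68, 197), (72, 197), (76, 198), (80, 202), (84, 204), (88, 205), (92, 204), (96, 202), (100, 201), (104, 200), (108, 199), (112, 198), (116, 197), (120, 196), (124, 196), (128, 196), (132, 197), (136, 198), (140, 199), (144, 199), (148, 200), (152, 202), (156, 204), (160, 204), (164, 204), (168, 204), (172, 202), (176, 199), (180, 197), (184, 195), (188, 195), (192, 196), (196, 197), (200, 199), (204, 200), (208, 200), (212, 202), (216, 204), (220, 205), (224, 206), (228, 207), (232, 207), (236, 206), (240, 206), (244, 205), (248, 205), (252, 205), (256, 205), (260, 205), (264, 205), (268, 205), (272, 206), (276, 206), (280, 206), (284, 206), (288, 204), (292, 202), (296, 201), (300, 202), (304, 202), (308, 201), (312, 200), (316, 198), (320, 19
[... 470 characters left out ...]
20), (128, 121), (132, 124), (136, 130), (140, 137), (144, 141), (148, 144), (152, 144), (156, 145), (160, 147), (164, 150), (168, 153), (172, 153), (176, 150), (180, 148), (184, 147), (188, 147), (192, 149), (196, 150), (200, 148), (204, 146), (208, 144), (212, 143), (216, 148), (220, 155), (224, 164), (228, 173), (232, 176), (236, 181), (240, 187), (244, 192), (248, 194), (252, 195), (256, 193), (260, 187), (264, 185), (268, 185), (272, 185), (276, 190), (280, 196), (284, 200), (288, 202), (292, 201), (296, 200), (300, 199), (304, 198), (308, 198), (312, 200), (316, 199), (320, 197), (324, 196), (328, 195), (332, 187), (336, 178), (340, 165), (344, 154), (348, 152), (352, 158), (356, 169)]
```

View pics/m.png

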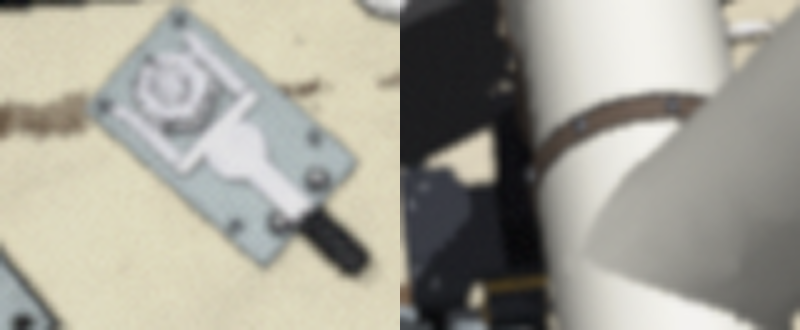

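Run:
```python
from h import *
m=cv2.imread('pics/m_t.png');d=cv2.imread('pics/d_full.png')
for nm,im in(('before',d),('now',m)):
  for ra,rb in((.0235,.0245),(.0245,.0255),(.0255,.0265)):
    v=lineang(im,'top',(.575,.0574),.857,.036,ra,rb);print(nm,ra,[((i*2+180)%360-180,int(v[i%180])) for i in range(165,196)])
# spanner pose now
y=.857;z=26
E=lambda a,b,z=26:(np.array([*a,z])/1000,np.array([*b,z])/1000)
H=[E((-28,24.5),(18,24.5)),E((-28,-24.5),(18,-24.5)),E((-20,36),(18,36)),E((-20,-36),(18,-36)),E((21,25),(21,35)),E((21,-25),(21,-35))]+[E((-158,10),(-112,10),50),E((-158,-10),(-112,-10),50),E((-159,-9),(-159,9),50)]
for y0 in(.857,.80): 
    x,e,n=track({'top':m},H,[.575,.0574,y0],w=4);print('sp',x,np.degrees(x[2]-.857),e,n)
print('plate',track({'top':m},[PLATE[1]]+[PLATE[0],PLATE[2]],[.5735,.056,.857],w=3))
```

```text
before 0.0235 [(-30, 185), (-28, 183), (-26, 181), (-24, 180), (-22, 180), (-20, 180), (-18, 180), (-16, 182), (-14, 183), (-12, 184), (-10, 184), (-8, 184), (-6, 182), (-4, 178), (-2, 175), (0, 171), (2, 167), (4, 164), (6, 162), (8, 159), (10, 156), (12, 152), (14, 149), (16, 147), (18, 147), (20, 147), (22, 148), (24, 148), (26, 148), (28, 148), (30, 148)]
before 0.0245 [(-30, 180), (-28, 178), (-26, 176), (-24, 176), (-22, 176), (-20, 176), (-18, 176), (-16, 178), (-14, 179), (-12, 180), (-10, 181), (-8, 179), (-6, 176), (-4, 173), (-2, 169), (0, 166), (2, 163), (4, 160), (6, 157), (8, 154), (10, 151), (12, 150), (14, 150), (16, 151), (18, 151), (20, 151), (22, 151), (24, 150), (26, 149), (28, 147), (30, 147)]
before 0.0255 [(-30, 176), (-28, 174), (-26, 172), (-24, 172), (-22, 172), (-20, 172), (-18, 174), (-16, 175), (-14, 176), (-12, 177), (-10, 177), (-8, 175), (-6, 172), (-4, 169), (-2, 166), (0, 164), (2, 161), (4, 158), (6, 154), (8, 152), (10, 153), (12, 154), (14, 155), (16, 155), (18, 155), (20, 155), (22, 154), (24, 154), (26, 152), (28, 152), (30, 152)]
now 0.0235 [(-
[... 577 characters left out ...]
166), (10, 164), (12, 163), (14, 163), (16, 162), (18, 162), (20, 161), (22, 160), (24, 158), (26, 155), (28, 153), (30, 155)]
now 0.0255 [(-30, 181), (-28, 180), (-26, 177), (-24, 173), (-22, 167), (-20, 161), (-18, 156), (-16, 150), (-14, 144), (-12, 140), (-10, 144), (-8, 149), (-6, 152), (-4, 155), (-2, 158), (0, 161), (2, 164), (4, 165), (6, 165), (8, 165), (10, 165), (12, 165), (14, 165), (16, 164), (18, 164), (20, 163), (22, 161), (24, 160), (26, 158), (28, 157), (30, 158)]
sp [0.5766 0.058  0.8171] -2.2836239653292782 0.45374863564703427 208
sp [0.5839 0.0515 0.7435] -6.505680814850439 0.3712861560689013 171
plate (array([0.5752, 0.0572, 0.8496]), np.float64(0.31915898381684377), 72)
```

The spanner's shank is between the posts and its jaw is on the nut. The jam line has nearly reached the lower nut's line, at about −13°. I'll regrip and press on to feel the stop.

```bash
python3 -c "
from h import *
plan2([(.575,.0575,.13,276,-12,.025),(.575,.0575,.10,306.5,-12),(.575,.0575,.067,306.5,-12,.012)],.65)"
```

```text
now ya 246.5 beta -11.6
0 [.005,0,-.055,.022,0,.0045,.65,.015,0,-.06,.022,.001,.004,.65,.01,0,-.055,.022,.003,.0045,.65,.01,.005,-.055,.0215,.0035,.004,.65,.01,0,-.055,.0215,.0055,.0045,.65,.015,0,-.055,.021,.006,.004,.65,.01,0,-.06,.0205,.0075,.004,.65,.015,0,-.055,.0205,.009,.004,.65,.01,0,-.055,.0195,.01,.004,.65,.02,0,-.105,-.001,0,.006,.65]
10 [.025,0,-.105,-.0015,0,.006,.65,.02,0,-.1,-.001,0,.0055,.65,.02,0,-.105,-.0015,0,.006,.65,.025,0,-.105,-.001,0,.006,.65,0,0,0,-.002,0,.0105,.65,0,0,0,-.0025,0,.011,.65,0,0,0,-.002,0,.0105,.65]
```

Call:
{"fn": "drive_tool", "kwargs": {
  "steps": [0.005,0,-0.055,0.022,0,0.0045,0.65,0.015,0,-0.06,0.022,0.001,0.004,0.65,0.01,0,-0.055,0.022,0.003,0.0045,0.65,0.01,0.005,-0.055,0.0215,0.0035,0.004,0.65,0.01,0,-0.055,0.0215,0.0055,0.0045,0.65,0.015,0,-0.055,0.021,0.006,0.004,0.65,0.01,0,-0.06,0.0205,0.0075,0.004,0.65,0.015,0,-0.055,0.0205,0.009,0.004,0.65,0.01,0,-0.055,0.0195,0.01,0.004,0.65,0.02,0,-0.105,-0.001,0,0.006,0.65]
}}

```text
time_s: 43.95
tcp_pos: [0.5816, 0.0543, 0.1252]
ee_rot: [[0.956, 0.206, 0.208], [0.202, -0.978, 0.042], [0.212, 0.002, -0.977]]
wrist_force: [-0.6, 0.4, -0.4]
gripper_width: 0.652
gripper_force: 0.0
```

Call:
{"fn": "drive_tool", "kwargs": {
  "steps": [0.025,0,-0.105,-0.0015,0,0.006,0.65,0.02,0,-0.1,-0.001,0,0.0055,0.65,0.02,0,-0.105,-0.0015,0,0.006,0.65,0.025,0,-0.105,-0.001,0,0.006,0.65,0,0,0,0,0,0,0.65,0,0,0,0,0,0,0.65,0,0,0,0,0,0,0.65]
}}

```text
time_s: 44.53
tcp_pos: [0.5765, 0.0554, 0.1]
ee_rot: [[0.791, 0.588, 0.167], [0.576, -0.809, 0.122], [0.206, -0.001, -0.978]]
wrist_force: [0.1, 0.8, 0.5]
gripper_width: 0.65
gripper_force: 0.0
```

```bash
python3 -c "
from h import *
st()
plan2([(.575,.0575,.067,306.5,-12,.012)],.65)"
```

```text
t 44.53 p [0.5765 0.0554 0.1   ] ya -53.97 tilt [9.54 6.98] F [0.1 0.8 0.5] M [-0.38  0.44 -0.03] w 0.650 gf 0.0 j [ 20.  22. -22.  -6. -35. 111.]
now ya 306.0 beta -11.9
0 [0,0,-.005,-.0025,-.001,.011,.65,0,0,0,-.002,-.001,.0105,.65,0,0,-.005,-.0025,-.0005,.011,.65]
```

Call:
{"fn": "drive_tool", "kwargs": {
  "steps": [0,0,-0.005,-0.0025,-0.001,0.011,0.65,0,0,0,-0.002,-0.001,0.0105,0.65,0,0,-0.005,-0.0025,-0.0005,0.011,0.65,0,0,0,0,0,0,0.65,0,0,0,0,0,0,0.3,0,0,0,0,0,0,0.3,0,0,0,0,0,0,0.3,0,0,0,0,0,0,0.3,0,0,0,0,0,0,0.3,0,0,0,0,0,0,0.3]
}}

```text
time_s: 45.37
tcp_pos: [0.5757, 0.0572, 0.0674]
ee_rot: [[0.783, 0.599, 0.169], [0.587, -0.801, 0.122], [0.208, 0.004, -0.978]]
wrist_force: [4.4, -4.5, -1.8]
gripper_width: 0.453
gripper_force: 30.0
```

Call:
{"fn": "drive_tool", "kwargs": {
  "steps": [0,0,0,0,0,0,0.3,-0.01,0,0.05,0,0,0,0.3]
}}

```text
time_s: 45.53
tcp_pos: [0.5758, 0.0572, 0.0675]
ee_rot: [[0.811, 0.559, 0.174], [0.547, -0.829, 0.113], [0.208, 0.003, -0.978]]
wrist_force: [5.3, -4.2, -3.0]
gripper_width: 0.451
gripper_force: 30.4
```

```bash
python3 -c "
from h import *
s=st();print(now()[2:],s['gripper_width']*87)"
```

```text
t 45.53 p [0.5758 0.0572 0.0675] ya -56.05 tilt [9.99 6.5 ] F [ 5.3 -4.2 -3. ] M [-1.52 -0.37  0.8 ] w 0.451 gf 30.4 j [ 20.  24. -24.  -5. -30. 108.]
(np.float64(303.9545147531719), np.float64(-12.000117298818987)) 39.19468789471965
```

Call:
{"fn": "drive_tool", "kwargs": {
  "steps": [-0.01,0,0.05,0,0,0,0.3]
}}

```text
time_s: 45.62
tcp_pos: [0.5762, 0.0575, 0.0675]
ee_rot: [[0.837, 0.516, 0.181], [0.505, -0.857, 0.105], [0.209, 0.004, -0.978]]
wrist_force: [5.8, -4.3, -5.6]
gripper_width: 0.457
gripper_force: 30.8
```

```bash
python3 -c "
from h import *
s=st();print(now()[2:],s['gripper_width']*87)"
```

```text
t 45.62 p [0.5762 0.0575 0.0675] ya -58.94 tilt [10.37  6.01] F [ 5.8 -4.3 -5.6] M [-1.49 -0.81  0.89] w 0.457 gf 30.8 j [ 21.  24. -25.  -4. -29. 104.]
(np.float64(301.0561179332361), np.float64(-12.077116484719646)) 39.80080231486509
```

Call:
{"fn": "drive_tool", "kwargs": {
  "steps": [-0.01,0,0.05,0,0,0,0.3]
}}

```text
time_s: 45.7
tcp_pos: [0.5768, 0.058, 0.0676]
ee_rot: [[0.861, 0.472, 0.187], [0.462, -0.881, 0.097], [0.211, 0.003, -0.977]]
wrist_force: [8.1, -3.2, -7.7]
gripper_width: 0.46
gripper_force: 31.3
```

```bash
python3 -c "
from h import *
s=st();print(now()[2:],s['gripper_width']*87)"
```

```text
t 45.7 p [0.5768 0.058  0.0676] ya -61.82 tilt [10.74  5.55] F [ 8.1 -3.2 -7.7] M [-1.26 -1.32  0.85] w 0.460 gf 31.3 j [ 21.  24. -25.  -3. -28.  99.]
(np.float64(298.17791300030126), np.float64(-12.17801004321338)) 40.01505841229373
```

Moment rose to about 0.9 N·m and the pads began to ride up, so the jam nut is against its stop. The stop came with both nuts about 12° clockwise because of the jaw slack. I'll regrip and turn the tightened pair back to the setting; the lower nut turns more easily than the jam nut, so it should follow.

Call:
{"fn": "drive_tool", "kwargs": {
  "steps": [0,0,0,0,0,0,0.65,0,0,0,0,0,0,0.65,0,0,0,0,0,0,0.65,0,0,0,0,0,0,0.65,-0.02,0,0.1,0,0,0,0.65,-0.02,0,0.1,0,0,0,0.65,-0.02,0,0.1,0,0,0,0.65,-0.02,0,0.1,0,0,0,0.65,-0.02,0,0.1,0,0,0,0.65,-0.02,0,0.1,0,0,0,0.65]
}}

```text
time_s: 46.53
tcp_pos: [0.5739, 0.0581, 0.0668]
ee_rot: [[0.971, -0.127, 0.203], [-0.126, -0.992, -0.02], [0.204, -0.006, -0.979]]
wrist_force: [-0.2, -1.0, -0.4]
gripper_width: 0.649
gripper_force: 0.0
```

Call:
{"fn": "drive_tool", "kwargs": {
  "steps": [-0.02,0,0.1,0,0,0,0.65,-0.02,0,0.1,0,0,0,0.65,-0.015,0,0.08,0,0,0,0.65,0,0,0,0,0,0,0.65,0,0,0,0,0,0,0.65]
}}

```text
time_s: 46.95
tcp_pos: [0.5741, 0.0582, 0.0666]
ee_rot: [[0.899, -0.395, 0.189], [-0.388, -0.919, -0.072], [0.202, -0.009, -0.979]]
wrist_force: [-0.2, -0.3, -0.8]
gripper_width: 0.649
gripper_force: 0.0
```

```bash
python3 -c "
from h import *
st()
plan2([(.575,.0575,.067,246.5,-12)],.65)"
```

```text
t 46.95 p [0.5741 0.0582 0.0666] ya -113.24 tilt [10.83 -4.1 ] F [-0.2 -0.3 -0.8] M [0.08 0.52 0.01] w 0.649 gf 0.0 j [ 25.  24. -33.  20. -26.  24.]
now ya 246.8 beta -11.6
0 [-.01,.005,.005,.001,.0005,0,.65]
```

Call:
{"fn": "drive_tool", "kwargs": {
  "steps": [0,0,0,0.001,0,0,0.3,0,0,0,0,0,0,0.3,0,0,0,0,0,0,0.3,0,0,0,0,0,0,0.3,0,0,0,0,0,0,0.3,0,0,0,0,0,0,0.3,0,0,0,0,0,0,0.3]
}}

```text
time_s: 47.53
tcp_pos: [0.5752, 0.0577, 0.0668]
ee_rot: [[0.898, -0.396, 0.189], [-0.39, -0.918, -0.072], [0.202, -0.009, -0.979]]
wrist_force: [0.2, -0.1, -0.3]
gripper_width: 0.452
gripper_force: 30.0
```

```bash
python3 -c "
from h import *
s=st();print(now()[2:],s['gripper_width']*87)"
```

```text
t 47.53 p [0.5752 0.0577 0.0668] ya -113.36 tilt [10.83 -4.12] F [ 0.2 -0.1 -0.3] M [-0.01  0.44 -0.05] w 0.452 gf 30.0 j [ 25.  24. -33.  20. -26.  24.]
(np.float64(246.64026250378177), np.float64(-11.660146620083196)) 39.33838414572404
```

Call:
{"fn": "drive_tool", "kwargs": {
  "steps": [0.01,0,-0.05,0,0,0,0.3,0.01,0,-0.05,0,0,0,0.3]
}}

```text
time_s: 47.7
tcp_pos: [0.5751, 0.0576, 0.0668]
ee_rot: [[0.934, -0.299, 0.196], [-0.295, -0.954, -0.053], [0.203, -0.008, -0.979]]
wrist_force: [-0.2, -0.6, 0.4]
gripper_width: 0.454
gripper_force: 30.0
```

```bash
python3 -c "
from h import *
s=st();print(now()[2:],s['gripper_width']*87)"
```

```text
t 47.7 p [0.5751 0.0576 0.0668] ya -107.42 tilt [11.23 -3.03] F [-0.2 -0.6  0.4] M [-0.21  0.39 -0.2 ] w 0.454 gf 30.0 j [ 25.  24. -33.  18. -25.  32.]
(np.float64(252.57940771429588), np.float64(-11.706828334594112)) 39.50755424065534
```

Moment is −0.20 N·m, which is the lower nut's torque, so the pair is turning back together.

Call:
{"fn": "drive_tool", "kwargs": {
  "steps": [0.01,0,-0.05,0,0,0,0.3,0.01,0,-0.05,0,0,0,0.3,0,0,0,0,0,0,0.3]
}}

```text
time_s: 47.95
tcp_pos: [0.5751, 0.0575, 0.0668]
ee_rot: [[0.958, -0.202, 0.201], [-0.199, -0.979, -0.034], [0.204, -0.008, -0.979]]
wrist_force: [0.3, -0.3, 0.2]
gripper_width: 0.457
gripper_force: 30.0
```

```bash
python3 -c "
from h import *
s=st();print(now()[2:],s['gripper_width']*87)"
```

```text
t 47.95 p [0.5751 0.0575 0.0668] ya -101.66 tilt [11.52 -1.93] F [ 0.3 -0.3  0.2] M [-0.11  0.55  0.19] w 0.457 gf 30.0 j [ 25.  24. -33.  16. -24.  40.]
(np.float64(258.33691198294616), np.float64(-11.756389333638777)) 39.75426827321057
```

Call:
{"fn": "drive_tool", "kwargs": {
  "steps": [0,0,0,0,0,0,0.65,0,0,0,0,0,0,0.65,0,0,0,0,0,0,0.65,0,0,0,0,0,0,0.65,0,0,0,0.004,0,-0.02,0.65,0,0,0,0.006,0,-0.03,0.65,0,0,0,0.006,0,-0.03,0.65,0,0,0,-0.04,0,-0.01,0.65,0,0,0,-0.04,0,-0.01,0.65,0,0,0,-0.04,0,0,0.65]
}}

```text
time_s: 48.78
tcp_pos: [0.4553, 0.0827, 0.1452]
ee_rot: [[0.957, -0.204, 0.205], [-0.202, -0.979, -0.031], [0.207, -0.011, -0.978]]
wrist_force: [0.6, 1.2, -0.5]
gripper_width: 0.652
gripper_force: 0.0
```

Call:
{"fn": "drive_tool", "kwargs": {
  "steps": [0,0,0,-0.04,0,0,0.65,0,0,0,-0.04,0,0,0.65,0,0,0,0,0,0,0.65]
}}

```text
time_s: 49.03
tcp_pos: [0.3708, 0.0939, 0.1242]
ee_rot: [[0.961, -0.199, 0.194], [-0.195, -0.98, -0.039], [0.198, -0.0, -0.98]]
wrist_force: [-0.7, -1.1, -0.3]
gripper_width: 0.65
gripper_force: 0.0
```

Run:
```python
from h import *
st()
m=r.capture('top');cv2.imwrite('pics/n_t.png',m)
for z,ra,rb in((.056,.0135,.018),(.056,.018,.020),(.036,.0225,.0235),(.036,.0245,.0255),(.036,.0255,.0265)):
    v=lineang(m,'top',(.575,.0575),.8496,z,ra,rb);print(z,ra,[((i*2+180)%360-180,int(v[i%180])) for i in range(165,196)])
E=lambda a,b,z=26:(np.array([*a,z])/1000,np.array([*b,z])/1000)
H=[E((-28,24.5),(18,24.5)),E((-28,-24.5),(18,-24.5)),E((-20,36),(18,36)),E((-20,-36),(18,-36)),E((21,25),(21,35)),E((21,-25),(21,-35))]+[E((-158,10),(-112,10),50),E((-158,-10),(-112,-10),50),E((-159,-9),(-159,9),50)]
x,e,n=track({'top':m},H,[.575,.0574,.82],w=4);print('sp',x,np.degrees(x[2]),e,n,'grip',pose(x,[[-.13,0,0]])[0])
```

```text
t 49.03 p [0.3708 0.0939 0.1242] ya -101.50 tilt [11.11 -2.26] F [-0.7 -1.1 -0.3] M [-0.14  0.61 -0.01] w 0.650 gf 0.0 j [ 45.   2. -54.  20. -29.  16.]
0.056 0.0135 [(-30, 190), (-28, 187), (-26, 185), (-24, 182), (-22, 180), (-20, 177), (-18, 174), (-16, 171), (-14, 168), (-12, 166), (-10, 164), (-8, 163), (-6, 162), (-4, 162), (-2, 162), (0, 163), (2, 165), (4, 168), (6, 171), (8, 174), (10, 176), (12, 178), (14, 178), (16, 179), (18, 180), (20, 180), (22, 181), (24, 181), (26, 181), (28, 181), (30, 181)]
0.056 0.018 [(-30, 187), (-28, 185), (-26, 182), (-24, 179), (-22, 175), (-20, 172), (-18, 167), (-16, 164), (-14, 161), (-12, 158), (-10, 155), (-8, 152), (-6, 149), (-4, 149), (-2, 149), (0, 150), (2, 152), (4, 153), (6, 156), (8, 160), (10, 163), (12, 165), (14, 168), (16, 168), (18, 167), (20, 166), (22, 165), (24, 164), (26, 163), (28, 162), (30, 161)]
0.036 0.0225 [(-30, 190), (-28, 188), (-26, 185), (-24, 182), (-22, 177), (-20, 173), (-18, 168), (-16, 164), (-14, 160), (-12, 156), (-10, 152), (-8, 149), (-6, 148), (-4, 149), (-2, 151), (0, 152), (2, 154), (4, 158), (6, 16
[... 255 characters left out ...]
, (-12, 158), (-10, 154), (-8, 151), (-6, 149), (-4, 147), (-2, 148), (0, 150), (2, 152), (4, 152), (6, 153), (8, 154), (10, 155), (12, 157), (14, 158), (16, 159), (18, 159), (20, 158), (22, 157), (24, 155), (26, 154), (28, 152), (30, 151)]
0.036 0.0255 [(-30, 180), (-28, 179), (-26, 177), (-24, 175), (-22, 172), (-20, 169), (-18, 166), (-16, 165), (-14, 163), (-12, 160), (-10, 157), (-8, 155), (-6, 152), (-4, 150), (-2, 149), (0, 151), (2, 153), (4, 153), (6, 152), (8, 153), (10, 156), (12, 159), (14, 161), (16, 161), (18, 161), (20, 160), (22, 159), (24, 158), (26, 157), (28, 156), (30, 156)]
sp [0.576  0.0578 0.8198] 46.97139736275744 0.28350945332850835 210 grip [ 0.4873 -0.0373  0.    ]
```

```bash
python3 -c "
from h import *
plan2([(.43,.03,.15,280,0,.03),(.4873,-.0373,.12,317,0,.03)],.6)"
```

```text
now ya 258.6 beta -11.6
0 [.01,-.05,-.095,.018,.0135,-.0025,.6,.015,-.05,-.09,.016,.015,-.0035,.6,.005,-.05,-.095,.0145,.0165,-.0045,.6,.005,-.05,-.095,.013,.0175,-.0055,.6,0,0,-.105,.0075,.0125,.005,.6,0,0,-.11,.006,.0135,.005,.6,0,0,-.105,.0045,.014,.005,.6,0,0,-.11,.003,.0145,.005,.6,0,0,-.105,.0015,.0145,.005,.6,0,0,-.11,-.0005,.015,.005,.6]
```

Call:
{"fn": "drive_tool", "kwargs": {
  "steps": [0.01,-0.05,-0.095,0.018,0.0135,-0.0025,0.6,0.015,-0.05,-0.09,0.016,0.015,-0.0035,0.6,0.005,-0.05,-0.095,0.0145,0.0165,-0.0045,0.6,0.005,-0.05,-0.095,0.013,0.0175,-0.0055,0.6,0,0,-0.105,0.0075,0.0125,0.005,0.6,0,0,-0.11,0.006,0.0135,0.005,0.6,0,0,-0.105,0.0045,0.014,0.005,0.6,0,0,-0.11,0.003,0.0145,0.005,0.6,0,0,-0.105,0.0015,0.0145,0.005,0.6,0,0,-0.11,-0.0005,0.015,0.005,0.6]
}}

```text
time_s: 49.92
tcp_pos: [0.4656, -0.0266, 0.1197]
ee_rot: [[0.766, 0.639, 0.072], [0.641, -0.767, -0.013], [0.047, 0.056, -0.997]]
wrist_force: [-0.1, -0.2, 0.4]
gripper_width: 0.599
gripper_force: 0.0
```

Call:
{"fn": "drive_tool", "kwargs": {
  "steps": [0,0,0,0,0,0,0.6,0,0,0,0,0,0,0.6]
}}

```text
time_s: 50.08
tcp_pos: [0.4647, -0.0263, 0.1195]
ee_rot: [[0.771, 0.632, 0.071], [0.635, -0.773, -0.013], [0.047, 0.055, -0.997]]
wrist_force: [0.3, -0.1, 0.2]
gripper_width: 0.599
gripper_force: 0.0
```

```bash
python3 -c "
from h import *
st()
plan2([(.4873,-.0373,.08,317,0,.02),(.4873,-.0373,.044,317,0,.02)],.6)"
```

```text
t 50.08 p [ 0.4647 -0.0263  0.1195] ya -50.71 tilt [ 4.06 -0.75] F [ 0.3 -0.1  0.2] M [-0.09  0.23  0.03] w 0.599 gf 0.0 j [ 18.  13. -35.   3. -39. 109.]
now ya 309.3 beta -2.7
0 [.055,-.015,-.045,.003,.007,.0135,.6,.005,-.015,-.045,.0025,.0075,.0135,.6,0,-.015,-.04,.0025,.008,.013,.6,0,0,0,0,0,.018,.6,0,0,0,0,0,.018,.6]
```

Call:
{"fn": "drive_tool", "kwargs": {
  "steps": [0.055,-0.015,-0.045,0.003,0.007,0.0135,0.6,0.005,-0.015,-0.045,0.0025,0.0075,0.0135,0.6,0,-0.015,-0.04,0.0025,0.008,0.013,0.6,0,0,0,0,0,0,0.6,0,0,0,0,0,0,0.6]
}}

```text
time_s: 50.5
tcp_pos: [0.486, -0.0364, 0.08]
ee_rot: [[0.682, 0.731, -0.002], [0.731, -0.682, 0.001], [-0.001, -0.003, -1.0]]
wrist_force: [-0.4, 0.4, 0.9]
gripper_width: 0.598
gripper_force: 0.0
```

```bash
python3 -c "
from h import *
st()
plan2([(.4873,-.0373,.043,317,0,.015)],.6)"
```

```text
t 50.5 p [ 0.486  -0.0364  0.08  ] ya -43.00 tilt [-0.14  0.07] F [-0.4  0.4  0.9] M [-0.1   0.16 -0.  ] w 0.598 gf 0.0 j [ 15.  20. -30.  -0. -40. 122.]
now ya 317.0 beta 0.0
0 [-.005,0,0,0,.0005,.0125,.6,0,0,0,0,.0005,.012,.6,0,0,0,0,.0005,.0125,.6]
```

Call:
{"fn": "drive_tool", "kwargs": {
  "steps": [0,0,0,0,0.001,0.0125,0.6,0,0,0,0,0.0005,0.012,0.6,0,0,0,0,0.0005,0.0125,0.6,0,0,0,0,0,0,0.6,0,0,0,0,0,0,0,0,0,0,0,0,0,0,0,0,0,0,0,0,0,0,0,0,0,0,0,0,0,0,0,0,0,0,0,0,0,0,0,0,0,0]
}}

```text
time_s: 51.33
tcp_pos: [0.4879, -0.038, 0.0437]
ee_rot: [[0.68, 0.733, -0.0], [0.733, -0.68, 0.001], [0.001, -0.001, -1.0]]
wrist_force: [2.8, -4.6, 0.1]
gripper_width: 0.23
gripper_force: 2.7
```

Call:
{"fn": "drive_tool", "kwargs": {
  "steps": [0,0,0,0,0,0,0,0,0,0,0,0,0,0,0,0,0,0,0,0,0,0,0,0,0,0,0,0]
}}

```text
time_s: 51.67
tcp_pos: [0.4881, -0.0382, 0.0437]
ee_rot: [[0.68, 0.733, -0.0], [0.733, -0.68, 0.001], [0.001, -0.001, -1.0]]
wrist_force: [0.3, -1.6, 4.0]
gripper_width: 0.23
gripper_force: 30.0
```

```bash
python3 -c "
from h import *
st()"
```

```text
t 51.67 p [ 0.4881 -0.0382  0.0437] ya -42.86 tilt [-0.02  0.07] F [ 0.3 -1.6  4. ] M [-0.66  0.1  -0.05] w 0.230 gf 30.0 j [ 15.  23. -32.  -0. -34. 123.]
```

Call:
{"fn": "drive_tool", "kwargs": {
  "steps": [0,0,-0.01,0,0.001,-0.0005,0,0,0,-0.01,0,0.001,-0.0005,0,0,0,0,-0.004,0,0,0,0,0,0,-0.006,0,0,0,0,0,0,-0.006,0,0,0,0,0,0,0,0,0,0]
}}

```text
time_s: 52.17
tcp_pos: [0.4767, -0.0523, 0.0439]
ee_rot: [[0.667, 0.745, -0.004], [0.745, -0.667, 0.001], [-0.002, -0.003, -1.0]]
wrist_force: [-1.3, -1.0, 0.0]
gripper_width: 0.227
gripper_force: 30.0
```

Call:
{"fn": "drive_tool", "kwargs": {
  "steps": [0,0,0,-0.006,0,0,0,0,0,0,-0.008,0,0,0,0,0,0,-0.008,0,0,0,0,0,0,-0.007,0,0,0,0,0,0,0,0,0,0]
}}

```text
time_s: 52.58
tcp_pos: [0.4573, -0.0741, 0.0441]
ee_rot: [[0.667, 0.745, -0.003], [0.745, -0.667, 0.001], [-0.001, -0.003, -1.0]]
wrist_force: [-0.0, -0.5, -2.4]
gripper_width: 0.226
gripper_force: 30.0
```

```bash
python3 -c "
from h import *
st()"
```

```text
t 52.58 p [ 0.4573 -0.0741  0.0441] ya -41.82 tilt [-0.19  0.07] F [-0.  -0.5 -2.4] M [-0.32  0.24  0.02] w 0.226 gf 30.0 j [ 11.  22. -36.  -0. -33. 127.]
```

```bash
python3 -c "
from h import *
plan2([(.4573,-.0741,.15,318.2,0,.02),(.47,.08,.15,313,0,.022),(.4335,.2128,.15,309.5,0,.022)],0)"
```

```text
now ya 318.2 beta 0.1
0 [-.005,0,0,0,0,-.0175,0,0,0,0,0,0,-.018,0,0,0,0,0,0,-.0175,0,0,0,0,0,0,-.0175,0,0,0,0,0,0,-.0175,0,0,0,0,0,0,-.018,0,0,0,.01,.0155,-.0115,0,0,0,0,.01,.015,-.012,0,0,0,0,.015,.0155,-.012,0,0,0,0,.01,.015,-.012,0,0]
10 [0,0,.01,.0145,-.0125,0,0,0,0,.015,.015,-.0125,0,0,0,0,.01,.0145,-.0125,0,0,0,0,.01,.0145,-.013,0,0,0,0,.01,.009,-.0175,0,0,0,0,.01,.009,-.0175,0,0,0,0,.005,.009,-.0175,0,0,0,0,.01,.0085,-.0175,-.0005,0,0,0,.01,.0085,-.018,0,0,0,0,.01,.0085,-.0175,0,0]
20 [0,0,.005,.008,-.018,0,0]
```

Call:
{"fn": "drive_tool", "kwargs": {
  "steps": [0,0,0,0,0,-0.0175,0,0,0,0,0,0,-0.018,0,0,0,0,0,0,-0.0175,0,0,0,0,0,0,-0.0175,0,0,0,0,0,0,-0.0175,0,0,0,0,0,0,-0.018,0,0,0,0.01,0.0155,-0.0115,0,0,0,0,0.01,0.015,-0.012,0,0,0,0,0.015,0.0155,-0.012,0,0,0,0,0.01,0.015,-0.012,0,0]
}}

```text
time_s: 53.42
tcp_pos: [0.4651, 0.0044, 0.1503]
ee_rot: [[0.7, 0.715, -0.002], [0.715, -0.7, 0.001], [-0.0, -0.002, -1.0]]
wrist_force: [0.3, 0.6, -2.0]
gripper_width: 0.226
gripper_force: 30.0
```

Call:
{"fn": "drive_tool", "kwargs": {
  "steps": [0,0,0.01,0.0145,-0.0125,0,0,0,0,0.015,0.015,-0.0125,0,0,0,0,0.01,0.0145,-0.0125,0,0,0,0,0.01,0.0145,-0.013,0,0,0,0,0.01,0.009,-0.0175,0,0,0,0,0.01,0.009,-0.0175,0,0,0,0,0.005,0.009,-0.0175,0,0,0,0,0.01,0.0085,-0.0175,0,0,0,0,0.01,0.0085,-0.018,0,0,0,0,0.01,0.0085,-0.0175,0,0]
}}

```text
time_s: 54.25
tcp_pos: [0.4396, 0.195, 0.1503]
ee_rot: [[0.767, 0.642, -0.003], [0.642, -0.767, 0.001], [-0.002, -0.002, -1.0]]
wrist_force: [0.4, 0.4, -3.4]
gripper_width: 0.229
gripper_force: 30.0
```

Call:
{"fn": "drive_tool", "kwargs": {
  "steps": [0,0,0.005,0.008,-0.018,0,0,0,0,0,0,0,0,0,0,0,0,0,0,0,0,0,0,0,0,0,0,0]
}}

```text
time_s: 54.58
tcp_pos: [0.4347, 0.2129, 0.1503]
ee_rot: [[0.77, 0.638, -0.002], [0.638, -0.77, 0.0], [-0.002, -0.002, -1.0]]
wrist_force: [0.2, -0.4, -2.7]
gripper_width: 0.227
gripper_force: 30.0
```

Run:
```python
from h import *
s=st()
# check spanner pose in tool (head at z)
m={n:r.capture(n) for n in('top','scene')};cv2.imwrite('pics/q_t.png',m['top']);cv2.imwrite('pics/q_s.png',m['scene'])
z=(s['tcp_pos'][2]-.0275+.010)*1000;y=np.radians(39.5);o=s['tcp_pos'][:2]+.1295*np.array([np.cos(y),np.sin(y)])
E=lambda a,b:(np.array([*a,z])/1000,np.array([*b,z])/1000)
H=[E((-28,24.5),(18,24.5)),E((-28,-24.5),(18,-24.5)),E((-30,-22),(-30,22)),E((-20,36),(18,36)),E((-20,-36),(18,-36)),E((21,25),(21,35)),E((21,-25),(21,-35))]
print('pred',o,y)
for q in m: print(q,track({q:m[q]},H,[*o,y],w=4))
plan2([(.434,.2132,.06,309.54,0,.02),(.434,.2132,.037,309.54,0,.012)],0)
```

```text
t 54.58 p [0.4347 0.2129 0.1503] ya -50.32 tilt [-0.14  0.02] F [ 0.2 -0.4 -2.7] M [-0.3   0.19  0.04] w 0.227 gf 30.0 j [ 45.  14. -26.  -0. -50.  84.]
pred [0.5346 0.2952] 0.6894050545377601
top (array([0.5351, 0.2953, 0.7716]), np.float64(0.4313086503979484), 134)
scene (array([0.5309, 0.2916, 0.5942]), np.float64(0.29123583059098646), 93)
now ya 309.6 beta 0.1
0 [0,0,0,0,0,.018,0,0,0,0,0,-.0005,.018,0,0,0,0,0,0,.0185,0,0,0,0,0,-.0005,.018,0,0,0,0,-.0005,0,.018,0,0,0,0,0,0,.0115,0,0,0,0,.0005,0,.0115,0]
```

Call:
{"fn": "drive_tool", "kwargs": {
  "steps": [0,0,0,0,0,0.018,0,0,0,0,0,-0.0005,0.018,0,0,0,0,0,0,0.0185,0,0,0,0,0,-0.0005,0.018,0,0,0,0,-0.0005,0,0.018,0,0,0,0,0,0,0.0115,0,0,0,0,0,0,0.01,0,0,0,0,0,0,0,0,0,0,0,0,0,0,0]
}}

```text
time_s: 55.43
tcp_pos: [0.4341, 0.2134, 0.0385]
ee_rot: [[0.77, 0.638, -0.002], [0.638, -0.77, 0.0], [-0.001, -0.002, -1.0]]
wrist_force: [0.4, 0.0, -2.5]
gripper_width: 0.228
gripper_force: 30.0
```

Call:
{"fn": "drive_tool", "kwargs": {
  "steps": [0,0,0,0,0,0.002,0,0,0,0,0,0,0.002,0,0,0,0,0,0,0,0]
}}

```text
time_s: 55.68
tcp_pos: [0.4345, 0.2144, 0.0352]
ee_rot: [[0.77, 0.638, 0.0], [0.638, -0.77, 0.003], [0.002, -0.002, -1.0]]
wrist_force: [0.0, -1.1, -1.8]
gripper_width: 0.227
gripper_force: 30.0
```

```bash
python3 -c "
from h import *
st()"
```

```text
t 55.68 p [0.4345 0.2144 0.0352] ya -50.33 tilt [0.01 0.14] F [ 0.  -1.1 -1.8] M [-0.19  0.03 -0.04] w 0.227 gf 30.0 j [ 45.  24. -33.  -0. -33.  84.]
```

Call:
{"fn": "drive_tool", "kwargs": {
  "steps": [0,0,0,0,0,0.001,0,0,0,0,0,0,0.001,0,0,0,0,0,0,0,0]
}}

```text
time_s: 55.93
tcp_pos: [0.4343, 0.2143, 0.0337]
ee_rot: [[0.77, 0.639, -0.0], [0.639, -0.77, 0.002], [0.001, -0.002, -1.0]]
wrist_force: [-2.2, -1.9, 4.0]
gripper_width: 0.231
gripper_force: 30.0
```

```bash
python3 -c "
from h import *
st()"
```

```text
t 55.93 p [0.4343 0.2143 0.0337] ya -50.31 tilt [-0.01  0.12] F [-2.2 -1.9  4. ] M [-0.5   0.31 -0.04] w 0.231 gf 30.0 j [ 45.  24. -33.  -0. -33.  84.]
```

Call:
{"fn": "drive_tool", "kwargs": {
  "steps": [0,0,0,0,0,0,0.3,0,0,0,0,0,0,0.45,0,0,0,0,0,0,0.45,0,0,0,0,0,0,0.45,0,0,0,0,0,-0.02,0.45,0,0,0,0,0,-0.03,0.45,0,0,0,0,0,-0.035,0.45,0,0,0,-0.02,0,-0.035,0.45,0,0,0,-0.035,0,-0.02,0.45,0,0,0,-0.03,0,-0.02,0.45]
}}

```text
time_s: 56.77
tcp_pos: [0.368, 0.1591, 0.1939]
ee_rot: [[0.77, 0.638, -0.001], [0.638, -0.77, 0.002], [0.001, -0.002, -1.0]]
wrist_force: [-0.3, 0.2, 0.6]
gripper_width: 0.447
gripper_force: 0.0
```

Call:
{"fn": "drive_tool", "kwargs": {
  "steps": [0,0,0,0,0.04,0,0.45,0,0,0,0,0.04,0,0.45,0,0,0,0,0.04,0,0.45,0,0,0,0,0.04,0,0.45,0,0,0,0,0.04,0,0.45,0,0,0,0,0.04,0,0.45,0,0,0,0,0.04,0,0.45,0,0,0,0,0.04,0,0.45,0,0,0,0,0,0,0.45]
}}

```text
time_s: 57.52
tcp_pos: [0.5767, -0.0912, 0.1909]
ee_rot: [[0.773, 0.635, -0.0], [0.635, -0.773, -0.0], [-0.0, 0.0, -1.0]]
wrist_force: [0.5, -0.2, 0.5]
gripper_width: 0.452
gripper_force: 0.0
```

Run:
```python
from h import *
st()
a=r.capture('top');b=r.capture('scene');cv2.imwrite('pics/z_t.png',a);cv2.imwrite('pics/z_s.png',b)
cv2.imwrite('pics/z.png',np.hstack([cv2.resize(a[130:270,50:270],(440,280),interpolation=cv2.INTER_CUBIC),cv2.resize(b[180:320,90:270],(360,280),interpolation=cv2.INTER_CUBIC)]))
```

```text
t 57.52 p [ 0.5767 -0.0912  0.1909] ya -50.61 tilt [-0.01 -0.01] F [ 0.5 -0.2  0.5] M [-0.09  0.01 -0.02] w 0.452 gf 0.0 j [  7.  20. -10.   0. -60. 122.]
```

View pics/z.png

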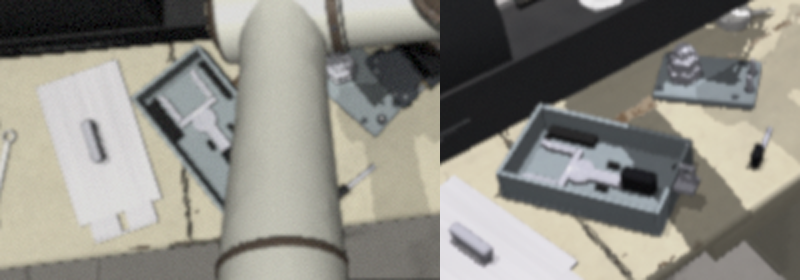

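The spanner lies flat in the box, at (620,180) in the right half. The lid is flat with its handle up and the pin is on the bench. One last numeric check of the nut marks with the arm out of the way.

Call:
{"fn": "drive_tool", "kwargs": {
  "steps": [0,0,0,-0.025,0.031,0,0.45,0,0,0,-0.025,0.031,0,0.45,0,0,0,-0.025,0.031,0,0.45,0,0,0,-0.025,0.031,0,0.45,0,0,0,-0.025,0.031,0,0.45,0,0,0,-0.025,0.031,0,0.45,0,0,0,-0.025,0.031,0,0.45,0,0,0,0,0,0,0.45]
}}

```text
time_s: 58.28
tcp_pos: [0.576, -0.3699, 0.1911]
ee_rot: [[0.772, 0.635, -0.002], [0.635, -0.772, 0.0], [-0.001, -0.001, -1.0]]
wrist_force: [1.2, 0.2, 0.4]
gripper_width: 0.446
gripper_force: 0.0
```

Run:
```python
from h import *
st()
m=r.capture('top')
for z,ra,rb in((.056,.0135,.018),(.036,.0225,.0235),(.036,.0255,.0265)):
    v=lineang(m,'top',(.575,.0575),.8496,z,ra,rb);print(z,ra,[((i*2+180)%360-180,int(v[i%180])) for i in range(165,196)])
print(track({'top':m},PLATE,[.5752,.0572,.85],w=3))
x=track({'top':m},rect(-159,-111,-10,10,40),[.5338,.2936,.686],w=3);print(x)
```

```text
t 58.28 p [ 0.576  -0.3699  0.1911] ya -50.57 tilt [-0.1  0. ] F [1.2 0.2 0.4] M [-0.11  0.    0.01] w 0.446 gf 0.0 j [-19.  30.   6.   0. -66. 149.]
0.056 0.0135 [(-30, 178), (-28, 175), (-26, 173), (-24, 170), (-22, 167), (-20, 165), (-18, 163), (-16, 160), (-14, 158), (-12, 156), (-10, 155), (-8, 154), (-6, 153), (-4, 152), (-2, 153), (0, 153), (2, 155), (4, 157), (6, 159), (8, 161), (10, 163), (12, 165), (14, 167), (16, 168), (18, 169), (20, 170), (22, 170), (24, 170), (26, 170), (28, 170), (30, 170)]
0.036 0.0225 [(-30, 176), (-28, 175), (-26, 173), (-24, 170), (-22, 166), (-20, 162), (-18, 158), (-16, 154), (-14, 151), (-12, 147), (-10, 143), (-8, 140), (-6, 139), (-4, 141), (-2, 142), (0, 143), (2, 144), (4, 148), (6, 151), (8, 154), (10, 155), (12, 154), (14, 152), (16, 150), (18, 147), (20, 146), (22, 146), (24, 145), (26, 145), (28, 145), (30, 145)]
0.036 0.0255 [(-30, 167), (-28, 165), (-26, 164), (-24, 162), (-22, 160), (-20, 157), (-18, 156), (-16, 155), (-14, 153), (-12, 151), (-10, 149), (-8, 146), (-6, 143), (-4, 139), (-2, 138), (0, 140), (2, 142), (4, 143), (6, 143), (8, 144), (10, 147), (12, 150), (14, 151), (16, 152), (18, 151), (20, 150), (22, 149), (24, 148), (26, 147), (28, 146), (30, 146)]
(array([0.5735, 0.056 , 0.8433]), np.float64(0.5749651847266051), 94)
(array([0.5352, 0.2927, 0.6849]), np.float64(0.3000268026708136), 99)
```

Both marks coincide at about −3°, so the nut is tight and the lower nut is at its setting. Handing in.

```bash
python3 -c "
from station import r
print(r.finish_job())"
```

```text
the job is handed in; nothing more can be done
None
```

I handed the job in, with no score returned: the pin and lid are on the bench, the only grey stand's jam nut is tight against its stop with the nut marks aligned, the lower nut is back at its setting within about 3° (jaw slack let it go about 12° clockwise, so I turned the tight pair back), and the spanner is flat in the box.

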